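# Lid the sauce pots on the swing-plate lidding press

## Task

Lid the sauce pots on the bench press: stand every pot in a nest of the swing plate, push the plate round its pivot pin until it is fully home under the head, pull the lever all the way down so that the lids are pressed in flush, and put the lever fully up again. Then swing the plate all the way back out and stand the lidded pots upright in the shallow black pan, leaving the lever up and the plate out. Let only the press push the lids down, and leave the shaker among the pots alone.

Things in the scene. Friction and masses are not known exactly. Their poses are not given: they have to be found in the camera images.
- pot1_mid (a point): sauce pot 1: squat pale-blue round pot, 48 mm across the rim (43 mm at the foot), 34 mm high to the rim, 100 to 170 g, with an off-white plug lid standing 6 mm above the rim. This point is on its axis, half-way up (17 mm above its underside); z points up out of the pot. Two or three pots are present at the start, standing on the bench to the left; an absent one reads None. Grip it by its outer wall.
- pot2_mid (a point): sauce pot 2: squat pale-blue round pot, 48 mm across the rim (43 mm at the foot), 34 mm high to the rim, 100 to 170 g, with an off-white plug lid standing 6 mm above the rim. This point is on its axis, half-way up (17 mm above its underside); z points up out of the pot. Two or three pots are present at the start, standing on the bench to the left; an absent one reads None. Grip it by its outer wall.
- pot3_mid (a point): sauce pot 3: squat pale-blue round pot, 48 mm across the rim (43 mm at the foot), 34 mm high to the rim, 100 to 170 g, with an off-white plug lid standing 6 mm above the rim. This point is on its axis, half-way up (17 mm above its underside); z points up out of the pot. Two or three pots are present at the start, standing on the bench to the left; an absent one reads None. Grip it by its outer wall.
- lid1 (a joint): how far the lid of pot 1 is pressed in, m: 0 = standing proud, 0.006 = flush with the rim. It is a friction fit: about 8 N pushes it down, it stays where it is left, and it cannot come off.
- lid2 (a joint): how far the lid of pot 2 is pressed in, m: 0 = standing proud, 0.006 = flush with the rim. It is a friction fit: about 8 N pushes it down, it stays where it is left, and it cannot come off.
- lid3 (a joint): how far the lid of pot 3 is pressed in, m: 0 = standing proud, 0.006 = flush with the rim. It is a friction fit: about 8 N pushes it down, it stays where it is left, and it cannot come off.
- plate (a joint): heading of the flat aluminium swing plate about its upright pivot pin, rad: 0 = fully home under the press head, against its stop; 1.85 = fully out, against the other stop, clear of the head; it grows anticlockwise seen from above. The plate turns freely but for a friction of about 0.25 N m and stays where it is left. It starts part of the way out.
- pin (a point): on the axis of the vertical pivot pin (dark domed nut, 28 mm wide, top 38 mm above the bench), level with the plate's top face, 22 mm above the bench. Axes are the press's own: x from the nests to the column at the back, y along the plate from pin to tab when the plate is home, z up. Plate: 62 mm wide, 10 mm thick, from 32 mm behind the pin to 265 mm beyond it (its last 27 mm only 32 mm wide).
- head (a point): a point 105 mm above the bench under the white press head; axes and x, y origin as pin. The head covers x = -48 to 170 mm, y = 73 to 173 mm, from 105 to 190 mm above the bench; the pressing bar hangs below it at 82 mm (lever up) over y = 48 to 204 mm, the column under it stands at x = 85 to 170 mm, and a base 10 mm high covers x = -60 to 190, y = -60 to 225 mm.
- nest1 (a point): nest 1 of the plate, 70 mm from the pin: a round recess 50 mm wide and 6 mm deep with a dark rubber floor. This point is where the middle of a pot stands (17 mm above the recess floor, 33 mm above the bench). It moves with the plate; its y points from the pin to the tab, its x across the plate, towards the way home (clockwise). Any pot may go in any nest.
- nest2 (a point): nest 2 of the plate, 126 mm from the pin: a round recess 50 mm wide and 6 mm deep with a dark rubber floor. This point is where the middle of a pot stands (17 mm above the recess floor, 33 mm above the bench). It moves with the plate; its y points from the pin to the tab, its x across the plate, towards the way home (clockwise). Any pot may go in any nest.
- nest3 (a point): nest 3 of the plate, 182 mm from the pin: a round recess 50 mm wide and 6 mm deep with a dark rubber floor. This point is where the middle of a pot stands (17 mm above the recess floor, 33 mm above the bench). It moves with the plate; its y points from the pin to the tab, its x across the plate, towards the way home (clockwise). Any pot may go in any nest.
- tab (a point): middle of the upright tab at the free end of the plate, 250 mm from the pin, 40 mm above the bench: 26 mm long along the plate, 8 mm thick, from 22 to 58 mm above the bench; push it on either broad face to swing the plate. Axes as the nests.
- lever (a joint): angle of the press lever, rad: 0 = fully up, 0.95 = fully down. Pulling it down lowers the pressing bar 33 mm, which pushes in the lids of all pots in the nests at once. It turns stiffly (5 N at the handle, some 6 N more when pressing) and stays where it is left.
- handle (a point): middle of the lever's black round grip bar, 16 mm thick, lying along the press's y, free over 78 mm between the two side arms of the U-shaped lever; about 327 mm above the bench when up (leaning 20 degrees from upright to the robot), 240 mm when down. Its axes turn with the lever.
- lever_axis (a point): middle of the lever's hinge line on top of the head, 205 mm above the bench; the hinge line runs along the press's y and the grip bar circles it at a radius of 130 mm, from near upright down towards the robot (the -x side). Axes as pin.
- pan_floor (a point): middle of the inner floor (3 mm above the bench) of the shallow black plastic pan to the right, fixed to the bench: inside 259 mm along its x, 156 mm along its y, walls 20 mm high with a narrow rim outwards.
- shaker: steel shaker, 52 mm wide, 88 mm high, origin under its centre; not to be disturbed.
Mind the look-alikes: they are no part of the job. Leave any brown, pink or yellow look-alike of the part that bears pot3_mid alone.

How it is judged (in metres and radians):
On the way, in this order (a step that is already met when the one before it is completed fails the run):
1. every pot stands in a nest and the plate is home under the head (value of joint plate below 0.06 rad and (distance between pot1_mid and nest1 below 0.008 m or distance between pot1_mid and nest2 below 0.008 m or distance between pot1_mid and nest3 below 0.008 m) and (distance between pot2_mid and nest1 below 0.008 m or distance between pot2_mid and nest2 below 0.008 m or distance between pot2_mid and nest3 below 0.008 m) and (distance between pot3_mid and nest1 below 0.008 m or distance between pot3_mid and nest2 below 0.008 m or distance between pot3_mid and nest3 below 0.008 m)), for 0.2 s.
2. the lever is fully down with the plate home, and every lid is pressed in (value of joint plate below 0.06 rad and value of joint lever above 0.85 rad and value of joint each of lid1, lid2, lid3 above 0.0045 m), for 0.1 s.
3. the lever is fully up again (value of joint lever below 0.1 rad), for 0.2 s.
4. the plate is swung all the way out (value of joint plate above 1.65 rad), for 0.2 s.
At the end, for the whole second after the job is handed in: every pot present stands upright (within 7 degrees) on the floor of the black pan, its middle within 110 mm of the pan's centre lengthways and 58 mm crossways, its lid at least 4.5 of 6 mm in; the lever is up (within 0.1 rad) and the plate out (beyond 1.65 rad) (value of joint lever below 0.1 rad and value of joint plate above 1.65 rad and x of pot1_mid in the frame of pan_floor between -0.11 and 0.11 m and y of pot1_mid in the frame of pan_floor between -0.058 and 0.058 m and z of pot1_mid in the frame of pan_floor between 0.012 and 0.022 m and angle between each of pot1_mid, pot2_mid, pot3_mid's own z axis and vertical below 0.12 rad and value of joint each of lid1, lid2, lid3 above 0.0045 m and x of pot2_mid in the frame of pan_floor between -0.11 and 0.11 m and y of pot2_mid in the frame of pan_floor between -0.058 and 0.058 m and z of pot2_mid in the frame of pan_floor between 0.012 and 0.022 m and x of pot3_mid in the frame of pan_floor between -0.11 and 0.11 m and y of pot3_mid in the frame of pan_floor between -0.058 and 0.058 m and z of pot3_mid in the frame of pan_floor between 0.012 and 0.022 m); the robot touches nothing.
It fails at once if a lid is pushed by the gripper (over 8 N) (contact force between the fingers and lid1 above 8 N or contact force between the fingers and lid2 above 8 N or contact force between the fingers and lid3 above 8 N).
It fails at once if the shaker is moved by more than 5 cm (distance of shaker from where it was at the start of the episode above 0.05 m).
Of pot1, pot2, pot3 only 2 to 3 are there at a start; the rules pass over those that are not, and their reading is None.
At some moment in a run one of pot1, pot2, pot3 may be knocked a few centimetres aside while the robot is not near it.
Once in a run the grip may slacken for a moment while it holds something.
It also fails if it takes over 210 s, if anything falls off the work surface, if the arm or the gripper's body presses on something with over 40 N, if the wrist force passes 120 N, or if a joint passes its speed limit or range.

## Robot

A 6-joint arm with a two-finger parallel gripper is mounted at the origin on the work surface. World frame = base frame: x ahead of the robot, y to its left, z up, the work surface at z = 0. Lengths are in m, angles in degrees, forces in N, time in s.
With the tool pointing down it reaches from about 0.25 to 0.725 m from the base axis. Payload 4 kg.
Tool frame: the origin (TCP) lies on the centre line of the jaws, within the pads' length; the fingertips stand 19 mm ahead of it and the grasp point (between the pads) is the TCP; z points along the fingers, y is the direction in which the jaws open and shut (so a half turn about z gives the same grasp; the last joint's range is limited). The gripper opens to 85 mm and grips with 20 to 120 N. Pads are 22 mm wide; open, the fingers measure 114 mm over their backs; the gripper's body (76 mm by 85 mm) begins 54 mm behind the grasp point. The pads swing forward as they close: fully open they stand 13 mm farther back than shut.
Start: joints at [71.963, 13.785, 0.286, 76.501, 0, 90], TCP at [0.155, 0.475, 0.211] pointing down, gripper open.
Joint ranges: [-155.79, 155.79], [-60.16, 107.12], [-62.33, 73.08], [-114, 123.19], [-81.49, 82.49], [-180, 180]. Speed limits (degrees/s): [159.86, 159.86, 180, 180, 180, 180].

## Interface

Orientations are given as a 3x3 rotation matrix whose columns are the frame's x, y, z axes.
In Python, from plant import readout, eyes, ticket gives the robot as it stands.
- The arm moves only by the tool drive_tool, never from a script. Its argument "increments" is a list of rows, each an object with "dr": the turn, a rotation vector about the tool's x, y, z in units of 6 degrees (1.0 is 6 degrees), a list of three; "translation": the shift along the tool's x, y, z in units of 50 mm (1.0 is 50 mm), a list of three; "gripper": the closure, from -1 (fully open) to 1 (shut), so that 0 is half open. In form: [{"dr": [rx, ry, rz], "translation": [tx, ty, tz], "gripper": gripper}, ...]. A call has 1 to 12 rows; each row shifts and turns the pose as measured when the row begins, along the tool's axes as they then stand; what a row does not reach is not made up. A row lasts 1/8 s, in which the tool goes at most 62.5 mm and 10.7 degrees, less where a joint would pass 70% of its speed; a pose out of reach is approached as far as the arm can. A call is refused whole if a number of a shift passes 1 or a number of a turn 1, either way. A call with a gripper value outside its range is refused whole. The fingers move at their own pace and stop on an object; the grip force is fixed at half the most. Time passes only in rows, so rows that do not move let the fingers close. It gives the time, the measured TCP pose, the force and the opening at its end, in the units of the state.
- readout.state(): the state, without advancing time (a new reading comes with each control period).
- eyes.grab_frame(name): name is "scene" or "top" or "wrist"; returns a dict with "color" (420x560x3 uint8, red, green, blue), "intrinsics" (3x3 intrinsics, pixels), "cam_to_world" (4x4, takes a point from camera to world coordinates); the wrist camera has in their place "tool_from_camera" (4x4, takes a point from camera to tool coordinates, whose origin is the TCP and whose axes are the flange's). Camera axes: x right, y down, z forward; pixel columns grow to the right and rows downward; lengths in m; the calibration is good to about 2 mm. The wrist camera is an equidistant fisheye: a pixel r from the principal point sees the ray r / f radians off the axis. A picture is of the moment at which its call begins: read the wrist's pose just before it. There is no depth.
- ticket.hand_in(): hands the job in, once; it reports no verdict.
The state is a dict: "t": time; "qpos": joint angles; "joint_velocities": joint speeds; "joint_efforts": joint torques, N m; "tcp_pos": TCP position; "tcp_rot": TCP orientation; "force": force on the tool from outside, world axes, zero at the start; "moment": the same for the moment, N m; "opening": finger opening in m.
Only numpy, scipy, OpenCV 4.12 (cv2) and the standard library are available. Lean on these libraries where they do the work, as an engineer would, in place of code of your own. Each camera call takes 0.05 s, during which the arm holds its last target.

## Working session

There is one attempt and no reset: what is moved stays moved. The work goes in short steps, Python scripts to look and compute and a tool call to move; the robot and the scene stay as the last step left them, time stands still between calls to the robot, and variables do not carry over. Pictures are saved under pics/ and viewed, and the job is handed in when it is done.

Besides the shell and the picture viewer there is one more tool, called after "Emit:" as a command line: name --argument value ..., lists and objects as JSON in quotes. drive_tool: Moves the arm, as the interface text tells. Its arguments: {"type":"object","properties":{"increments":{"type":"array"}},"required":["increments"]}

```bash
ls; mkdir -p pics; python3 - <<'E'
from plant import readout, eyes
import cv2,json
s=readout.state(); print(s)
for n in ["scene","top","wrist"]:
    f=eyes.grab_frame(n); cv2.imwrite(f"pics/{n}0.png",f["color"][:,:,::-1]); print(n,f["intrinsics"],f.get("cam_to_world",f.get("tool_from_camera")))
E
```

```text
pics
{'t': 0.0, 'qpos': array([7.19605569e+01, 1.38344000e+01, 2.13101093e-01, 7.65041357e+01,
       9.25160752e-04, 9.00010992e+01]), 'joint_velocities': array([ 0.10543617,  0.16707677, -0.00415623, -0.00306095, -0.00240303,
       -0.03491917]), 'joint_efforts': array([ 2.46224545e-04, -3.72319937e+01,  2.52406883e+01,  1.71383901e-02,
        8.10894971e-05,  1.50944925e-05]), 'tcp_pos': array([0.15461399, 0.47475756, 0.20978978]), 'tcp_rot': array([[-9.50837608e-01,  3.09689139e-01, -6.93300779e-04],
       [ 3.09689914e-01,  9.50835340e-01, -2.07663020e-03],
       [ 1.61050635e-05, -2.18924635e-03, -9.99997603e-01]]), 'force': array([ 0.08749675, -0.06808412,  0.59180607]), 'moment': array([ 0.00430757, -0.07548202,  0.03732589]), 'opening': 0.08546215120208905}
scene [[501.6276611    0.         280.77146891]
 [  0.         501.6276611  205.45180463]
 [  0.           0.           1.        ]] [[-0.62788239  0.57975743 -0.51927357  1.1507305 ]
 [ 0.77829658  0.46404756 -0.42298262  0.59052225]
 [-0.00425969 -0.66973218 -0.74259051  1.13777214]
 [ 0.          0.          0.          1.        ]]
top [[537.92740076   0.         275.24199201]
 [  0.         537.92740076 206.98919818]
 [  0.           0.           1.        ]] [[ 0.01007082 -0.98997074  0.14091311  0.30452358]
 [-0.99993481 -0.00921191  0.00674631  0.01626439]
 [-0.00538057 -0.14097186 -0.98999898  1.54125665]
 [ 0.          0.          0.          1.        ]]
wrist [[325.1922621    0.         276.96838306]
 [  0.         325.1922621  211.84019163]
 [  0.           0.           1.        ]] [[-3.79229726e-04 -9.51240583e-01 -3.08449686e-01  7.74515506e-02]
 [ 9.99999928e-01 -3.68442594e-04 -9.32150425e-05 -4.11020461e-05]
 [-2.49760710e-05 -3.08449699e-01  9.51240654e-01 -1.63168732e-01]
 [ 0.00000000e+00  0.00000000e+00  0.00000000e+00  1.00000000e+00]]
```

The pots are at top-view pixels (169,181), (174,210) and (165,239). Candidates for confusion are pink (164,287), yellow (200,258), brown (166,142), the steel shaker (124,200) and blue bowls (121,263) and (343,294). By the description I choose the three pale-blue ones, and check that with a close crop.

```bash
cat > h.py <<'E'
import numpy as np, cv2
from plant import readout, eyes
def ray(f,uv):
    K=f["intrinsics"];T=f["cam_to_world"]
    d=T[:3,:3]@np.array([(uv[0]-K[0,2])/K[0,0],(uv[1]-K[1,2])/K[1,1],1.]); return T[:3,3],d
def onz(f,uv,z):
    o,d=ray(f,uv); return o+d*(z-o[2])/d[2]
def proj(f,p):
    K=f["intrinsics"];T=f["cam_to_world"]; c=T[:3,:3].T@(np.asarray(p)-T[:3,3]); return K[:2,:2]@(c[:2]/c[2])+K[:2,2]
def two(f1,u1,f2,u2):
    o1,d1=ray(f1,u1);o2,d2=ray(f2,u2)
    A=np.stack([d1,-d2],1);s=np.linalg.lstsq(A,o2-o1,rcond=None)[0]
    p,q=o1+d1*s[0],o2+d2*s[1]; return (p+q)/2,np.linalg.norm(p-q)
def wfish(f,st,uv):
    K=f["intrinsics"];T=f["tool_from_camera"]
    x=np.array([uv[0]-K[0,2],uv[1]-K[1,2]]);r=np.linalg.norm(x);th=r/K[0,0]
    d=np.array([*(np.sin(th)*x/max(r,1e-9)),np.cos(th)])
    R=st["tcp_rot"]; return st["tcp_pos"]+R@T[:3,3], R@T[:3,:3]@d
def won(f,st,uv,z):
    o,d=wfish(f,st,uv); return o+d*(z-o[2])/d[2]
def save(n,im,box=None,k=1):
    if box: im=im[box[1]:box[3],box[0]:box[2]]
    im=cv2.resize(im,None,fx=k,fy=k,interpolation=cv2.INTER_CUBIC); cv2.imwrite(f"pics/{n}.png",im[:,:,::-1])
E
python3 - <<'E'
from h import *
f=eyes.grab_frame("top");save("top1a",f["color"],(100,120,220,300),3.3);save("top1b",f["color"],(185,85,325,255),3.5)
g=eyes.grab_frame("scene");save("sc1a",g["color"],(300,220,460,400),3.3);save("sc1b",g["color"],(180,160,320,350),3.1)
hsv=cv2.cvtColor(f["color"],cv2.COLOR_RGB2HSV)
for p in [(169,181),(174,210),(165,239),(124,200),(290,155),(293,178)]: print(p,hsv[p[1]-3:p[1]+4:3,p[0]-6:p[0]+7:3].tolist())
E
```

```text
(169, 181) [[[25, 29, 160], [28, 21, 161], [30, 22, 159], [30, 19, 160], [96, 47, 76]], [[26, 31, 164], [33, 19, 163], [30, 22, 160], [32, 20, 163], [97, 62, 90]], [[100, 63, 109], [30, 20, 140], [35, 21, 158], [28, 29, 132], [101, 87, 129]]]
(174, 210) [[[35, 21, 160], [42, 20, 166], [42, 20, 164], [43, 19, 161], [97, 41, 105]], [[32, 24, 162], [39, 22, 164], [43, 22, 164], [41, 25, 165], [84, 13, 99]], [[97, 41, 138], [41, 21, 168], [42, 20, 168], [35, 21, 144], [102, 87, 111]]]
(165, 239) [[[34, 25, 152], [44, 23, 167], [39, 22, 161], [44, 20, 162], [99, 75, 99]], [[32, 24, 140], [40, 23, 164], [42, 20, 163], [38, 17, 166], [104, 64, 104]], [[70, 11, 135], [41, 22, 164], [39, 23, 154], [37, 24, 137], [102, 86, 130]]]
(124, 200) [[[48, 11, 117], [42, 11, 121], [60, 8, 132], [42, 10, 129], [24, 15, 85]], [[45, 8, 121], [60, 2, 124], [41, 15, 138], [64, 12, 154], [45, 6, 82]], [[45, 9, 117], [45, 12, 130], [50, 10, 146], [45, 13, 116], [30, 9, 85]]]
(290, 155) [[[18, 50, 139], [112, 51, 55], [114, 18, 72], [107, 40, 58], [17, 97, 150]], [[19, 145, 95], [113, 41, 56], [102, 22, 59], [120, 33, 54], [19, 104, 154]], [[83, 12, 169], [21, 197, 153], [19, 135, 102], [21, 186, 133], [98, 12, 168]]]
(293, 178) [[[8, 22, 46], [30, 30, 43], [165, 12, 44], [0, 5, 47], [0, 4, 60]], [[170, 18, 42], [30, 18, 43], [35, 31, 49], [23, 23, 44], [15, 15, 35]], [[50, 18, 42], [42, 32, 40], [0, 17, 44], [90, 6, 42], [60, 8, 68]]]
```

```bash
cat >> h.py <<'E'
def cents(mask,amin,amax):
    n,l,s,c=cv2.connectedComponentsWithStats(mask.astype(np.uint8)); return [(c[i],s[i,4],s[i,:4]) for i in range(1,n) if amin<=s[i,4]<=amax]
def lids(f,box=None):
    h=cv2.cvtColor(f["color"],cv2.COLOR_RGB2HSV).astype(int)
    m=(h[...,2]>125)&(h[...,1]<40)&(h[...,0]<70)
    if box is not None:
        b=np.zeros_like(m);b[box[1]:box[3],box[0]:box[2]]=1;m&=b
    return m
E
python3 - <<'E'
from h import *
f=eyes.grab_frame("top");g=eyes.grab_frame("scene")
for c,a,s in cents(lids(f,(100,130,215,300)),60,400): print("top lid",c,a,s,onz(f,c,.04))
for c,a,s in cents(lids(g,(300,220,460,400)),60,600): print("scene",c,a,s,onz(g,c,.04))
h=cv2.cvtColor(f["color"],cv2.COLOR_RGB2HSV).astype(int)
m=(h[...,2]<70);b=np.zeros_like(m);b[140:240,278:310]=1
for c,a,s in cents(m&b,20,900): print("dark",c,a,s,onz(f,c,.016), onz(f,c,.038))
# base holes (4 bolts) from crop pixels
for u,v in [(277,58),(40,246),(208,447),(444,243)]: 
    print("bolt",onz(f,(185+u/3.5,85+v/3.5),.01))
for u,v in [(277,37),(18,246),(207,470),(470,258)]: 
    print("corner",onz(f,(185+u/3.5,85+v/3.5),.01))
m=(h[...,2]<75);b=np.zeros_like(m);b[145:275,370:460]=1
for c,a,s in cents(m&b,2000,20000):
    print(c,a,s,onz(f,c,.01)); k=(m&b).astype(np.uint8); cs=max(cv2.findContours(k,0,2)[0],key=cv2.contourArea); r=cv2.minAreaRect(cs);print(r); 
    for q in cv2.boxPoints(r): print(onz(f,q,.02))
E
```

```text
top lid [209.32236842 136.05921053] 152 [201 130  14  19] [0.72240739 0.21807615 0.04      ]
top lid [168.35833333 179.43333333] 120 [163 174  12  12] [0.59450251 0.33113342 0.04      ]
top lid [173.48387097 209.19354839] 124 [168 203  12  13] [0.50925775 0.31340791 0.04      ]
top lid [164.15503876 237.94573643] 129 [158 232  13  13] [0.42779033 0.3365603  0.04      ]
scene [380.8852459  282.32786885] 122 [375 277  13  12] [0.42967429 0.33552165 0.04      ]
scene [355.88059701 298.64925373] 134 [349 293  14  12] [0.511072  0.3118816 0.04     ]
scene [342.66216216 326.72972973] 148 [336 321  14  13] [0.5969246  0.33002186 0.04      ]
scene [453.59833795 381.77285319] 361 [443 360  17  40] [0.55467959 0.59979933 0.04      ]
dark [290.         153.73469388] 49 [286 149   9   9] [ 0.6782572  -0.01463302  0.016     ] [ 0.67286654 -0.01418736  0.038     ]
dark [279.4 174.7] 20 [278 171   5   9] [0.61594334 0.01559634 0.016     ] [0.61145148 0.01560598 0.038     ]
dark [291.28240741 177.60185185] 216 [283 170  17  16] [ 0.60771905 -0.01877131  0.016     ] [ 0.60334582 -0.01826596  0.038   
[... 242 characters left out ...]
0.02499694  0.038     ]
bolt [0.83715117 0.06270418 0.01      ]
bolt [0.67270175 0.25817289 0.01      ]
bolt [0.50504725 0.11502187 0.01      ]
bolt [ 0.67821289 -0.07846594  0.01      ]
corner [0.85562304 0.06294396 0.01      ]
corner [0.67254078 0.27652765 0.01      ]
corner [0.48604103 0.11549638 0.01      ]
corner [ 0.66562139 -0.10008988  0.01      ]
[415.51791068 209.62931987] 6337 [381 158  69 104] [ 0.51857138 -0.37585608  0.01      ]
((415.85028076171875, 209.51890563964844), (65.33704376220703, 99.98916625976562), 3.094058036804199)
[ 0.37965337 -0.27128377  0.02      ]
[ 0.66756321 -0.29190145  0.02      ]
[ 0.65879867 -0.47979425  0.02      ]
[ 0.3715676  -0.45433158  0.02      ]
```

The crop confirms three pale-blue pots at world A(0.596,0.331), B(0.510,0.313) and C(0.429,0.336), and the two views agree within 2 mm. The plate is at about 0.92 rad, and swinging it fully out first gives more room for loading. Next: a planning helper, and the handle position.

```bash
cat >> h.py <<'E'
from scipy.spatial.transform import Rotation as Ro
PIN=np.array([.6776,-.0146]); PH=40.7   # press x heading
def pr(x,y,z=0):
    a=np.radians(PH);return np.array([PIN[0]+x*np.cos(a)-y*np.sin(a),PIN[1]+x*np.sin(a)+y*np.cos(a),z])
def platept(p,r,t=0):  # r along plate, t toward anticlockwise
    a=np.radians(PH+90)+p; return np.array([PIN[0]+r*np.cos(a)-t*np.sin(a),PIN[1]+r*np.sin(a)+t*np.cos(a)])
def Rdown(h):
    a=np.radians(h); x=np.array([np.cos(a),np.sin(a),0]);z=np.array([0,0,-1.]);return np.stack([x,np.cross(z,x),z],1)
def plan(way,start=None,step=.045,ang=5.5,show=True):
    """way: list of (pos,R,min rows); prints rows"""
    s=readout.state(); p=s["tcp_pos"].copy();R=s["tcp_rot"].copy()
    if start: p,R=np.array(start[0],float),start[1]
    for tp,tR,mn in way:
        tp=np.array(tp,float); rv=Ro.from_matrix(R.T@tR).as_rotvec(degrees=True); d=tp-p
        n=max(mn,int(np.ceil(np.linalg.norm(d)/step)),int(np.ceil(np.linalg.norm(rv)/ang)),1)
        Rk,pk=R,p
        for k in range(1,n+1):
            Rn=R@Ro.from_rotvec(rv*k/n,degrees=True).as_matrix();pn=p+d*k/n
            t=Rk.T@(pn-pk)/.05; r=Ro.from_matrix(Rk.T@Rn).as_rotvec(degrees=True)/6
            print('dr',np.round(r,2).tolist(),'t',np.round(t,2).tolist()); Rk,pk=Rn,pn
        print('--',tp); p,R=tp,tR
def where():
    s=readout.state(); R=s["tcp_rot"]; print('t',round(s["t"],2),'p',s["tcp_pos"].round(4),'xh',round(np.degrees(np.arctan2(R[1,0],R[0,0])),1),'tilt',R[2].round(3),'q',s["qpos"].round(1),'F',s["force"].round(1),'op',round(s["opening"],4)); return s
E
python3 - <<'E'
from h import *
f=eyes.grab_frame("top");g=eyes.grab_frame("scene")
p,e=two(f,(258.7,161),g,(258.7,193.9)); print("handle",p,e)
q=p[:2]-PIN;a=np.radians(PH);print("press",q@[np.cos(a),np.sin(a)],q@[-np.sin(a),np.cos(a)])
print("predict px tab",proj(f,[*platept(.92,.25),.058]),proj(g,[*platept(.92,.25),.058]))
print("tab start",platept(.92,.25,-.03),platept(1.85,.25,-.02))
plan([([.42,.01,.2],Rdown(57),1),([.42,.01,.055],Rdown(57),1)])
E
```

```text
handle [0.58473092 0.06477009 0.32224763] 0.0019538845712627857
press -0.018650127308521548 0.12073296929225547
predict px tab [295.14576428 238.5793159 ] [272.34345709 211.18986728]
tab start [0.42625766 0.00046745] [ 0.52361845 -0.21256384]
dr [-0.0, 0.0, 0.87] t [-0.4, -0.36, 0.01]
dr [-0.0, 0.0, 0.87] t [-0.43, -0.32, 0.01]
dr [-0.0, 0.0, 0.87] t [-0.46, -0.28, 0.01]
dr [-0.0, 0.0, 0.87] t [-0.48, -0.24, 0.01]
dr [-0.0, 0.0, 0.87] t [-0.5, -0.19, 0.01]
dr [-0.0, 0.0, 0.87] t [-0.51, -0.15, 0.01]
dr [-0.0, 0.0, 0.87] t [-0.53, -0.1, 0.01]
dr [-0.0, 0.0, 0.87] t [-0.53, -0.05, 0.01]
dr [-0.0, 0.0, 0.87] t [-0.54, -0.0, 0.01]
dr [-0.0, 0.0, 0.87] t [-0.53, 0.05, 0.01]
dr [-0.0, 0.0, 0.87] t [-0.53, 0.09, 0.01]
dr [-0.0, 0.0, 0.87] t [-0.52, 0.14, 0.01]
dr [-0.0, 0.0, 0.87] t [-0.5, 0.19, 0.01]
dr [-0.0, 0.0, 0.87] t [-0.48, 0.23, 0.01]
dr [-0.0, 0.0, 0.87] t [-0.46, 0.28, 0.01]
dr [-0.0, 0.0, 0.87] t [-0.43, 0.32, 0.01]
dr [-0.0, 0.0, 0.87] t [-0.4, 0.36, 0.01]
dr [-0.0, 0.0, 0.87] t [-0.37, 0.39, 0.01]
dr [-0.0, 0.0, 0.87] t [-0.33, 0.42, 0.01]
dr [-0.0, 0.0, 0.87] t [-0.29, 0.45, 0.01]
-- [0.42 0.01 0.2 ]
dr [0.0, 0.0, 0.0] t [0.0, 0.0, 0.73]
dr [0.0, 0.0, 0.0] t [0.0, 0.0, 0.73]
dr [0.0, 0.0, 0.0] t [0.0, 0.0, 0.73]
dr [0.0, 0.0, 0.0] t [0.0, 0.0, 0.73]
-- [0.42  0.01  0.055]
```

Emit:
drive_tool --increments '[{"dr": [0, 0, 0.9], "translation": [-0.4, -0.36, 0], "gripper": 1}, {"dr": [0, 0, 0.9], "translation": [-0.43, -0.32, 0], "gripper": 1}, {"dr": [0, 0, 0.9], "translation": [-0.46, -0.28, 0], "gripper": 1}, {"dr": [0, 0, 0.9], "translation": [-0.48, -0.24, 0], "gripper": 1}, {"dr": [0, 0, 0.9], "translation": [-0.5, -0.19, 0], "gripper": 1}, {"dr": [0, 0, 0.9], "translation": [-0.51, -0.15, 0], "gripper": 1}, {"dr": [0, 0, 0.9], "translation": [-0.53, -0.1, 0], "gripper": 1}, {"dr": [0, 0, 0.9], "translation": [-0.53, -0.05, 0], "gripper": 1}, {"dr": [0, 0, 0.9], "translation": [-0.54, 0, 0], "gripper": 1}, {"dr": [0, 0, 0.9], "translation": [-0.53, 0.05, 0], "gripper": 1}, {"dr": [0, 0, 0.9], "translation": [-0.53, 0.09, 0], "gripper": 1}, {"dr": [0, 0, 0.9], "translation": [-0.52, 0.14, 0], "gripper": 1}]'

```text
t: 1.95
tcp_pos: [0.3103, 0.1847, 0.2115]
tcp_rot: [[-0.092, 0.996, 0.004], [0.996, 0.092, 0.003], [0.003, 0.004, -1.0]]
force: [0.2, -0.7, -0.1]
opening: 0.0005
```

```bash
python3 - <<'E'
from h import *
where()
plan([([.42,.012,.2],Rdown(57),1),([.42,.012,.055],Rdown(57),1)])
E
```

```text
t 1.95 p [0.3103 0.1847 0.2115] xh 95.3 tilt [ 0.003  0.004 -1.   ] q [ 30.7  -2.4 -17.8  74.3   0.  115.5] F [ 0.2 -0.7 -0.1] op 0.0005
dr [0.0, -0.01, 0.91] t [-0.52, 0.27, 0.03]
dr [0.0, -0.01, 0.91] t [-0.49, 0.32, 0.03]
dr [0.0, -0.01, 0.91] t [-0.46, 0.36, 0.03]
dr [0.0, -0.01, 0.91] t [-0.42, 0.4, 0.03]
dr [0.0, -0.01, 0.91] t [-0.38, 0.44, 0.03]
dr [0.0, -0.01, 0.91] t [-0.34, 0.48, 0.03]
dr [0.0, -0.01, 0.91] t [-0.29, 0.51, 0.03]
-- [0.42  0.012 0.2  ]
dr [0.0, 0.0, 0.0] t [0.0, 0.0, 0.73]
dr [0.0, 0.0, 0.0] t [0.0, 0.0, 0.73]
dr [0.0, 0.0, 0.0] t [0.0, 0.0, 0.73]
dr [0.0, 0.0, 0.0] t [0.0, 0.0, 0.73]
-- [0.42  0.012 0.055]
```

```bash
python3 - <<'E'
from h import *
D=Rdown(95)
plan([([.425,.01,.2],D,1),([.425,.008,.055],D,1)]+[([*platept(p,.247,-.017),.055],D,1) for p in (1.0,1.2,1.4,1.6,1.8,1.87)],step=.047)
E
```

```text
dr [0.01, -0.01, 0.01] t [-0.74, 0.39, 0.05]
dr [0.01, -0.01, 0.01] t [-0.74, 0.39, 0.05]
dr [0.01, -0.01, 0.01] t [-0.74, 0.39, 0.05]
dr [0.01, -0.01, 0.01] t [-0.74, 0.39, 0.05]
dr [0.01, -0.01, 0.01] t [-0.74, 0.4, 0.05]
-- [0.425 0.01  0.2  ]
dr [0.0, 0.0, 0.0] t [-0.01, -0.0, 0.73]
dr [0.0, 0.0, 0.0] t [-0.01, -0.0, 0.73]
dr [0.0, 0.0, 0.0] t [-0.01, -0.0, 0.73]
dr [0.0, 0.0, 0.0] t [-0.01, -0.0, 0.73]
-- [0.425 0.008 0.055]
dr [0.0, 0.0, 0.0] t [-0.81, 0.04, 0.0]
-- [ 0.43063655 -0.03212301  0.055     ]
dr [0.0, 0.0, 0.0] t [-0.49, 0.04, 0.0]
dr [0.0, 0.0, 0.0] t [-0.49, 0.04, 0.0]
-- [ 0.43904066 -0.08083778  0.055     ]
dr [0.0, 0.0, 0.0] t [-0.47, 0.14, 0.0]
dr [0.0, 0.0, 0.0] t [-0.47, 0.14, 0.0]
-- [ 0.45695538 -0.12691185  0.055     ]
dr [0.0, 0.0, 0.0] t [-0.44, 0.23, 0.0]
dr [0.0, 0.0, 0.0] t [-0.44, 0.23, 0.0]
-- [ 0.48366651 -0.16850841  0.055     ]
dr [0.0, 0.0, 0.0] t [-0.38, 0.31, 0.0]
dr [0.0, 0.0, 0.0] t [-0.38, 0.31, 0.0]
-- [ 0.51810915 -0.20396913  0.055     ]
dr [0.0, 0.0, 0.0] t [-0.24, 0.25, 0.0]
-- [ 0.53174475 -0.21466061  0.055     ]
```

Emit:
drive_tool --increments '[{"dr": [0, 0, 0], "translation": [-0.74, 0.39, 0.05], "gripper": 1}, {"dr": [0, 0, 0], "translation": [-0.74, 0.39, 0.05], "gripper": 1}, {"dr": [0, 0, 0], "translation": [-0.74, 0.39, 0.05], "gripper": 1}, {"dr": [0, 0, 0], "translation": [-0.74, 0.39, 0.05], "gripper": 1}, {"dr": [0, 0, 0], "translation": [-0.74, 0.4, 0.05], "gripper": 1}, {"dr": [0, 0, 0], "translation": [0, 0, 0.7], "gripper": 1}]'

```text
t: 2.7
tcp_pos: [0.4328, 0.0025, 0.1668]
tcp_rot: [[-0.089, 0.996, 0.016], [0.996, 0.089, 0.005], [0.003, 0.016, -1.0]]
force: [-0.9, -0.3, -0.3]
opening: -0.0
```

```bash
python3 - <<'E'
from h import *
where()
D=Rdown(95)
plan([([.425,.008,.055],D,1)])
E
```

```text
t 2.7 p [0.4328 0.0025 0.1668] xh 95.1 tilt [ 0.003  0.016 -1.   ] q [  0.1   6.9 -14.9  67.2   0.3  85. ] F [-0.9 -0.3 -0.3] op -0.0
dr [0.05, -0.01, 0.01] t [0.04, -0.06, 0.74]
dr [0.05, -0.01, 0.01] t [0.04, -0.06, 0.75]
dr [0.05, -0.01, 0.01] t [0.04, -0.05, 0.75]
-- [0.425 0.008 0.055]
```

Emit:
drive_tool --increments '[{"dr": [0.05, 0, 0], "translation": [0.08, -0.08, 0.74], "gripper": 1}, {"dr": [0.05, 0, 0], "translation": [0.06, -0.06, 0.75], "gripper": 1}, {"dr": [0.05, 0, 0], "translation": [0.04, -0.05, 0.7], "gripper": 1}, {"dr": [0, 0, 0], "translation": [-0.75, 0.04, 0], "gripper": 1}, {"dr": [0, 0, 0], "translation": [-0.49, 0.04, 0], "gripper": 1}, {"dr": [0, 0, 0], "translation": [-0.49, 0.06, 0], "gripper": 1}, {"dr": [0, 0, 0], "translation": [-0.47, 0.14, 0], "gripper": 1}, {"dr": [0, 0, 0], "translation": [-0.47, 0.14, 0], "gripper": 1}]'

```text
t: 3.7
tcp_pos: [0.4557, -0.1231, 0.0513]
tcp_rot: [[-0.091, 0.996, -0.003], [0.996, 0.091, 0.004], [0.005, -0.002, -1.0]]
force: [-0.8, 0.7, -0.2]
opening: 0.0003
```

```bash
python3 - <<'E'
from h import *
where()
D=Rdown(95)
f=eyes.grab_frame("top");save("t2",f["color"],(190,100,330,280),3)
plan([([*platept(p,.247,-.017),.055],D,1) for p in (1.6,1.8,1.9)],step=.047)
E
```

```text
t 3.7 p [ 0.4557 -0.1231  0.0513] xh 95.2 tilt [ 0.005 -0.002 -1.   ] q [-15.3  18.7 -18.7  52.8   0.2  69.6] F [-0.8  0.7 -0.2] op 0.0003
dr [-0.0, -0.01, 0.01] t [-0.45, 0.22, -0.03]
dr [-0.0, -0.01, 0.01] t [-0.45, 0.22, -0.03]
-- [ 0.48366651 -0.16850841  0.055     ]
dr [0.0, 0.0, 0.0] t [-0.38, 0.31, 0.0]
dr [0.0, 0.0, 0.0] t [-0.38, 0.31, 0.0]
-- [ 0.51810915 -0.20396913  0.055     ]
dr [0.0, 0.0, 0.0] t [-0.33, 0.37, 0.0]
-- [ 0.5378113  -0.21894559  0.055     ]
```

```bash
python3 - <<'E'
from h import *
f=eyes.grab_frame("top")
for uv in [(190+318/3,100+402/3),(190+318/3,100+436/3)]: print(onz(f,uv,.022),onz(f,uv,.058))
w=eyes.grab_frame("wrist");save("w2",w["color"])
E
```

```text
[ 0.44405505 -0.03294514  0.022     ] [ 0.44074874 -0.03177908  0.058     ]
[ 0.41196136 -0.0330938   0.022     ] [ 0.40941553 -0.03192422  0.058     ]
```

The wrist view shows the tab (210-260,80) still at its old place: the tool slid over it because the descent lagged. I'll go back over and use settle rows from now on.

Emit:
drive_tool --increments '[{"dr": [0, 0, 0], "translation": [0, 0, -0.9], "gripper": 1}, {"dr": [0, 0, 0], "translation": [0.3, 0, -0.5], "gripper": 1}, {"dr": [0, 0, 0], "translation": [0.8, -0.1, 0], "gripper": 1}, {"dr": [0, 0, 0], "translation": [0.8, -0.2, 0], "gripper": 1}, {"dr": [0, 0, 0], "translation": [0.7, -0.3, 0], "gripper": 1}, {"dr": [0, 0, 0], "translation": [0, 0, 0.6], "gripper": 1}, {"dr": [0, 0, 0], "translation": [0, 0, 0.6], "gripper": 1}, {"dr": [0, 0, 0], "translation": [0, 0, 0], "gripper": 1}]'

```text
t: 4.85
tcp_pos: [0.4081, 0.015, 0.0637]
tcp_rot: [[-0.096, 0.995, -0.004], [0.995, 0.096, 0.01], [0.01, -0.003, -1.0]]
force: [0.0, 0.2, 0.4]
opening: -0.0004
```

```bash
python3 - <<'E'
from h import *
where()
D=Rdown(95)
plan([([.428,.007,.052],D,1)]+[([*platept(p,.247,-.017),.052],D,1) for p in (.97,1.2,1.4,1.6,1.8,1.9)],step=.04)
E
```

```text
t 4.85 p [0.4081 0.015  0.0637] xh 95.5 tilt [ 0.01  -0.003 -1.   ] q [  1.7  11.4 -26.7  52.1   0.6  86.1] F [0.  0.2 0.4] op -0.0004
dr [-0.03, -0.1, 0.08] t [-0.2, 0.38, 0.23]
-- [0.428 0.007 0.052]
dr [0.0, 0.0, 0.0] t [-0.64, -0.01, 0.0]
-- [ 0.43022207 -0.02470733  0.052     ]
dr [0.0, 0.0, 0.0] t [-0.57, 0.04, 0.0]
dr [0.0, 0.0, 0.0] t [-0.57, 0.04, 0.0]
-- [ 0.43904066 -0.08083778  0.052     ]
dr [0.0, 0.0, 0.0] t [-0.47, 0.14, 0.0]
dr [0.0, 0.0, 0.0] t [-0.47, 0.14, 0.0]
-- [ 0.45695538 -0.12691185  0.052     ]
dr [0.0, 0.0, 0.0] t [-0.44, 0.23, 0.0]
dr [0.0, 0.0, 0.0] t [-0.44, 0.23, 0.0]
-- [ 0.48366651 -0.16850841  0.052     ]
dr [0.0, 0.0, 0.0] t [-0.38, 0.31, 0.0]
dr [0.0, 0.0, 0.0] t [-0.38, 0.31, 0.0]
-- [ 0.51810915 -0.20396913  0.052     ]
dr [0.0, 0.0, 0.0] t [-0.33, 0.37, 0.0]
-- [ 0.5378113  -0.21894559  0.052     ]
```

Emit:
drive_tool --increments '[{"dr": [0, -0.1, 0], "translation": [-0.1, 0.38, 0.23], "gripper": 1}, {"dr": [0, 0, 0], "translation": [0, 0, 0], "gripper": 1}, {"dr": [0, 0, 0], "translation": [-0.5, 0, 0], "gripper": 1}, {"dr": [0, 0, 0], "translation": [-0.4, 0, 0], "gripper": 1}, {"dr": [0, 0, 0], "translation": [-0.4, 0.03, 0], "gripper": 1}, {"dr": [0, 0, 0], "translation": [-0.4, 0.03, 0], "gripper": 1}, {"dr": [0, 0, 0], "translation": [-0.4, 0.08, 0], "gripper": 1}, {"dr": [0, 0, 0], "translation": [-0.4, 0.12, 0], "gripper": 1}]'

```text
t: 5.85
tcp_pos: [0.4521, -0.1114, 0.0613]
tcp_rot: [[-0.1, 0.995, 0.001], [0.995, 0.1, 0.002], [0.001, 0.002, -1.0]]
force: [-0.4, -0.3, 0.4]
opening: 0.0006
```

```bash
cat >> h.py <<'E'
def plate_now(f=None,n0=None):
    """plate angle from black nests or plate edges in top view: uses bright pixels ring around pin"""
    f=f or eyes.grab_frame("top"); V=f["color"].min(2).astype(int)
    best=[]
    for p in np.arange(-.05,1.95,.01):
        v=[]
        for r in (.036,.215,.225):
            for t in (-.026,0,.026):
                u=proj(f,[*platept(p,r,t),.022]); v.append(V[int(round(u[1])),int(round(u[0]))])
        best.append((min(v)+np.mean(v)*.2,p))
    b=max(best);k=[q for s,q in best if s>b[0]-12]; return b, min(k),max(k)
E
python3 - <<'E'
from h import *
where();print(plate_now())
D=Rdown(95)
plan([([*platept(p,.247,-.017),.052],D,1) for p in (1.4,1.6,1.8,1.9)],step=.04)
E
```

```text
t 5.85 p [ 0.4521 -0.1114  0.0613] xh 95.8 tilt [ 0.001  0.002 -1.   ] q [-13.9  17.1 -19.2  53.6   0.1  70.3] F [-0.4 -0.3  0.4] op 0.0006
((np.float64(149.06666666666666), np.float64(0.9000000000000001)), np.float64(0.6900000000000001), np.float64(0.9000000000000001))
dr [0.04, 0.01, 0.11] t [-0.27, 0.03, 0.19]
-- [ 0.45695538 -0.12691185  0.052     ]
dr [0.0, 0.0, 0.0] t [-0.44, 0.23, 0.0]
dr [0.0, 0.0, 0.0] t [-0.44, 0.23, 0.0]
-- [ 0.48366651 -0.16850841  0.052     ]
dr [0.0, 0.0, 0.0] t [-0.38, 0.31, 0.0]
dr [0.0, 0.0, 0.0] t [-0.38, 0.31, 0.0]
-- [ 0.51810915 -0.20396913  0.052     ]
dr [0.0, 0.0, 0.0] t [-0.33, 0.37, 0.0]
-- [ 0.5378113  -0.21894559  0.052     ]
```

```bash
python3 - <<'E'
from h import *
f=eyes.grab_frame("top");save("t3",f["color"],(190,100,330,280),3)
w=eyes.grab_frame("wrist");save("w3",w["color"])
E
```

Emit:
drive_tool --increments '[{"dr": [0, 0, 0], "translation": [0, 0, -0.9], "gripper": 1}, {"dr": [0, 0, 0], "translation": [0.3, 0, -0.3], "gripper": 1}, {"dr": [0, 0, 0], "translation": [0.8, -0.1, 0], "gripper": 1}, {"dr": [0, 0, 0], "translation": [0.8, -0.2, 0], "gripper": 1}, {"dr": [0, 0, 0], "translation": [0.5, -0.2, 0], "gripper": 1}, {"dr": [0, 0, 0], "translation": [0, 0, 0.6], "gripper": 1}, {"dr": [0, 0, 0], "translation": [0, 0, 0.6], "gripper": 1}, {"dr": [0, 0, 0], "translation": [0, 0, 0.1], "gripper": 1}]'

```text
t: 7.0
tcp_pos: [0.4091, 0.016, 0.062]
tcp_rot: [[-0.104, 0.995, 0.003], [0.995, 0.104, 0.007], [0.007, 0.004, -1.0]]
force: [0.2, 0.4, -0.5]
opening: 0.0001
```

```bash
python3 - <<'E'
from h import *
where()
w=eyes.grab_frame("wrist");save("w4",w["color"])
E
```

```text
t 7.0 p [0.4091 0.016  0.062 ] xh 96.0 tilt [ 0.007  0.004 -1.   ] q [  1.9  11.3 -27.2  51.4   0.4  85.9] F [ 0.2  0.4 -0.5] op 0.0001
```

```bash
python3 - <<'E'
from h import *
s=where()
w=eyes.grab_frame("wrist")
for uv in [(382,291),(444,290),(496,287)]: print(won(w,s,uv,.016))
h=w["color"]
save("w4z",h,(230,235,330,345),5)
E
```

```text
t 7.05 p [0.4097 0.0159 0.0624] xh 96.0 tilt [ 0.007  0.005 -1.   ] q [  1.9  11.3 -27.1  51.4   0.4  85.9] F [-0.   0.8 -0.5] op -0.0002
[ 0.4987091  -0.02946307  0.016     ]
[ 0.55603732 -0.02708096  0.016     ]
[ 0.6149219  -0.02400026  0.016     ]
```

Emit:
drive_tool --increments '[{"dr": [0, 0, 0], "translation": [0, 0, 0.2], "gripper": 1}, {"dr": [0, 0, 0], "translation": [0, 0, 0.2], "gripper": 1}, {"dr": [0, 0, 0], "translation": [0, 0, 0.2], "gripper": 1}, {"dr": [0, 0, 0], "translation": [0, 0, 0], "gripper": 1}]'

```text
t: 7.6
tcp_pos: [0.4129, 0.0158, 0.0334]
tcp_rot: [[-0.103, 0.995, 0.01], [0.995, 0.103, 0.007], [0.006, 0.011, -1.0]]
force: [-0.0, -0.6, 0.0]
opening: 0.0003
```

```bash
python3 - <<'E'
from h import *
where()
w=eyes.grab_frame("wrist");save("w5",w["color"])
g=eyes.grab_frame("scene");save("s5",g["color"],(200,120,400,300),3)
E
```

```text
t 7.6 p [0.4129 0.0158 0.0334] xh 95.9 tilt [ 0.006  0.011 -1.   ] q [  1.9  13.7 -29.3  46.4   0.4  86. ] F [-0.  -0.6  0. ] op 0.0003
```

```bash
python3 - <<'E'
from h import *
g=eyes.grab_frame("scene")
s=where()
for dz in (-.04,-.02,0,.019,.033): 
    p=s["tcp_pos"]+s["tcp_rot"]@np.array([0,0,dz]); u=proj(g,p); print(dz,p,(u-[200,120])*3)
E
```

```text
t 7.75 p [0.4139 0.0159 0.0344] xh 95.9 tilt [ 0.006  0.013 -1.   ] q [  1.9  13.7 -29.2  46.5   0.4  86. ] F [-0.4  0.4  0.1] op 0.0002
-0.04 [0.41340842 0.01557106 0.07434768] [263.57228301 275.42155024]
-0.02 [0.41364979 0.01571939 0.05434969] [263.40601412 289.53629587]
0 [0.41389117 0.01586772 0.0343517 ] [263.24311927 303.36461613]
0.019 [0.41412048 0.01600864 0.0153536 ] [263.0914017  316.24408396]
0.033 [0.41428944 0.01611248 0.00135501] [262.98145055 325.57795585]
```

Both camera views put the fingertips about 18 mm short of the reported TCP, not 19 mm ahead of it. A soft probe on the bench will settle it.

Emit:
drive_tool --increments '[{"dr": [0, 0, 0], "translation": [0, 0, 0.2], "gripper": 1}, {"dr": [0, 0, 0], "translation": [0, 0, 0.2], "gripper": 1}, {"dr": [0, 0, 0], "translation": [0, 0, 0.15], "gripper": 1}, {"dr": [0, 0, 0], "translation": [0, 0, 0], "gripper": 1}]'

```text
t: 8.25
tcp_pos: [0.4144, 0.0161, 0.005]
tcp_rot: [[-0.103, 0.995, 0.012], [0.995, 0.103, 0.007], [0.006, 0.013, -1.0]]
force: [0.1, 0.3, 0.0]
opening: -0.0002
```

Emit:
drive_tool --increments '[{"dr": [0, 0, 0], "translation": [0, 0, 0.1], "gripper": 1}, {"dr": [0, 0, 0], "translation": [0, 0, 0.1], "gripper": 1}]'

```text
t: 8.5
tcp_pos: [0.415, 0.0162, -0.0052]
tcp_rot: [[-0.103, 0.995, 0.013], [0.995, 0.103, 0.007], [0.006, 0.014, -1.0]]
force: [0.2, 0.0, -0.4]
opening: -0.0002
```

Emit:
drive_tool --increments '[{"dr": [0, 0, 0], "translation": [0, 0, 0.1], "gripper": 1}]'

```text
t: 8.62
tcp_pos: [0.4152, 0.0162, -0.0105]
tcp_rot: [[-0.103, 0.995, 0.014], [0.995, 0.103, 0.007], [0.006, 0.014, -1.0]]
force: [-0.6, -0.6, 0.2]
opening: 0.0001
```

Emit:
drive_tool --increments '[{"dr": [0, 0, 0], "translation": [0, 0, 0.05], "gripper": 1}, {"dr": [0, 0, 0], "translation": [0, 0, 0], "gripper": 1}]'

```text
t: 8.88
tcp_pos: [0.4149, 0.0163, -0.0136]
tcp_rot: [[-0.103, 0.995, 0.013], [0.995, 0.103, 0.007], [0.006, 0.014, -1.0]]
force: [0.5, 0.0, 0.2]
opening: 0.0001
```

Emit:
drive_tool --increments '[{"dr": [0, 0, 0], "translation": [0, 0, 0.05], "gripper": 1}, {"dr": [0, 0, 0], "translation": [0, 0, 0], "gripper": 1}]'

```text
t: 9.12
tcp_pos: [0.4152, 0.0163, -0.016]
tcp_rot: [[-0.103, 0.995, 0.013], [0.995, 0.103, 0.007], [0.006, 0.014, -1.0]]
force: [-0.5, 0.5, 0.9]
opening: 0.0002
```

Emit:
drive_tool --increments '[{"dr": [0, 0, 0], "translation": [0, 0, 0.04], "gripper": 1}, {"dr": [0, 0, 0], "translation": [0, 0, 0], "gripper": 1}]'

```text
t: 9.38
tcp_pos: [0.4154, 0.0163, -0.018]
tcp_rot: [[-0.103, 0.995, 0.014], [0.995, 0.103, 0.007], [0.006, 0.014, -1.0]]
force: [0.9, -0.3, 0.5]
opening: 0.0001
```

Emit:
drive_tool --increments '[{"dr": [0, 0, 0], "translation": [0, 0, 0.05], "gripper": 1}, {"dr": [0, 0, 0], "translation": [0, 0, 0], "gripper": 1}]'

```text
t: 9.62
tcp_pos: [0.4157, 0.0163, -0.0204]
tcp_rot: [[-0.103, 0.995, 0.014], [0.995, 0.103, 0.007], [0.006, 0.015, -1.0]]
force: [-0.5, 0.2, 1.1]
opening: 0.0002
```

Emit:
drive_tool --increments '[{"dr": [0, 0, 0], "translation": [0, 0, 0.05], "gripper": 1}, {"dr": [0, 0, 0], "translation": [0, 0, 0], "gripper": 1}]'

```text
t: 9.88
tcp_pos: [0.4161, 0.0163, -0.02]
tcp_rot: [[-0.103, 0.995, 0.016], [0.995, 0.103, 0.008], [0.006, 0.017, -1.0]]
force: [0.5, -0.6, -0.4]
opening: 0.0001
```

Emit:
drive_tool --increments '[{"dr": [0, 0, 0], "translation": [0, 0, 0.05], "gripper": 1}, {"dr": [0, 0, 0], "translation": [0, 0, 0], "gripper": 1}]'

```text
t: 10.12
tcp_pos: [0.4168, 0.0163, -0.0203]
tcp_rot: [[-0.103, 0.995, 0.018], [0.995, 0.103, 0.008], [0.006, 0.019, -1.0]]
force: [-0.5, 0.0, -0.3]
opening: 0.0001
```

```bash
python3 - <<'E'
from h import *
s=where();print(s["joint_efforts"].round(2),s["moment"].round(2))
w=eyes.grab_frame("wrist");save("w6",w["color"],(180,180,400,360),3)
g=eyes.grab_frame("scene");save("s6",g["color"],(240,180,340,260),6)
E
```

```text
t 10.12 p [ 0.4168  0.0163 -0.0203] xh 95.9 tilt [ 0.006  0.019 -1.   ] q [  1.9  19.  -32.7  37.3   0.4  86. ] F [-0.5  0.  -0.3] op 0.0001
[ 0.000e+00 -3.326e+01  1.683e+01 -4.000e-02  2.000e-02  0.000e+00] [-0.04  0.02 -0.03]
```

The scene view shows the tip on the bench at (286,231) with the TCP reading z = -0.020. The fingertips are therefore about 20 mm *short* of the reported TCP, the opposite sign to the description. I'll use that from here: grasp point about 39 mm behind the TCP.

Emit:
drive_tool --increments '[{"dr": [0.15, 0, 0], "translation": [0, 0, -0.5], "gripper": 1}, {"dr": [0, 0, 0], "translation": [0, 0.25, -0.15], "gripper": 1}, {"dr": [0, 0, 0], "translation": [0, 0, 0], "gripper": 1}, {"dr": [0, 0, 0], "translation": [-0.4, 0, 0], "gripper": 1}, {"dr": [0, 0, 0], "translation": [-0.4, 0, 0], "gripper": 1}, {"dr": [0, 0, 0], "translation": [-0.4, 0, 0], "gripper": 1}]'

```text
t: 10.98
tcp_pos: [0.4342, -0.0415, 0.0075]
tcp_rot: [[-0.107, 0.994, -0.004], [0.994, 0.107, 0.009], [0.009, -0.003, -1.0]]
force: [1.4, 2.6, 0.4]
opening: -0.0
```

```bash
python3 - <<'E'
from h import *
where();
w=eyes.grab_frame("wrist");save("w7",w["color"])
D=Rdown(95)
plan([([*platept(p,.247,-.017),.012],D,1) for p in (1.2,1.4,1.6,1.8,1.9)],step=.03)
E
```

```text
t 10.97 p [ 0.4342 -0.0415  0.0075] xh 96.1 tilt [ 0.009 -0.003 -1.   ] q [ -5.8  18.8 -26.9  44.5   0.5  78.1] F [1.4 2.6 0.4] op -0.0
dr [-0.01, -0.03, 0.08] t [-0.37, 0.01, -0.05]
dr [-0.01, -0.03, 0.08] t [-0.37, 0.01, -0.05]
-- [ 0.43904066 -0.08083778  0.012     ]
dr [0.0, 0.0, 0.0] t [-0.47, 0.14, 0.0]
dr [0.0, 0.0, 0.0] t [-0.47, 0.14, 0.0]
-- [ 0.45695538 -0.12691185  0.012     ]
dr [0.0, 0.0, 0.0] t [-0.44, 0.23, 0.0]
dr [0.0, 0.0, 0.0] t [-0.44, 0.23, 0.0]
-- [ 0.48366651 -0.16850841  0.012     ]
dr [0.0, 0.0, 0.0] t [-0.38, 0.31, 0.0]
dr [0.0, 0.0, 0.0] t [-0.38, 0.31, 0.0]
-- [ 0.51810915 -0.20396913  0.012     ]
dr [0.0, 0.0, 0.0] t [-0.33, 0.37, 0.0]
-- [ 0.5378113  -0.21894559  0.012     ]
```

Emit:
drive_tool --increments '[{"dr": [0, 0, 0], "translation": [-0.4, 0.01, -0.1], "gripper": 1}, {"dr": [0, 0, 0], "translation": [-0.37, 0.01, 0], "gripper": 1}, {"dr": [0, 0, 0], "translation": [-0.47, 0.14, 0], "gripper": 1}, {"dr": [0, 0, 0], "translation": [-0.47, 0.14, 0], "gripper": 1}, {"dr": [0, 0, 0], "translation": [-0.44, 0.23, 0], "gripper": 1}]'

```text
t: 11.65
tcp_pos: [0.4674, -0.1451, 0.0056]
tcp_rot: [[-0.107, 0.994, -0.014], [0.994, 0.107, 0.015], [0.016, -0.013, -1.0]]
force: [-0.1, 1.5, 1.1]
opening: -0.0001
```

```bash
python3 - <<'E'
from h import *
where()
D=Rdown(95)
plan([([*platept(p,.247,-.017),.012],D,1) for p in (1.6,1.8,1.9)],step=.03)
E
```

```text
t 11.65 p [ 0.4674 -0.1451  0.0056] xh 96.1 tilt [ 0.016 -0.013 -1.   ] q [-17.6  24.4 -18.2  48.5   0.5  66.2] F [-0.1  1.5  1.1] op -0.0001
dr [-0.12, -0.15, 0.19] t [-0.5, 0.27, -0.14]
-- [ 0.48366651 -0.16850841  0.012     ]
dr [0.0, 0.0, 0.0] t [-0.38, 0.31, 0.0]
dr [0.0, 0.0, 0.0] t [-0.38, 0.31, 0.0]
-- [ 0.51810915 -0.20396913  0.012     ]
dr [0.0, 0.0, 0.0] t [-0.33, 0.37, 0.0]
-- [ 0.5378113  -0.21894559  0.012     ]
```

Emit:
drive_tool --increments '[{"dr": [-0.1, -0.15, 0], "translation": [-0.5, 0.27, -0.16], "gripper": 1}, {"dr": [0, 0, 0], "translation": [-0.38, 0.31, -0.05], "gripper": 1}, {"dr": [0, 0, 0], "translation": [-0.38, 0.31, 0], "gripper": 1}, {"dr": [0, 0, 0], "translation": [-0.33, 0.37, 0], "gripper": 1}, {"dr": [0, 0, 0], "translation": [-0.2, 0.25, 0], "gripper": 1}]'

```text
t: 12.28
tcp_pos: [0.525, -0.2081, 0.0051]
tcp_rot: [[-0.109, 0.992, -0.06], [0.993, 0.111, 0.04], [0.046, -0.056, -0.997]]
force: [-36.5, 26.1, 35.0]
opening: 0.0001
```

```bash
python3 - <<'E'
from h import *
where()
f=eyes.grab_frame("top");save("t8",f["color"],(190,100,460,280),2.9)
E
```

```text
t 12.28 p [ 0.525  -0.2081  0.0051] xh 96.2 tilt [ 0.046 -0.056 -0.997] q [-22.1  33.6  -2.2  58.3   0.8  61.6] F [-36.5  26.1  35. ] op 0.0001
```

Emit:
drive_tool --increments '[{"dr": [0, 0, 0], "translation": [0.2, -0.3, 0], "gripper": 1}, {"dr": [-0.3, -0.4, 0], "translation": [0.2, -0.2, -0.6], "gripper": 0.6}, {"dr": [0, 0, 0], "translation": [0.5, -0.3, -0.8], "gripper": 0}, {"dr": [0, 0, 0], "translation": [0.8, -0.3, -0.6], "gripper": -0.5}, {"dr": [0, 0, -0.9], "translation": [0.8, -0.2, 0], "gripper": -1}, {"dr": [0, 0, -0.9], "translation": [0.8, -0.2, 0], "gripper": -1}]'

```text
t: 13.08
tcp_pos: [0.4255, -0.0479, 0.105]
tcp_rot: [[-0.296, 0.954, -0.039], [0.955, 0.297, 0.008], [0.02, -0.035, -0.999]]
force: [0.5, 0.4, -0.2]
opening: 0.0853
```

```bash
python3 - <<'E'
from h import *
where()
f=eyes.grab_frame("top");h=cv2.cvtColor(f["color"],cv2.COLOR_RGB2HSV).astype(int)
save("t9",f["color"],(100,100,460,300),2.2)
m=(h[...,2]<70);b=np.zeros_like(m);b[140:215,280:365]=1
for c,a,s in cents(m&b,20,900): print("dark",c,a,s,onz(f,c,.016))
for c,a,s in cents(lids(f,(100,130,200,300)),60,400): print("top lid",c,a,onz(f,c,.04))
E
```

```text
t 13.07 p [ 0.4255 -0.0479  0.105 ] xh 107.2 tilt [ 0.02  -0.035 -0.999] q [ -6.6  12.2 -18.4  61.6   0.2  66.1] F [ 0.5  0.4 -0.2] op 0.0853
dark [290.04081633 153.75510204] 49 [286 149   9   9] [ 0.67819751 -0.01475193  0.016     ]
dark [310.13488372 167.27906977] 215 [302 159  17  17] [ 0.63861618 -0.07313168  0.016     ]
dark [326.29816514 177.92201835] 218 [318 170  17  17] [ 0.60768806 -0.11977067  0.016     ]
dark [343.46994536 188.04918033] 183 [335 181  16  17] [ 0.57847766 -0.16904072  0.016     ]
top lid [168.375      179.44166667] 120 [0.59447884 0.33108508 0.04      ]
top lid [173.48387097 209.19354839] 124 [0.50925775 0.31340791 0.04      ]
top lid [164.1484375 237.90625  ] 128 [0.42790085 0.33658314 0.04      ]
```

```bash
python3 - <<'E'
from h import *
plan([([.429,.335,.08],Rdown(180),13)])
E
```

```text
dr [-0.01, -0.03, -0.86] t [0.51, 0.17, 0.04]
dr [-0.01, -0.03, -0.86] t [0.49, 0.22, 0.04]
dr [-0.01, -0.03, -0.86] t [0.47, 0.26, 0.04]
dr [-0.01, -0.03, -0.86] t [0.45, 0.31, 0.04]
dr [-0.01, -0.03, -0.86] t [0.42, 0.34, 0.04]
dr [-0.01, -0.03, -0.86] t [0.39, 0.38, 0.04]
dr [-0.01, -0.03, -0.86] t [0.35, 0.41, 0.03]
dr [-0.01, -0.03, -0.86] t [0.31, 0.44, 0.03]
dr [-0.01, -0.03, -0.86] t [0.27, 0.47, 0.03]
dr [-0.01, -0.03, -0.86] t [0.23, 0.49, 0.03]
dr [-0.01, -0.03, -0.86] t [0.18, 0.51, 0.03]
dr [-0.01, -0.03, -0.86] t [0.14, 0.52, 0.03]
dr [-0.01, -0.03, -0.86] t [0.09, 0.53, 0.03]
dr [-0.01, -0.03, -0.86] t [0.04, 0.54, 0.03]
-- [0.429 0.335 0.08 ]
```

Emit:
drive_tool --increments '[{"dr": [-0.05, -0.1, -0.9], "translation": [0.51, 0.17, -0.1], "gripper": -1}, {"dr": [-0.05, -0.1, -0.9], "translation": [0.49, 0.22, 0], "gripper": -1}, {"dr": [0, 0, -0.9], "translation": [0.47, 0.26, 0], "gripper": -1}, {"dr": [0, 0, -0.9], "translation": [0.45, 0.31, 0], "gripper": -1}, {"dr": [0, 0, -0.9], "translation": [0.42, 0.34, 0], "gripper": -1}, {"dr": [0, 0, -0.9], "translation": [0.39, 0.38, 0], "gripper": -1}, {"dr": [0, 0, -0.9], "translation": [0.35, 0.41, 0], "gripper": -1}, {"dr": [0, 0, -0.9], "translation": [0.31, 0.44, 0], "gripper": -1}, {"dr": [0, 0, -0.9], "translation": [0.27, 0.47, 0], "gripper": -1}, {"dr": [0, 0, -0.9], "translation": [0.23, 0.49, 0], "gripper": -1}, {"dr": [0, 0, -0.9], "translation": [0.18, 0.51, 0.1], "gripper": -1}, {"dr": [0, 0, -0.9], "translation": [0.14, 0.52, 0.1], "gripper": -1}]'

```text
t: 14.62
tcp_pos: [0.4078, 0.2906, 0.0865]
tcp_rot: [[-0.994, 0.098, -0.041], [0.099, 0.995, -0.01], [0.04, -0.014, -0.999]]
force: [-0.4, 0.6, -0.2]
opening: 0.0854
```

```bash
python3 - <<'E'
from h import *
where()
plan([([.429,.336,.06],Rdown(180),1)])
E
```

```text
t 14.62 p [0.4078 0.2906 0.0865] xh 174.3 tilt [ 0.04  -0.014 -0.999] q [34.9 20.8 -9.4 62.   0.9 40.5] F [-0.4  0.6 -0.2] op 0.0854
dr [-0.06, -0.19, -0.47] t [-0.18, 0.48, 0.25]
dr [-0.06, -0.19, -0.47] t [-0.19, 0.47, 0.26]
-- [0.429 0.336 0.06 ]
```

Emit:
drive_tool --increments '[{"dr": [-0.06, -0.25, -0.5], "translation": [-0.18, 0.48, 0.2], "gripper": -1}, {"dr": [-0.06, -0.2, -0.5], "translation": [-0.19, 0.47, 0.2], "gripper": -1}, {"dr": [0, 0, 0], "translation": [0, 0, 0], "gripper": -1}]'

```text
t: 15.0
tcp_pos: [0.4277, 0.3394, 0.061]
tcp_rot: [[-1.0, -0.013, 0.004], [-0.013, 1.0, -0.002], [-0.004, -0.002, -1.0]]
force: [-0.5, 0.3, -0.4]
opening: 0.0852
```

```bash
python3 - <<'E'
from h import *
s=where()
w=eyes.grab_frame("wrist");save("w10",w["color"])
plan([([.429,.336,-.014],Rdown(180),1)])
E
```

```text
t 15.0 p [0.4277 0.3394 0.061 ] xh -179.3 tilt [-0.004 -0.002 -1.   ] q [38.6 25.1 -6.9 57.8 -0.3 37.8] F [-0.5  0.3 -0.4] op 0.0852
dr [-0.01, 0.02, 0.06] t [-0.01, -0.02, 0.75]
dr [-0.01, 0.02, 0.06] t [-0.01, -0.02, 0.75]
-- [ 0.429  0.336 -0.014]
```

```bash
python3 - <<'E'
from h import *
s=readout.state()
w=eyes.grab_frame("wrist")
print(won(w,s,(270,240),.04),won(w,s,(239,342),.04))
E
```

```text
[0.42809619 0.33359655 0.04      ] [0.51100041 0.31089225 0.04      ]
```

Emit:
drive_tool --increments '[{"dr": [0, 0, 0], "translation": [0, -0.06, 0.5], "gripper": -1}, {"dr": [0, 0, 0], "translation": [0, 0, 0.3], "gripper": -1}, {"dr": [0, 0, 0], "translation": [0, 0, 0.3], "gripper": -1}, {"dr": [0, 0, 0], "translation": [0, 0, 0.3], "gripper": -1}, {"dr": [0, 0, 0], "translation": [0, 0, 0], "gripper": -1}]'

```text
t: 15.72
tcp_pos: [0.4292, 0.3332, -0.0093]
tcp_rot: [[-1.0, -0.007, 0.005], [-0.007, 1.0, -0.002], [-0.005, -0.002, -1.0]]
force: [-0.4, 0.6, 0.1]
opening: 0.0853
```

```bash
python3 - <<'E'
from h import *
s=where()
w=eyes.grab_frame("wrist");save("w11",w["color"])
g=eyes.grab_frame("scene");save("s11",g["color"],(330,210,450,310),6)
E
```

```text
t 15.72 p [ 0.4292  0.3332 -0.0093] xh -179.6 tilt [-0.005 -0.002 -1.   ] q [ 38.   29.6 -11.9  48.3  -0.3  37.6] F [-0.4  0.6  0.1] op 0.0853
```

Emit:
drive_tool --increments '[{"dr": [0, 0, 0], "translation": [0, 0.02, 0.09], "gripper": -1}, {"dr": [0, 0, 0], "translation": [0, 0, 0], "gripper": 1}, {"dr": [0, 0, 0], "translation": [0, 0, 0], "gripper": 1}, {"dr": [0, 0, 0], "translation": [0, 0, 0], "gripper": 1}, {"dr": [0, 0, 0], "translation": [0, 0, 0], "gripper": 1}, {"dr": [0, 0, 0], "translation": [0, 0, 0], "gripper": 1}]'

```text
t: 16.58
tcp_pos: [0.4316, 0.3365, -0.0108]
tcp_rot: [[-1.0, -0.007, 0.011], [-0.007, 1.0, 0.002], [-0.011, 0.002, -1.0]]
force: [0.1, -0.1, 0.6]
opening: 0.0449
```

```bash
python3 - <<'E'
from h import *
s=where()
w=eyes.grab_frame("wrist");save("w12",w["color"])
E
```

```text
t 16.57 p [ 0.4316  0.3365 -0.0108] xh -179.6 tilt [-0.011  0.002 -1.   ] q [ 38.1  29.8 -11.8  47.8  -0.3  37.7] F [ 0.1 -0.1  0.6] op 0.0449
```

Emit:
drive_tool --increments '[{"dr": [0, 0, 0], "translation": [0, 0, -0.5], "gripper": 1}, {"dr": [0, 0, 0], "translation": [0, 0, -0.5], "gripper": 1}, {"dr": [0, 0, 0], "translation": [0, 0, 0], "gripper": 1}]'

```text
t: 17.0
tcp_pos: [0.43, 0.3356, 0.0389]
tcp_rot: [[-1.0, -0.007, 0.008], [-0.007, 1.0, 0.0], [-0.008, 0.0, -1.0]]
force: [0.0, -0.2, -1.6]
opening: 0.0452
```

```bash
python3 - <<'E'
from h import *
s=where()
w=eyes.grab_frame("wrist");save("w13",w["color"])
plan([([.42,-.07,.045],Rdown(237),10),([.58,-.13,.045],Rdown(237),1)],step=.04)
E
```

```text
t 17.0 p [0.43   0.3356 0.0389] xh -179.6 tilt [-0.008  0.    -1.   ] q [38.1 26.2 -8.9 54.5 -0.3 37.7] F [ 0.  -0.2 -1.6] op 0.0452
dr [-0.0, 0.0, -0.86] t [0.02, -0.74, -0.01]
dr [-0.0, 0.0, -0.86] t [0.09, -0.73, -0.01]
dr [-0.0, 0.0, -0.86] t [0.15, -0.72, -0.01]
dr [-0.0, 0.0, -0.86] t [0.22, -0.7, -0.01]
dr [-0.0, 0.0, -0.86] t [0.28, -0.68, -0.01]
dr [-0.0, 0.0, -0.86] t [0.34, -0.65, -0.01]
dr [-0.0, 0.0, -0.86] t [0.4, -0.62, -0.01]
dr [-0.0, 0.0, -0.86] t [0.45, -0.58, -0.01]
dr [-0.0, 0.0, -0.86] t [0.5, -0.54, -0.01]
dr [-0.0, 0.0, -0.86] t [0.55, -0.49, -0.01]
dr [-0.0, 0.0, -0.86] t [0.59, -0.44, -0.01]
-- [ 0.42  -0.07   0.045]
dr [0.0, 0.0, 0.0] t [-0.15, -0.67, 0.0]
dr [0.0, 0.0, 0.0] t [-0.15, -0.67, 0.0]
dr [0.0, 0.0, 0.0] t [-0.15, -0.67, 0.0]
dr [0.0, 0.0, 0.0] t [-0.15, -0.67, 0.0]
dr [0.0, 0.0, 0.0] t [-0.15, -0.67, 0.0]
-- [ 0.58  -0.13   0.045]
```

Emit:
drive_tool --increments '[{"dr": [0, 0, -0.9], "translation": [0.02, -0.74, 0], "gripper": 1}, {"dr": [0, 0, -0.9], "translation": [0.09, -0.73, 0], "gripper": 1}, {"dr": [0, 0, -0.9], "translation": [0.15, -0.72, 0], "gripper": 1}, {"dr": [0, 0, -0.9], "translation": [0.22, -0.7, 0], "gripper": 1}, {"dr": [0, 0, -0.9], "translation": [0.28, -0.68, 0], "gripper": 1}, {"dr": [0, 0, -0.9], "translation": [0.34, -0.65, 0], "gripper": 1}, {"dr": [0, 0, -0.9], "translation": [0.4, -0.62, 0], "gripper": 1}, {"dr": [0, 0, -0.9], "translation": [0.45, -0.58, 0], "gripper": 1}, {"dr": [0, 0, -0.9], "translation": [0.5, -0.54, 0], "gripper": 1}, {"dr": [0, 0, -0.9], "translation": [0.55, -0.49, 0], "gripper": 1}]'

```text
t: 18.3
tcp_pos: [0.4242, -0.0437, 0.0259]
tcp_rot: [[-0.55, -0.835, -0.012], [-0.835, 0.55, -0.006], [0.012, 0.007, -1.0]]
force: [1.7, -0.7, -0.7]
opening: 0.0449
```

```bash
cat >> h.py <<'E'
def heldpot(top=-.051,box=(225,230,340,345)):
    """px of lid -> tool-frame xy"""
    s=readout.state(); w=eyes.grab_frame("wrist"); h=cv2.cvtColor(w["color"],cv2.COLOR_RGB2HSV).astype(int)
    m=(h[...,1]<60)&(h[...,2]>75)&(h[...,0]<60);b=np.zeros_like(m);b[box[1]:box[3],box[0]:box[2]]=1
    cs=cents(m&b,1500,9000)
    for c,a,bb in cs:
        K=w["intrinsics"];T=w["tool_from_camera"];x=c-K[:2,2];r=np.linalg.norm(x);th=r/K[0,0]
        d=T[:3,:3]@np.array([*(np.sin(th)*x/r),np.cos(th)]);o=T[:3,3];q=o+d*(top-o[2])/d[2];print('lid px',c,a,bb,'tool',q.round(4),'world',(s["tcp_pos"]+s["tcp_rot"]@q).round(4))
    return w
E
python3 - <<'E'
from h import *
s=where()
w=heldpot();save("w14",w["color"])
plan([([.50,-.12,.045],Rdown(237),1),([.60,-.105,.045],Rdown(237),1),([.639,-.073,.045],Rdown(237),1)],step=.04)
E
```

```text
t 18.3 p [ 0.4242 -0.0437  0.0259] xh -123.4 tilt [ 0.012  0.007 -1.   ] q [ -5.6  16.6 -26.7  47.4  -0.4 -62.2] F [ 1.7 -0.7 -0.7] op 0.0449
lid px [277.19490555 307.09573555] 6988 [225 260 110  85] tool [ 0.0009 -0.0015 -0.051 ] world [ 0.4256 -0.045   0.0769]
dr [0.01, -0.05, -0.03] t [0.13, -0.69, -0.13]
dr [0.01, -0.05, -0.03] t [0.13, -0.69, -0.13]
dr [0.01, -0.05, -0.03] t [0.13, -0.69, -0.13]
-- [ 0.5   -0.12   0.045]
dr [0.0, 0.0, 0.0] t [-0.45, -0.5, 0.0]
dr [0.0, 0.0, 0.0] t [-0.45, -0.5, 0.0]
dr [0.0, 0.0, 0.0] t [-0.45, -0.5, 0.0]
-- [ 0.6   -0.105  0.045]
dr [0.0, 0.0, 0.0] t [-0.48, -0.15, 0.0]
dr [0.0, 0.0, 0.0] t [-0.48, -0.15, 0.0]
-- [ 0.639 -0.073  0.045]
```

Emit:
drive_tool --increments '[{"dr": [0, -0.05, 0], "translation": [0.13, -0.69, -0.25], "gripper": 1}, {"dr": [0, -0.05, 0], "translation": [0.13, -0.69, -0.2], "gripper": 1}, {"dr": [0, -0.05, 0], "translation": [0.13, -0.69, -0.15], "gripper": 1}, {"dr": [0, 0, 0], "translation": [-0.4, -0.45, -0.1], "gripper": 1}, {"dr": [0, 0, 0], "translation": [-0.4, -0.45, -0.1], "gripper": 1}, {"dr": [0, 0, 0], "translation": [0, 0, 0], "gripper": 1}]'

```text
t: 19.1
tcp_pos: [0.5566, -0.1155, 0.0559]
tcp_rot: [[-0.558, -0.83, -0.018], [-0.83, 0.558, 0.007], [0.004, 0.019, -1.0]]
force: [-0.4, -0.6, -1.6]
opening: 0.0454
```

```bash
python3 - <<'E'
from h import *
s=where()
w=eyes.grab_frame("wrist")
K=w["intrinsics"];T=w["tool_from_camera"]
x=np.array([278,300])-K[:2,2];r=np.linalg.norm(x);th=r/K[0,0];d=T[:3,:3]@np.array([*(np.sin(th)*x/r),np.cos(th)]);o=T[:3,3];print(o+d*(-.051-o[2])/d[2])
save("w15",w["color"])
plan([([.639,-.073,.045],Rdown(237),1)],step=.04)
E
```

```text
t 19.1 p [ 0.5566 -0.1155  0.0559] xh -123.9 tilt [ 0.004  0.019 -1.   ] q [-11.8  28.6  -2.1  60.5   0.2 -67.9] F [-0.4 -0.6 -1.6] op 0.0454
[ 0.00441608 -0.00119652 -0.051     ]
dr [0.07, -0.02, -0.05] t [-0.55, -0.31, 0.06]
dr [0.07, -0.02, -0.05] t [-0.55, -0.31, 0.06]
dr [0.07, -0.02, -0.05] t [-0.55, -0.32, 0.07]
-- [ 0.639 -0.073  0.045]
```

Emit:
drive_tool --increments '[{"dr": [0.07, 0, -0.05], "translation": [-0.5, -0.3, 0.1], "gripper": 1}, {"dr": [0.07, 0, -0.05], "translation": [-0.5, -0.3, 0.07], "gripper": 1}, {"dr": [0.07, 0, -0.05], "translation": [-0.5, -0.3, 0.07], "gripper": 1}, {"dr": [0, 0, 0], "translation": [-0.15, 0, 0], "gripper": 1}, {"dr": [0, 0, 0], "translation": [0, 0, 0], "gripper": 1}]'

```text
t: 19.77
tcp_pos: [0.629, -0.0701, 0.035]
tcp_rot: [[-0.547, -0.837, -0.02], [-0.837, 0.547, -0.004], [0.014, 0.014, -1.0]]
force: [-0.2, 0.4, -0.7]
opening: 0.045
```

```bash
python3 - <<'E'
from h import *
s=where()
w=eyes.grab_frame("wrist");save("w16",w["color"])
plan([([.6406,-.0705,.02],Rdown(236.7),1)],step=.04)
g=eyes.grab_frame("scene");save("s16",g["color"],(160,160,340,320),4)
E
```

```text
t 19.77 p [ 0.629  -0.0701  0.035 ] xh -123.2 tilt [ 0.014  0.014 -1.   ] q [ -6.2  36.3   8.2  62.9  -0.3 -63. ] F [-0.2  0.4 -0.7] op 0.045
dr [0.14, -0.13, 0.02] t [-0.13, -0.2, 0.3]
-- [ 0.6406 -0.0705  0.02  ]
```

```bash
python3 - <<'E'
from h import *
s=where()
g=eyes.grab_frame("scene");w=eyes.grab_frame("wrist")
for z in (.082,.086): print(onz(g,(213,242.5),z))
print(won(w,s,(260,53),.016),won(w,s,(260,151),.016)); print(platept(1.85,.182),platept(1.85,.126))
E
```

```text
t 19.88 p [ 0.629  -0.0707  0.0353] xh -123.2 tilt [ 0.014  0.014 -1.   ] q [ -6.2  36.3   8.2  62.9  -0.3 -63. ] F [-0.4 -0.9 -1.5] op 0.0452
[ 0.62833115 -0.06824959  0.082     ]
[ 0.63031037 -0.0657537   0.086     ]
[ 0.57681619 -0.16988476  0.016     ] [ 0.60760178 -0.12330619  0.016     ]
[ 0.57767039 -0.16671204] [ 0.60841796 -0.11990834]
```

Emit:
drive_tool --increments '[{"dr": [0.14, -0.13, 0], "translation": [-0.07, -0.2, 0], "gripper": 1}, {"dr": [0, 0, 0], "translation": [0, 0, 0], "gripper": 1}]'

```text
t: 20.23
tcp_pos: [0.6405, -0.0748, 0.0366]
tcp_rot: [[-0.549, -0.836, 0.005], [-0.836, 0.549, -0.001], [-0.002, -0.004, -1.0]]
force: [-0.3, 0.0, -1.1]
opening: 0.0453
```

```bash
python3 - <<'E'
from h import *
s=where()
plan([([.6393,-.073,.02],Rdown(236.7),1)],step=.04)
E
```

```text
t 20.23 p [ 0.6405 -0.0748  0.0366] xh -123.3 tilt [-0.002 -0.004 -1.   ] q [ -6.7  36.4   8.6  61.9  -0.  -63.3] F [-0.3  0.  -1.1] op 0.0453
dr [-0.04, 0.02, -0.0] t [-0.02, 0.04, 0.33]
-- [ 0.6393 -0.073   0.02  ]
```

Emit:
drive_tool --increments '[{"dr": [0, 0, 0], "translation": [-0.02, 0.04, 0.25], "gripper": 1}, {"dr": [0, 0, 0], "translation": [0, 0, 0.2], "gripper": 1}, {"dr": [0, 0, 0], "translation": [0, 0, 0.05], "gripper": 1}, {"dr": [0, 0, 0], "translation": [0, 0, 0], "gripper": 1}]'

```text
t: 20.72
tcp_pos: [0.6385, -0.0729, 0.009]
tcp_rot: [[-0.55, -0.835, 0.003], [-0.835, 0.55, -0.0], [-0.001, -0.002, -1.0]]
force: [-0.2, -0.1, -1.4]
opening: 0.045
```

```bash
python3 - <<'E'
from h import *
s=where()
g=eyes.grab_frame("scene");save("s17",g["color"],(190,200,270,290),7)
E
```

```text
t 20.73 p [ 0.6385 -0.0729  0.009 ] xh -123.3 tilt [-0.001 -0.002 -1.   ] q [ -6.5  37.8   6.6  58.7  -0.  -63.2] F [-0.2 -0.1 -1.4] op 0.045
```

Emit:
drive_tool --increments '[{"dr": [0, 0, 0], "translation": [0, 0, 0.08], "gripper": 1}, {"dr": [0, 0, 0], "translation": [0, 0, 0.03], "gripper": 1}, {"dr": [0, 0, 0], "translation": [0, 0, 0], "gripper": 1}]'

```text
t: 21.15
tcp_pos: [0.6395, -0.0731, 0.0057]
tcp_rot: [[-0.55, -0.835, 0.005], [-0.835, 0.55, -0.001], [-0.002, -0.005, -1.0]]
force: [-0.9, 0.8, -1.6]
opening: 0.0452
```

Emit:
drive_tool --increments '[{"dr": [0, 0, 0], "translation": [0, 0, 0.05], "gripper": 1}, {"dr": [0, 0, 0], "translation": [0, 0, 0.03], "gripper": 1}, {"dr": [0, 0, 0], "translation": [0, 0, 0], "gripper": 1}]'

```text
t: 21.52
tcp_pos: [0.64, -0.0732, 0.0056]
tcp_rot: [[-0.549, -0.835, 0.008], [-0.835, 0.549, -0.001], [-0.003, -0.007, -1.0]]
force: [-0.9, -0.2, -1.4]
opening: 0.0453
```

Emit:
drive_tool --increments '[{"dr": [0, 0, 0], "translation": [0, 0, 0], "gripper": -0.6}, {"dr": [0, 0, 0], "translation": [0, 0, 0], "gripper": -0.6}, {"dr": [0, 0, 0], "translation": [0, 0, 0], "gripper": -0.6}, {"dr": [0, 0, 0], "translation": [0, 0, -0.6], "gripper": -0.6}, {"dr": [0, 0, 0], "translation": [0, 0, -0.7], "gripper": -1}, {"dr": [0, 0, 0], "translation": [0.6, 0.2, -0.2], "gripper": -1}, {"dr": [0, 0, 0], "translation": [0.8, 0.2, 0], "gripper": -1}, {"dr": [0, 0, 0], "translation": [0.5, 0.6, 0], "gripper": -1}]'

```text
t: 22.52
tcp_pos: [0.5469, -0.1259, 0.0806]
tcp_rot: [[-0.547, -0.837, 0.011], [-0.837, 0.547, -0.002], [-0.004, -0.01, -1.0]]
force: [-1.2, 0.1, -0.6]
opening: 0.0857
```

```bash
python3 - <<'E'
from h import *
s=where()
f=eyes.grab_frame("top");g=eyes.grab_frame("scene");save("t18",f["color"],(150,120,370,260),3.5);save("s18",g["color"],(180,180,330,330),4)
for c,a,q in cents(lids(g,(190,220,260,300)),60,400): print("scene",c,a,onz(g,c,.056))
for c,a,q in cents(lids(f,(295,150,360,200)),60,400): print("top",c,a,onz(f,c,.056))
for c,a,q in cents(lids(f,(100,130,200,300)),60,400): print("top lid",c,a,onz(f,c,.04))
E
```

```text
t 22.52 p [ 0.5469 -0.1259  0.0806] xh -123.2 tilt [-0.004 -0.01  -1.   ] q [-13.   25.1  -3.6  60.6   0.  -69.8] F [-1.2  0.1 -0.6] op 0.0857
scene [251.025 227.1  ] 80 [ 0.50969625 -0.03941558  0.056     ]
scene [254.56521739 238.76086957] 92 [ 0.53484092 -0.004545    0.056     ]
scene [209.19811321 250.27358491] 106 [ 0.64091443 -0.07401937  0.056     ]
top [301.93162393 155.5982906 ] 117 [ 0.66335431 -0.04757694  0.056     ]
top [329.82716049 164.91358025] 81 [ 0.63715504 -0.12626852  0.056     ]
top [335.21538462 163.69230769] 65 [ 0.64080738 -0.14146704  0.056     ]
top [350.30662983 159.83149171] 362 [ 0.65231831 -0.18409097  0.056     ]
top [310.85245902 164.62295082] 122 [ 0.63751782 -0.07280263  0.056     ]
top lid [168.35833333 179.43333333] 120 [0.59450251 0.33113342 0.04      ]
top lid [173.48  209.144] 125 [0.50939868 0.31342402 0.04      ]
```

```bash
python3 - <<'E'
from h import *
plan([([.43,.07,.08],Rdown(205),1),([.51,.3125,.06],Rdown(180),1)],step=.045)
E
```

```text
dr [-0.0, 0.0, 0.88] t [-0.34, 0.67, -0.0]
dr [-0.0, 0.0, 0.88] t [-0.28, 0.7, -0.0]
dr [-0.0, 0.0, 0.88] t [-0.21, 0.72, -0.0]
dr [-0.0, 0.0, 0.88] t [-0.14, 0.73, -0.0]
dr [-0.0, 0.0, 0.88] t [-0.07, 0.74, -0.0]
dr [-0.0, 0.0, 0.88] t [-0.01, 0.75, -0.0]
-- [0.43 0.07 0.08]
dr [0.0, 0.0, 0.69] t [-0.58, 0.62, 0.07]
dr [0.0, 0.0, 0.69] t [-0.54, 0.66, 0.07]
dr [0.0, 0.0, 0.69] t [-0.49, 0.7, 0.07]
dr [0.0, 0.0, 0.69] t [-0.44, 0.73, 0.07]
dr [0.0, 0.0, 0.69] t [-0.38, 0.76, 0.07]
dr [0.0, 0.0, 0.69] t [-0.32, 0.79, 0.07]
-- [0.51   0.3125 0.06  ]
```

Emit:
drive_tool --increments '[{"dr": [0, 0, 0.9], "translation": [-0.34, 0.67, 0], "gripper": -1}, {"dr": [0, 0, 0.9], "translation": [-0.28, 0.7, 0], "gripper": -1}, {"dr": [0, 0, 0.9], "translation": [-0.21, 0.72, 0], "gripper": -1}, {"dr": [0, 0, 0.9], "translation": [-0.14, 0.73, 0], "gripper": -1}, {"dr": [0, 0, 0.9], "translation": [-0.07, 0.74, 0], "gripper": -1}, {"dr": [0, 0, 0.9], "translation": [0, 0.75, 0], "gripper": -1}, {"dr": [0, 0, 0.7], "translation": [-0.58, 0.62, 0], "gripper": -1}, {"dr": [0, 0, 0.7], "translation": [-0.54, 0.66, 0], "gripper": -1}, {"dr": [0, 0, 0.7], "translation": [-0.49, 0.7, 0], "gripper": -1}, {"dr": [0, 0, 0.7], "translation": [-0.44, 0.73, 0], "gripper": -1}, {"dr": [0, 0, 0.7], "translation": [-0.38, 0.6, 0], "gripper": -1}]'

```text
t: 24.0
tcp_pos: [0.5143, 0.2767, 0.0826]
tcp_rot: [[-1.0, -0.026, 0.017], [-0.026, 1.0, 0.002], [-0.017, 0.002, -1.0]]
force: [-0.3, 0.2, -0.5]
opening: 0.0855
```

```bash
python3 - <<'E'
from h import *
where()
plan([([.51,.3125,.06],Rdown(180),1)],step=.045)
E
```

```text
t 24.0 p [0.5143 0.2767 0.0826] xh -178.5 tilt [-0.017  0.002 -1.   ] q [28.5 27.2 -0.  61.9 -0.4 27. ] F [-0.3  0.2 -0.5] op 0.0855
dr [0.02, 0.17, 0.25] t [0.08, 0.72, 0.45]
-- [0.51   0.3125 0.06  ]
```

Emit:
drive_tool --increments '[{"dr": [0, 0.17, 0.25], "translation": [0.08, 0.72, 0.2], "gripper": -1}, {"dr": [0, 0, 0], "translation": [0, 0, 0], "gripper": -1}, {"dr": [0, 0, 0], "translation": [0, 0, 0], "gripper": -1}]'

```text
t: 24.38
tcp_pos: [0.5119, 0.3181, 0.072]
tcp_rot: [[-1.0, -0.003, 0.002], [-0.003, 1.0, 0.004], [-0.002, 0.004, -1.0]]
force: [0.4, -0.2, 0.3]
opening: 0.0852
```

```bash
python3 - <<'E'
from h import *
where()
plan([([.5105,.3125,-.011],Rdown(180),1)],step=.025)
E
```

```text
t 24.38 p [0.5119 0.3181 0.072 ] xh -179.8 tilt [-0.002  0.004 -1.   ] q [31.8 30.2  3.4 62.9  0.1 31.6] F [ 0.4 -0.2  0.3] op 0.0852
dr [0.01, 0.01, 0.01] t [0.01, -0.03, 0.41]
dr [0.01, 0.01, 0.01] t [0.01, -0.03, 0.41]
dr [0.01, 0.01, 0.01] t [0.01, -0.03, 0.41]
dr [0.01, 0.01, 0.01] t [0.01, -0.03, 0.42]
-- [ 0.5105  0.3125 -0.011 ]
```

Emit:
drive_tool --increments '[{"dr": [0, 0, 0], "translation": [0, -0.1, 0.4], "gripper": -1}, {"dr": [0, 0, 0], "translation": [0, -0.02, 0.4], "gripper": -1}, {"dr": [0, 0, 0], "translation": [0, 0, 0.4], "gripper": -1}, {"dr": [0, 0, 0], "translation": [0, 0, 0.3], "gripper": -1}, {"dr": [0, 0, 0], "translation": [0, 0, 0], "gripper": -1}]'

```text
t: 25.0
tcp_pos: [0.5146, 0.3085, -0.0024]
tcp_rot: [[-1.0, 0.002, 0.006], [0.002, 1.0, 0.005], [-0.006, 0.005, -1.0]]
force: [-0.9, 0.8, -0.2]
opening: 0.0855
```

```bash
python3 - <<'E'
from h import *
where()
w=eyes.grab_frame("wrist");save("w19",w["color"])
plan([([.5105,.3125,-.012],Rdown(180),1)],step=.025)
E
```

```text
t 25.0 p [ 0.5146  0.3085 -0.0024] xh 179.9 tilt [-0.006  0.005 -1.   ] q [30.9 34.1 -2.3 53.1  0.1 31. ] F [-0.9  0.8 -0.2] op 0.0855
dr [0.05, 0.07, -0.02] t [0.1, 0.07, 0.21]
-- [ 0.5105  0.3125 -0.012 ]
```

Emit:
drive_tool --increments '[{"dr": [0, 0.07, 0], "translation": [0.1, 0.07, 0.2], "gripper": -1}, {"dr": [0, 0, 0], "translation": [0, 0, 0], "gripper": -1}, {"dr": [0, 0, 0], "translation": [0, 0, 0], "gripper": 1}, {"dr": [0, 0, 0], "translation": [0, 0, 0], "gripper": 1}, {"dr": [0, 0, 0], "translation": [0, 0, 0], "gripper": 1}, {"dr": [0, 0, 0], "translation": [0, 0, 0], "gripper": 1}]'

```text
t: 25.8
tcp_pos: [0.512, 0.3141, -0.0093]
tcp_rot: [[-1.0, 0.002, 0.005], [0.002, 1.0, 0.008], [-0.005, 0.009, -1.0]]
force: [0.3, -0.1, -2.1]
opening: 0.0453
```

```bash
python3 - <<'E'
from h import *
where()
heldpot()
E
```

```text
t 25.8 p [ 0.512   0.3141 -0.0093] xh 179.9 tilt [-0.005  0.009 -1.   ] q [31.4 34.6 -2.6 52.3  0.3 31.5] F [ 0.3 -0.1 -2.1] op 0.0453
lid px [277.34464337 307.28833381] 6926 [225 261 110  84] tool [-0.0004 -0.0004 -0.051 ] world [0.5121 0.3132 0.0417]
```

Emit:
drive_tool --increments '[{"dr": [0, 0, 0], "translation": [0, 0, -0.5], "gripper": 1}, {"dr": [0, 0, 0], "translation": [0, 0, -0.6], "gripper": 1}, {"dr": [0, 0, 0], "translation": [0, 0, 0], "gripper": 1}]'

```text
t: 26.22
tcp_pos: [0.5102, 0.3128, 0.0447]
tcp_rot: [[-1.0, 0.002, 0.001], [0.002, 1.0, 0.006], [-0.001, 0.006, -1.0]]
force: [-0.3, 0.8, -2.8]
opening: 0.0453
```

```bash
python3 - <<'E'
from h import *
where()
plan([([.43,.09,.055],Rdown(205),1),([.45,-.08,.055],Rdown(236.7),1),([.55,-.15,.055],Rdown(236.7),1)],step=.042)
E
```

```text
t 26.23 p [0.5102 0.3128 0.0447] xh 179.9 tilt [-0.001  0.006 -1.   ] q [31.4 31.2  0.6 59.2  0.3 31.5] F [-0.3  0.8 -2.8] op 0.0453
dr [0.01, 0.0, -0.7] t [0.27, -0.74, -0.04]
dr [0.01, 0.0, -0.7] t [0.32, -0.72, -0.04]
dr [0.01, 0.0, -0.7] t [0.37, -0.7, -0.04]
dr [0.01, 0.0, -0.7] t [0.42, -0.67, -0.04]
dr [0.01, 0.0, -0.7] t [0.47, -0.63, -0.04]
dr [0.01, 0.0, -0.7] t [0.51, -0.6, -0.04]
-- [0.43  0.09  0.055]
dr [0.0, 0.0, -0.88] t [0.18, -0.54, 0.0]
dr [0.0, 0.0, -0.88] t [0.23, -0.52, 0.0]
dr [0.0, 0.0, -0.88] t [0.28, -0.5, 0.0]
dr [0.0, 0.0, -0.88] t [0.32, -0.47, 0.0]
dr [0.0, 0.0, -0.88] t [0.36, -0.44, 0.0]
dr [0.0, 0.0, -0.88] t [0.4, -0.41, 0.0]
-- [ 0.45  -0.08   0.055]
dr [0.0, 0.0, 0.0] t [0.02, -0.81, 0.0]
dr [0.0, 0.0, 0.0] t [0.02, -0.81, 0.0]
dr [0.0, 0.0, 0.0] t [0.02, -0.81, 0.0]
-- [ 0.55  -0.15   0.055]
```

Emit:
drive_tool --increments '[{"dr": [0, 0, -0.7], "translation": [0.27, -0.74, -0.1], "gripper": 1}, {"dr": [0, 0, -0.7], "translation": [0.32, -0.72, -0.1], "gripper": 1}, {"dr": [0, 0, -0.7], "translation": [0.37, -0.7, -0.1], "gripper": 1}, {"dr": [0, 0, -0.7], "translation": [0.42, -0.67, -0.1], "gripper": 1}, {"dr": [0, 0, -0.7], "translation": [0.47, -0.63, -0.05], "gripper": 1}, {"dr": [0, 0, -0.7], "translation": [0.51, -0.6, -0.05], "gripper": 1}, {"dr": [0, 0, -0.9], "translation": [0.18, -0.54, 0], "gripper": 1}, {"dr": [0, 0, -0.9], "translation": [0.23, -0.52, 0], "gripper": 1}, {"dr": [0, 0, -0.9], "translation": [0.28, -0.5, 0], "gripper": 1}, {"dr": [0, 0, -0.9], "translation": [0.32, -0.47, 0], "gripper": 1}, {"dr": [0, 0, -0.9], "translation": [0.36, -0.44, 0], "gripper": 1}, {"dr": [0, 0, -0.9], "translation": [0.4, -0.41, 0], "gripper": 1}]'

```text
t: 27.72
tcp_pos: [0.4425, -0.091, 0.0508]
tcp_rot: [[-0.505, -0.863, -0.023], [-0.863, 0.505, 0.004], [0.008, 0.022, -1.0]]
force: [0.7, 0.1, -1.4]
opening: 0.0453
```

```bash
python3 - <<'E'
from h import *
where();heldpot()
plan([([.55,-.15,.06],Rdown(236.7),1),([.6083,-.120,.05],Rdown(236.7),1)],step=.042)
E
```

```text
t 27.73 p [ 0.4425 -0.091   0.0508] xh -120.3 tilt [ 0.008  0.022 -1.   ] q [-11.6  17.5 -20.5  53.3  -0.1 -71.3] F [ 0.7  0.1 -1.4] op 0.0453
lid px [277.31057525 307.47574085] 6884 [225 261 110  84] tool [ 0.0007 -0.0015 -0.051 ] world [ 0.4446 -0.0926  0.1018]
dr [0.06, -0.04, 0.16] t [-0.04, -0.8, -0.08]
dr [0.06, -0.04, 0.16] t [-0.05, -0.8, -0.07]
dr [0.06, -0.04, 0.16] t [-0.07, -0.8, -0.07]
-- [ 0.55 -0.15  0.06]
dr [0.0, 0.0, 0.0] t [-0.57, -0.32, 0.1]
dr [0.0, 0.0, 0.0] t [-0.57, -0.32, 0.1]
-- [ 0.6083 -0.12    0.05  ]
```

Emit:
drive_tool --increments '[{"dr": [0.08, -0.04, 0.16], "translation": [-0.04, -0.8, -0.08], "gripper": 1}, {"dr": [0.08, -0.04, 0.16], "translation": [-0.05, -0.8, -0.07], "gripper": 1}, {"dr": [0.06, -0.04, 0.16], "translation": [-0.07, -0.8, -0.07], "gripper": 1}, {"dr": [0, 0, 0], "translation": [0, 0, 0], "gripper": 1}]'

```text
t: 28.28
tcp_pos: [0.5482, -0.1514, 0.0532]
tcp_rot: [[-0.553, -0.833, -0.005], [-0.833, 0.553, 0.002], [0.001, 0.005, -1.0]]
force: [-0.6, 0.8, -1.5]
opening: 0.0449
```

```bash
python3 - <<'E'
from h import *
where()
plan([([.6083,-.120,.045],Rdown(236.7),1)],step=.042)
E
```

```text
t 28.27 p [ 0.5482 -0.1514  0.0532] xh -123.5 tilt [ 0.001  0.005 -1.   ] q [-15.5  28.1  -3.2  58.9   0.  -71.9] F [-0.6  0.8 -1.5] op 0.0449
dr [0.03, -0.01, -0.02] t [-0.59, -0.33, 0.08]
dr [0.03, -0.01, -0.02] t [-0.59, -0.33, 0.08]
-- [ 0.6083 -0.12    0.045 ]
```

Emit:
drive_tool --increments '[{"dr": [0, 0, 0], "translation": [-0.59, -0.33, 0], "gripper": 1}, {"dr": [0, 0, 0], "translation": [-0.55, -0.33, 0], "gripper": 1}, {"dr": [0, 0, 0], "translation": [0, 0, 0], "gripper": 1}, {"dr": [0, 0, 0], "translation": [0, 0, 0], "gripper": 1}]'

```text
t: 28.78
tcp_pos: [0.6005, -0.1193, 0.0458]
tcp_rot: [[-0.554, -0.833, -0.02], [-0.833, 0.554, 0.005], [0.007, 0.02, -1.0]]
force: [-0.6, -0.1, -1.7]
opening: 0.045
```

```bash
python3 - <<'E'
from h import *
where()
plan([([.6083,-.120,.008],Rdown(236.7),1)],step=.02)
E
```

```text
t 28.77 p [ 0.6005 -0.1193  0.0458] xh -123.6 tilt [ 0.007  0.02  -1.   ] q [-11.3  33.7   5.1  62.7   0.1 -67.7] F [-0.6 -0.1 -1.7] op 0.045
dr [0.09, -0.03, -0.03] t [-0.04, -0.08, 0.38]
dr [0.09, -0.03, -0.03] t [-0.04, -0.07, 0.38]
-- [ 0.6083 -0.12    0.008 ]
```

Emit:
drive_tool --increments '[{"dr": [0.18, -0.06, -0.05], "translation": [-0.07, -0.14, 0.1], "gripper": 1}, {"dr": [0, 0, 0], "translation": [0, 0, 0.2], "gripper": 1}, {"dr": [0, 0, 0], "translation": [0, 0, 0], "gripper": 1}]'

```text
t: 29.15
tcp_pos: [0.6055, -0.1207, 0.0286]
tcp_rot: [[-0.55, -0.835, -0.003], [-0.835, 0.55, 0.0], [0.002, 0.003, -1.0]]
force: [-0.5, 0.6, -1.7]
opening: 0.0453
```

```bash
python3 - <<'E'
from h import *
where()
plan([([.6083,-.120,.006],Rdown(236.7),1)],step=.03)
E
```

```text
t 29.15 p [ 0.6055 -0.1207  0.0286] xh -123.4 tilt [ 0.002  0.003 -1.   ] q [-11.3  34.4   3.6  59.4  -0.  -67.9] F [-0.5  0.6 -1.7] op 0.0453
dr [0.03, -0.02, -0.01] t [-0.04, -0.04, 0.45]
-- [ 0.6083 -0.12    0.006 ]
```

Emit:
drive_tool --increments '[{"dr": [0, 0, 0], "translation": [-0.04, -0.04, 0.15], "gripper": 1}, {"dr": [0, 0, 0], "translation": [0, 0, 0.15], "gripper": 1}, {"dr": [0, 0, 0], "translation": [0, 0, 0.1], "gripper": 1}, {"dr": [0, 0, 0], "translation": [0, 0, 0.06], "gripper": 1}, {"dr": [0, 0, 0], "translation": [0, 0, 0], "gripper": 1}]'

```text
t: 29.78
tcp_pos: [0.6089, -0.1208, 0.0071]
tcp_rot: [[-0.551, -0.835, -0.001], [-0.835, 0.551, -0.0], [0.001, 0.001, -1.0]]
force: [-0.1, -0.7, -2.2]
opening: 0.0452
```

Emit:
drive_tool --increments '[{"dr": [0, 0, 0], "translation": [0, 0, 0.04], "gripper": 1}, {"dr": [0, 0, 0], "translation": [0, 0, 0], "gripper": -0.6}, {"dr": [0, 0, 0], "translation": [0, 0, 0], "gripper": -0.6}, {"dr": [0, 0, 0], "translation": [0, 0, 0], "gripper": -0.6}, {"dr": [0, 0, 0], "translation": [0, 0, -0.6], "gripper": -0.6}, {"dr": [0, 0, 0], "translation": [0, 0, -0.7], "gripper": -1}, {"dr": [0, 0, 0], "translation": [0.4, 0.4, -0.2], "gripper": -1}, {"dr": [0, 0, 0], "translation": [0.3, 0.8, 0], "gripper": -1}, {"dr": [0, 0, 0], "translation": [0.3, 0.8, 0], "gripper": -1}]'

```text
t: 30.9
tcp_pos: [0.4993, -0.108, 0.0821]
tcp_rot: [[-0.551, -0.835, 0.003], [-0.835, 0.551, -0.002], [-0.0, -0.003, -1.0]]
force: [-0.1, -0.1, 0.9]
opening: 0.0852
```

```bash
python3 - <<'E'
from h import *
s=where()
f=eyes.grab_frame("top");g=eyes.grab_frame("scene");save("t20",f["color"],(150,120,370,260),3.5);save("s20",g["color"],(180,180,330,330),4)
for c,a,q in cents(lids(g,(190,220,230,300)),60,400): print("scene",c,a,onz(g,c,.056))
for c,a,q in cents(lids(f,(295,150,360,200)),60,400): print("top",c,a,onz(f,c,.056))
for c,a,q in cents(lids(f,(100,130,200,300)),60,400): print("top lid",c,a,onz(f,c,.04))
print(platept(1.85,.07),platept(1.85,.126))
plan([([.44,.07,.08],Rdown(205),1),([.596,.3305,.06],Rdown(180),1)],step=.045)
E
```

```text
t 30.9 p [ 0.4993 -0.108   0.0821] xh -123.4 tilt [-0.    -0.003 -1.   ] q [-12.2  20.2 -11.   58.6  -0.  -68.8] F [-0.1 -0.1  0.9] op 0.0852
scene [204.75268817 234.98924731] 93 [ 0.61082301 -0.12053029  0.056     ]
scene [209.18518519 250.18518519] 108 [ 0.64072328 -0.0742547   0.056     ]
top [302.10569106 155.7398374 ] 123 [ 0.66294893 -0.04807006  0.056     ]
top [310.85245902 164.62295082] 122 [ 0.63751782 -0.07280263  0.056     ]
top [321.86170213 183.14893617] 94 [ 0.58469839 -0.10371482  0.056     ]
top [327.19277108 182.15662651] 83 [ 0.58766433 -0.11867204  0.056     ]
top lid [168.30833333 179.525     ] 120 [0.59423616 0.33126561 0.04      ]
[ 0.63916554 -0.07310463] [ 0.60841796 -0.11990834]
dr [0.01, -0.01, 0.88] t [-0.39, 0.47, 0.0]
dr [0.01, -0.01, 0.88] t [-0.35, 0.51, 0.0]
dr [0.01, -0.01, 0.88] t [-0.3, 0.54, 0.0]
dr [0.01, -0.01, 0.88] t [-0.25, 0.56, 0.0]
dr [0.01, -0.01, 0.88] t [-0.2, 0.58, 0.0]
dr [0.01, -0.01, 0.88] t [-0.14, 0.6, 0.0]
-- [0.44 0.07 0.08]
dr [0.0, 0.0, 0.6] t [-0.72, 0.49, 0.06]
dr [0.0, 0.0, 0.6] t [-0.69, 0.53, 0.06]
dr [0.0, 0.0, 0.6] t [-0.65, 0.57, 0.06]
dr [0.0, 0.0, 0.6] t [-0.62, 0.61, 0.06]
dr [0.0, 0.0, 0.6] t [-0.58, 0.65, 0.06]
dr [0.0, 0.0, 0.6] t [-0.53, 0.68, 0.06]
dr [0.0, 0.0, 0.6] t [-0.49, 0.72, 0.06]
-- [0.596  0.3305 0.06  ]
```

Emit:
drive_tool --increments '[{"dr": [0, 0, 0.9], "translation": [-0.39, 0.6, 0], "gripper": -1}, {"dr": [0, 0, 0.9], "translation": [-0.35, 0.65, 0], "gripper": -1}, {"dr": [0, 0, 0.9], "translation": [-0.3, 0.7, 0], "gripper": -1}, {"dr": [0, 0, 0.9], "translation": [-0.25, 0.7, 0], "gripper": -1}, {"dr": [0, 0, 0.9], "translation": [-0.2, 0.75, 0], "gripper": -1}, {"dr": [0, 0, 0.9], "translation": [-0.14, 0.8, 0], "gripper": -1}, {"dr": [0, 0, 0.9], "translation": [-0.14, 0.8, 0], "gripper": -1}, {"dr": [0, 0, 0.9], "translation": [-0.14, 0.8, 0], "gripper": -1}, {"dr": [0, 0, 0.9], "translation": [-0.1, 0.8, 0], "gripper": -1}, {"dr": [0, 0, 0.8], "translation": [-0.4, 0.7, 0], "gripper": -1}]'

```text
t: 32.25
tcp_pos: [0.4165, 0.2732, 0.0835]
tcp_rot: [[-1.0, -0.02, 0.008], [-0.02, 1.0, 0.002], [-0.008, 0.002, -1.0]]
force: [0.1, 0.2, 0.4]
opening: 0.0854
```

```bash
python3 - <<'E'
from h import *
s=where()
plan([([.596,.3305,.06],Rdown(180),1)],step=.045)
E
```

```text
t 32.25 p [0.4165 0.2732 0.0835] xh -178.9 tilt [-0.008  0.002 -1.   ] q [ 33.4  18.6 -13.1  57.8  -0.2  32.2] F [0.1 0.2 0.4] op 0.0854
dr [0.0, 0.02, 0.04] t [-0.72, 0.22, 0.1]
dr [0.0, 0.02, 0.04] t [-0.72, 0.22, 0.1]
dr [0.0, 0.02, 0.04] t [-0.72, 0.22, 0.1]
dr [0.0, 0.02, 0.04] t [-0.72, 0.22, 0.1]
dr [0.0, 0.02, 0.04] t [-0.72, 0.23, 0.1]
-- [0.596  0.3305 0.06  ]
```

Emit:
drive_tool --increments '[{"dr": [0, 0.02, 0], "translation": [-0.72, 0.22, 0.05], "gripper": -1}, {"dr": [0, 0, 0], "translation": [-0.72, 0.22, 0.05], "gripper": -1}, {"dr": [0, 0, 0], "translation": [-0.72, 0.22, 0.05], "gripper": -1}, {"dr": [0, 0, 0], "translation": [-0.72, 0.22, 0.05], "gripper": -1}, {"dr": [0, 0, 0], "translation": [-0.65, 0.2, 0], "gripper": -1}, {"dr": [0, 0, 0], "translation": [0, 0, 0], "gripper": -1}, {"dr": [0, 0, 0], "translation": [0, 0, 0], "gripper": -1}]'

```text
t: 33.12
tcp_pos: [0.6008, 0.3399, 0.0722]
tcp_rot: [[-1.0, -0.026, 0.009], [-0.026, 1.0, 0.005], [-0.009, 0.005, -1.0]]
force: [0.1, 0.4, -0.3]
opening: 0.0854
```

```bash
python3 - <<'E'
from h import *
s=where()
w=eyes.grab_frame("wrist");save("w21",w["color"])
plan([([.5955,.3305,.03],Rdown(180),1)],step=.045)
E
```

```text
t 33.12 p [0.6008 0.3399 0.0722] xh -178.5 tilt [-0.009  0.005 -1.   ] q [29.5 39.6 20.  69.9 -0.  28. ] F [ 0.1  0.4 -0.3] op 0.0854
dr [0.04, 0.09, 0.25] t [0.12, -0.19, 0.84]
-- [0.5955 0.3305 0.03  ]
```

Emit:
drive_tool --increments '[{"dr": [0, 0.09, 0.25], "translation": [0.12, -0.19, 0.3], "gripper": -1}, {"dr": [0, 0, 0], "translation": [0, 0, 0.4], "gripper": -1}, {"dr": [0, 0, 0], "translation": [0, 0, 0.4], "gripper": -1}, {"dr": [0, 0, 0], "translation": [0, 0, 0], "gripper": -1}]'

```text
t: 33.67
tcp_pos: [0.592, 0.3299, 0.0183]
tcp_rot: [[-1.0, -0.0, 0.0], [-0.0, 1.0, 0.005], [-0.0, 0.005, -1.0]]
force: [-0.6, -0.6, -0.7]
opening: 0.0854
```

```bash
python3 - <<'E'
from h import *
s=where()
plan([([.5955,.3305,-.011],Rdown(180),1)],step=.045)
E
```

```text
t 33.67 p [0.592  0.3299 0.0183] xh -180.0 tilt [-0.     0.005 -1.   ] q [29.  41.  14.2 63.   0.2 29. ] F [-0.6 -0.6 -0.7] op 0.0854
dr [0.05, 0.0, 0.0] t [-0.07, 0.01, 0.59]
-- [ 0.5955  0.3305 -0.011 ]
```

Emit:
drive_tool --increments '[{"dr": [0.05, 0, 0], "translation": [-0.07, 0.01, 0.3], "gripper": -1}, {"dr": [0, 0, 0], "translation": [0, 0, 0.25], "gripper": -1}, {"dr": [0, 0, 0], "translation": [0, 0, 0], "gripper": -1}]'

```text
t: 34.05
tcp_pos: [0.5962, 0.3312, -0.0086]
tcp_rot: [[-1.0, -0.001, 0.003], [-0.001, 1.0, 0.001], [-0.003, 0.001, -1.0]]
force: [0.1, 0.3, 0.1]
opening: 0.0854
```

```bash
python3 - <<'E'
from h import *
s=where()
w=eyes.grab_frame("wrist");save("w22",w["color"])
plan([([.5955,.3305,-.011],Rdown(180),1)],step=.045)
E
```

```text
t 34.05 p [ 0.5962  0.3312 -0.0086] xh -180.0 tilt [-0.003  0.001 -1.   ] q [29.1 42.9 13.5 60.4 -0.  29. ] F [0.1 0.3 0.1] op 0.0854
dr [0.01, 0.04, 0.01] t [0.02, -0.02, 0.06]
-- [ 0.5955  0.3305 -0.011 ]
```

Emit:
drive_tool --increments '[{"dr": [0, 0, 0], "translation": [0.02, -0.04, 0.05], "gripper": -1}, {"dr": [0, 0, 0], "translation": [0, 0, 0], "gripper": 1}, {"dr": [0, 0, 0], "translation": [0, 0, 0], "gripper": 1}, {"dr": [0, 0, 0], "translation": [0, 0, 0], "gripper": 1}, {"dr": [0, 0, 0], "translation": [0, 0, 0], "gripper": 1}, {"dr": [0, 0, 0], "translation": [0, 0, -0.6], "gripper": 1}, {"dr": [0, 0, 0], "translation": [0, 0, -0.7], "gripper": 1}, {"dr": [0, 0, 0], "translation": [0, 0, 0], "gripper": 1}]'

```text
t: 35.1
tcp_pos: [0.5949, 0.329, 0.0552]
tcp_rot: [[-1.0, -0.001, 0.002], [-0.001, 1.0, 0.001], [-0.002, 0.001, -1.0]]
force: [0.7, 0.5, -0.9]
opening: 0.0449
```

```bash
python3 - <<'E'
from h import *
s=where();heldpot()
plan([([.44,.27,.06],Rdown(180),1),([.43,.09,.06],Rdown(205),1),([.45,-.10,.06],Rdown(236.7),1)],step=.045)
E
```

```text
t 35.1 p [0.5949 0.329  0.0552] xh -180.0 tilt [-0.002  0.001 -1.   ] q [29.  39.5 17.2 67.6 -0.  28.9] F [ 0.7  0.5 -0.9] op 0.0449
lid px [272.77832756 303.23503216] 6063 [225 260  96  85] tool [ 0.0017 -0.0023 -0.051 ] world [0.5931 0.3266 0.1062]
dr [-0.0, -0.0, 0.0] t [0.77, -0.29, -0.03]
dr [-0.0, -0.0, 0.0] t [0.77, -0.29, -0.03]
dr [-0.0, -0.0, 0.0] t [0.77, -0.29, -0.04]
dr [-0.0, -0.0, 0.0] t [0.77, -0.29, -0.04]
-- [0.44 0.27 0.06]
dr [0.0, 0.0, -0.83] t [0.04, -0.72, 0.0]
dr [0.0, 0.0, -0.83] t [0.1, -0.71, 0.0]
dr [0.0, 0.0, -0.83] t [0.16, -0.7, 0.0]
dr [0.0, 0.0, -0.83] t [0.22, -0.69, 0.0]
dr [0.0, 0.0, -0.83] t [0.28, -0.66, 0.0]
-- [0.43 0.09 0.06]
dr [0.0, 0.0, -0.88] t [0.21, -0.6, 0.0]
dr [0.0, 0.0, -0.88] t [0.26, -0.58, 0.0]
dr [0.0, 0.0, -0.88] t [0.31, -0.55, 0.0]
dr [0.0, 0.0, -0.88] t [0.36, -0.52, 0.0]
dr [0.0, 0.0, -0.88] t [0.41, -0.49, 0.0]
dr [0.0, 0.0, -0.88] t [0.45, -0.45, 0.0]
-- [ 0.45 -0.1   0.06]
```

Emit:
drive_tool --increments '[{"dr": [0, 0, 0], "translation": [0.77, -0.29, -0.05], "gripper": 1}, {"dr": [0, 0, 0], "translation": [0.77, -0.29, -0.05], "gripper": 1}, {"dr": [0, 0, 0], "translation": [0.77, -0.29, -0.05], "gripper": 1}, {"dr": [0, 0, 0], "translation": [0.77, -0.29, -0.05], "gripper": 1}, {"dr": [0, 0, -0.9], "translation": [0.04, -0.72, -0.05], "gripper": 1}, {"dr": [0, 0, -0.9], "translation": [0.1, -0.71, -0.05], "gripper": 1}, {"dr": [0, 0, -0.9], "translation": [0.16, -0.7, -0.05], "gripper": 1}, {"dr": [0, 0, -0.9], "translation": [0.22, -0.69, -0.05], "gripper": 1}, {"dr": [0, 0, -0.9], "translation": [0.28, -0.66, -0.05], "gripper": 1}, {"dr": [0, 0, -0.9], "translation": [0.21, -0.6, 0], "gripper": 1}, {"dr": [0, 0, -0.9], "translation": [0.26, -0.58, 0], "gripper": 1}, {"dr": [0, 0, -0.9], "translation": [0.31, -0.55, 0], "gripper": 1}]'

```text
t: 36.65
tcp_pos: [0.4273, -0.0171, 0.0566]
tcp_rot: [[-0.706, -0.707, -0.037], [-0.707, 0.707, -0.014], [0.036, 0.016, -0.999]]
force: [0.2, 0.0, -2.0]
opening: 0.0453
```

```bash
python3 - <<'E'
from h import *
s=where();heldpot()
plan([([.46,-.12,.06],Rdown(236.7),1),([.535,-.19,.06],Rdown(236.7),1)],step=.045)
E
```

```text
t 36.65 p [ 0.4273 -0.0171  0.0566] xh -134.9 tilt [ 0.036  0.016 -0.999] q [ -1.6  15.3 -22.7  54.1  -0.9 -46.7] F [ 0.2  0.  -2. ] op 0.0453
lid px [277.17082422 307.51393144] 6855 [225 260 110  85] tool [ 0.0003 -0.0014 -0.051 ] world [ 0.43   -0.0176  0.1076]
dr [0.06, -0.12, -0.65] t [0.32, -0.62, -0.02]
dr [0.06, -0.12, -0.65] t [0.36, -0.6, -0.02]
dr [0.06, -0.12, -0.65] t [0.4, -0.57, -0.02]
-- [ 0.46 -0.12  0.06]
dr [0.0, 0.0, 0.0] t [0.12, -0.67, 0.0]
dr [0.0, 0.0, 0.0] t [0.12, -0.67, 0.0]
dr [0.0, 0.0, 0.0] t [0.12, -0.67, 0.0]
-- [ 0.535 -0.19   0.06 ]
```

Emit:
drive_tool --increments '[{"dr": [0.06, -0.15, -0.65], "translation": [0.3, -0.65, 0], "gripper": 1}, {"dr": [0.06, -0.15, -0.65], "translation": [0.34, -0.63, 0], "gripper": 1}, {"dr": [0.06, -0.1, -0.6], "translation": [0.3, -0.8, 0], "gripper": 1}, {"dr": [0, 0, 0], "translation": [0.1, -0.3, 0], "gripper": 1}, {"dr": [0, 0, 0], "translation": [0, 0, 0], "gripper": 1}]'

```text
t: 37.33
tcp_pos: [0.4806, -0.1379, 0.0488]
tcp_rot: [[-0.551, -0.834, -0.008], [-0.834, 0.551, 0.008], [-0.002, 0.011, -1.0]]
force: [0.3, -0.2, -1.2]
opening: 0.045
```

```bash
python3 - <<'E'
from h import *
s=where()
plan([([.519,-.128,.06],Rdown(236.7),1),([.5777,-.1667,.045],Rdown(236.7),1)],step=.045)
E
```

```text
t 37.33 p [ 0.4806 -0.1379  0.0488] xh -123.4 tilt [-0.002  0.011 -1.   ] q [-16.2  21.8 -14.3  54.4   0.3 -72.8] F [ 0.3 -0.2 -1.2] op 0.045
dr [0.1, 0.02, -0.02] t [-0.59, -0.53, -0.23]
-- [ 0.519 -0.128  0.06 ]
dr [0.0, 0.0, 0.0] t [0.0, -0.7, 0.15]
dr [0.0, 0.0, 0.0] t [0.0, -0.7, 0.15]
-- [ 0.5777 -0.1667  0.045 ]
```

Emit:
drive_tool --increments '[{"dr": [0.1, 0, 0], "translation": [-0.55, -0.5, -0.15], "gripper": 1}, {"dr": [0, 0, 0], "translation": [-0.05, -0.6, 0], "gripper": 1}, {"dr": [0, 0, 0], "translation": [0, -0.6, 0], "gripper": 1}, {"dr": [0, 0, 0], "translation": [0, 0, 0], "gripper": 1}]'

```text
t: 37.83
tcp_pos: [0.564, -0.1532, 0.052]
tcp_rot: [[-0.548, -0.836, -0.011], [-0.836, 0.548, 0.007], [0.0, 0.013, -1.0]]
force: [0.2, -0.7, -1.1]
opening: 0.045
```

```bash
python3 - <<'E'
from h import *
s=where()
plan([([.5777,-.1667,.035],Rdown(236.7),1)],step=.045)
E
```

```text
t 37.83 p [ 0.564  -0.1532  0.052 ] xh -123.3 tilt [ 0.     0.013 -1.   ] q [-15.3  30.1  -0.1  60.5   0.2 -72.1] F [ 0.2 -0.7 -1.1] op 0.045
dr [0.12, -0.0, 0.01] t [0.08, -0.38, 0.33]
-- [ 0.5777 -0.1667  0.035 ]
```

Emit:
drive_tool --increments '[{"dr": [0.12, 0, 0], "translation": [0.08, -0.38, 0.2], "gripper": 1}, {"dr": [0, 0, 0], "translation": [0, 0, 0.1], "gripper": 1}, {"dr": [0, 0, 0], "translation": [0, 0, 0], "gripper": 1}]'

```text
t: 38.2
tcp_pos: [0.5745, -0.1641, 0.034]
tcp_rot: [[-0.547, -0.837, -0.006], [-0.837, 0.547, 0.002], [0.002, 0.006, -1.0]]
force: [0.4, 0.4, -1.9]
opening: 0.0448
```

```bash
python3 - <<'E'
from h import *
s=where()
plan([([.5777,-.1667,.006],Rdown(236.7),1)],step=.045)
E
```

```text
t 38.2 p [ 0.5745 -0.1641  0.034 ] xh -123.1 tilt [ 0.002  0.006 -1.   ] q [-16.   32.2   0.5  58.7   0.  -72.8] F [ 0.4  0.4 -1.9] op 0.0448
dr [0.06, -0.01, 0.03] t [0.01, -0.08, 0.56]
-- [ 0.5777 -0.1667  0.006 ]
```

Emit:
drive_tool --increments '[{"dr": [0.03, 0, 0], "translation": [0, -0.06, 0.15], "gripper": 1}, {"dr": [0, 0, 0], "translation": [0, 0, 0.15], "gripper": 1}, {"dr": [0, 0, 0], "translation": [0, 0, 0.1], "gripper": 1}, {"dr": [0, 0, 0], "translation": [0, 0, 0.1], "gripper": 1}, {"dr": [0, 0, 0], "translation": [0, 0, 0.05], "gripper": 1}, {"dr": [0, 0, 0], "translation": [0, 0, 0], "gripper": 1}]'

```text
t: 38.95
tcp_pos: [0.5766, -0.1656, 0.0075]
tcp_rot: [[-0.547, -0.837, -0.002], [-0.837, 0.547, -0.0], [0.001, 0.002, -1.0]]
force: [-1.0, -0.3, -1.8]
opening: 0.0453
```

Emit:
drive_tool --increments '[{"dr": [0, 0, 0], "translation": [0, -0.02, 0.08], "gripper": 1}, {"dr": [0, 0, 0], "translation": [0, 0, 0], "gripper": 1}]'

```text
t: 39.2
tcp_pos: [0.5774, -0.166, 0.0078]
tcp_rot: [[-0.547, -0.837, -0.001], [-0.837, 0.547, -0.0], [0.0, 0.0, -1.0]]
force: [-0.2, -1.0, -2.0]
opening: 0.0452
```

```bash
python3 - <<'E'
from h import *
g=eyes.grab_frame("scene");save("s23",g["color"],(170,170,290,290),5)
E
```

Emit:
drive_tool --increments '[{"dr": [0, 0, 0], "translation": [0, 0, 0], "gripper": -0.6}, {"dr": [0, 0, 0], "translation": [0, 0, 0], "gripper": -0.6}, {"dr": [0, 0, 0], "translation": [0, 0, 0], "gripper": -0.6}, {"dr": [0, 0, 0], "translation": [0, 0, -0.6], "gripper": -0.6}, {"dr": [0, 0, 0], "translation": [0, 0, -0.6], "gripper": -0.6}, {"dr": [0, 0, 0], "translation": [0.4, 0.5, -0.2], "gripper": -0.3}, {"dr": [0, 0, 0], "translation": [0.7, 0.8, 0], "gripper": 0}, {"dr": [0, 0, 0], "translation": [0.2, 0.8, 0], "gripper": 0}]'

```text
t: 40.25
tcp_pos: [0.4545, -0.1641, 0.0773]
tcp_rot: [[-0.546, -0.838, 0.001], [-0.838, 0.546, -0.001], [0.001, -0.001, -1.0]]
force: [0.0, -0.2, 0.2]
opening: 0.0428
```

```bash
python3 - <<'E'
from h import *
s=where()
f=eyes.grab_frame("top");g=eyes.grab_frame("scene");save("t24",f["color"],(150,120,370,260),3.5);save("s24",g["color"],(180,180,330,330),4)
for c,a,q in cents(lids(g,(190,215,230,300)),60,400): print("scene",c,a,onz(g,c,.056))
for c,a,q in cents(lids(f,(295,150,360,200)),60,400): print("top",c,a,onz(f,c,.056))
print(platept(1.85,.07),platept(1.85,.126),platept(1.85,.182))
E
```

```text
t 40.25 p [ 0.4545 -0.1641  0.0773] xh -123.1 tilt [ 0.001 -0.001 -1.   ] q [-19.8  17.8 -15.4  56.7  -0.1 -76.7] F [ 0.  -0.2  0.2] op 0.0428
scene [198.37007874 226.87007874] 254 [ 0.60123084 -0.15503335  0.056     ]
scene [204.70652174 234.95652174] 92 [ 0.61082018 -0.12071149  0.056     ]
scene [209.16190476 250.23809524] 105 [ 0.64088991 -0.07417899  0.056     ]
top [302.00833333 155.66666667] 120 [ 0.6631583  -0.04779431  0.056     ]
top [310.85245902 164.62295082] 122 [ 0.63751782 -0.07280263  0.056     ]
top [327.43965517 175.37068966] 116 [ 0.60706726 -0.11943424  0.056     ]
top [343.62393162 186.61538462] 117 [ 0.57537625 -0.16464405  0.056     ]
[ 0.63916554 -0.07310463] [ 0.60841796 -0.11990834] [ 0.57767039 -0.16671204]
```

```bash
python3 - <<'E'
from h import *
p=platept(1.85,.252);print(p)
plan([([*p,.07],Rdown(236.7),1)],step=.045)
E
```

```text
[ 0.53923593 -0.22521667]
dr [0.02, -0.01, 0.02] t [0.03, -0.73, 0.04]
dr [0.02, -0.01, 0.02] t [0.03, -0.73, 0.04]
dr [0.02, -0.01, 0.02] t [0.03, -0.73, 0.04]
-- [ 0.53923593 -0.22521667  0.07      ]
```

Emit:
drive_tool --increments '[{"dr": [0, 0, 0], "translation": [0.03, -0.73, 0], "gripper": 0}, {"dr": [0, 0, 0], "translation": [0.03, -0.73, 0], "gripper": 0}, {"dr": [0, 0, 0], "translation": [0.03, -0.7, 0], "gripper": 0}, {"dr": [0, 0, 0], "translation": [0, 0, 0], "gripper": 0}]'

```text
t: 40.85
tcp_pos: [0.5425, -0.2264, 0.0761]
tcp_rot: [[-0.544, -0.839, -0.003], [-0.839, 0.544, 0.0], [0.001, 0.002, -1.0]]
force: [-0.2, 0.6, -0.2]
opening: 0.0431
```

```bash
python3 - <<'E'
from h import *
p=platept(1.85,.252)
where();w=eyes.grab_frame("wrist");save("w25",w["color"])
plan([([*p,.008],Rdown(236.7),1)],step=.03)
E
```

```text
t 40.85 p [ 0.5425 -0.2264  0.0761] xh -123.0 tilt [ 0.001  0.002 -1.   ] q [-22.6  28.7   1.5  63.   -0.  -79.7] F [-0.2  0.6 -0.2] op 0.0431
dr [0.01, -0.0, 0.02] t [0.0, 0.01, 0.45]
dr [0.01, -0.0, 0.02] t [0.0, 0.01, 0.45]
dr [0.01, -0.0, 0.02] t [0.01, 0.01, 0.45]
-- [ 0.53923593 -0.22521667  0.008     ]
```

Emit:
drive_tool --increments '[{"dr": [0, 0, 0], "translation": [0, 0.02, 0.45], "gripper": 0}, {"dr": [0, 0, 0], "translation": [0, 0.02, 0.45], "gripper": 0}, {"dr": [0, 0, 0], "translation": [0, 0.01, 0.4], "gripper": 0}, {"dr": [0, 0, 0], "translation": [0, 0, 0], "gripper": 0}]'

```text
t: 41.4
tcp_pos: [0.5361, -0.2215, 0.0091]
tcp_rot: [[-0.543, -0.84, -0.007], [-0.84, 0.543, 0.003], [0.002, 0.008, -1.0]]
force: [0.3, -0.5, 0.2]
opening: 0.0424
```

```bash
python3 - <<'E'
from h import *
where();g=eyes.grab_frame("scene");save("s26",g["color"],(150,150,290,290),4)
way=[([*platept(p,.252,-.012 if p<1.8 else -.008),.009],Rdown(PH+90+np.degrees(p)),1) for p in np.arange(1.75,-.06,-.12)]
plan(way,step=.035)
E
```

```text
t 41.4 p [ 0.5361 -0.2215  0.0091] xh -122.9 tilt [ 0.002  0.008 -1.   ] q [-22.4  32.1  -4.   54.4  -0.  -79.6] F [ 0.3 -0.5  0.2] op 0.0424
dr [0.03, -0.01, 0.51] t [-0.01, 0.33, 0.01]
dr [0.03, -0.01, 0.51] t [0.01, 0.33, 0.01]
-- [ 0.50957911 -0.202794    0.009     ]
dr [0.0, 0.0, 0.57] t [-0.03, 0.3, 0.0]
dr [0.0, 0.0, 0.57] t [-0.01, 0.3, 0.0]
-- [ 0.48825829 -0.18132647  0.009     ]
dr [0.0, 0.0, 0.57] t [-0.03, 0.3, 0.0]
dr [0.0, 0.0, 0.57] t [-0.01, 0.3, 0.0]
-- [ 0.46966072 -0.15746097  0.009     ]
dr [0.0, 0.0, 0.57] t [-0.03, 0.3, 0.0]
dr [0.0, 0.0, 0.57] t [-0.01, 0.3, 0.0]
-- [ 0.45405389 -0.13154073  0.009     ]
dr [0.0, 0.0, 0.57] t [-0.03, 0.3, 0.0]
dr [0.0, 0.0, 0.57] t [-0.01, 0.3, 0.0]
-- [ 0.44166225 -0.10393857  0.009     ]
dr [0.0, 0.0, 0.57] t [-0.03, 0.3, 0.0]
dr [0.0, 0.0, 0.57] t [-0.01, 0.3, 0.0]
-- [ 0.43266405 -0.07505148  0.009     ]
dr [0.0, 0.0, 0.57] t [-0.03, 0.3, 0.0]
dr [0.0, 0.0, 0.57] t [-0.01, 0.3, 0.0]
-- [ 0.4271887  -0.04529492  0.009     ]
dr [0.0, 0.0, 0.57] t [-0.03, 0.3, 0.0]
dr [0.0, 0.0, 0.57] t [-0.01, 0.3, 0.0]
-- [ 0.42531494 -0.015
[... 262 characters left out ...]
, 0.0, 0.57] t [-0.03, 0.3, 0.0]
dr [0.0, 0.0, 0.57] t [-0.01, 0.3, 0.0]
-- [0.44131217 0.07380848 0.009     ]
dr [0.0, 0.0, 0.57] t [-0.03, 0.3, 0.0]
dr [0.0, 0.0, 0.57] t [-0.01, 0.3, 0.0]
-- [0.45359497 0.10145925 0.009     ]
dr [0.0, 0.0, 0.57] t [-0.03, 0.3, 0.0]
dr [0.0, 0.0, 0.57] t [-0.01, 0.3, 0.0]
-- [0.46909958 0.12744076 0.009     ]
dr [0.0, 0.0, 0.57] t [-0.03, 0.3, 0.0]
dr [0.0, 0.0, 0.57] t [-0.01, 0.3, 0.0]
-- [0.487603   0.15137934 0.009     ]
dr [0.0, 0.0, 0.57] t [-0.03, 0.3, 0.0]
dr [0.0, 0.0, 0.57] t [-0.01, 0.3, 0.0]
-- [0.50883909 0.17293068 0.009     ]
dr [0.0, 0.0, 0.57] t [-0.03, 0.3, 0.0]
dr [0.0, 0.0, 0.57] t [-0.01, 0.3, 0.0]
-- [0.53250242 0.19178482 0.009     ]
```

Emit:
drive_tool --increments '[{"dr": [0.03, 0, 0.5], "translation": [0, 0.2, 0], "gripper": 0}, {"dr": [0.03, 0, 0.5], "translation": [0, 0.3, 0], "gripper": 0}, {"dr": [0, 0, 0.57], "translation": [-0.02, 0.3, 0], "gripper": 0}, {"dr": [0, 0, 0.57], "translation": [-0.02, 0.3, 0], "gripper": 0}, {"dr": [0, 0, 0.57], "translation": [-0.02, 0.3, 0], "gripper": 0}, {"dr": [0, 0, 0.57], "translation": [-0.02, 0.3, 0], "gripper": 0}, {"dr": [0, 0, 0.57], "translation": [-0.02, 0.3, 0], "gripper": 0}, {"dr": [0, 0, 0.57], "translation": [-0.02, 0.3, 0], "gripper": 0}]'

```text
t: 42.45
tcp_pos: [0.468, -0.1397, 0.0211]
tcp_rot: [[-0.869, -0.495, 0.022], [-0.495, 0.869, -0.014], [-0.013, -0.023, -1.0]]
force: [0.7, -1.5, -0.1]
opening: 0.043
```

```bash
cat >> h.py <<'E'
def arc():
    s=where();q=s["tcp_pos"][:2]-PIN;a=np.degrees(np.arctan2(q[1],q[0]))%360
    print('r',np.hypot(*q).round(4),'tool plate-ang',round(np.radians(a-PH-90),3),'est plate',round(np.radians(a-PH-90)+.017/.252,3))
E
python3 - <<'E'
from h import *
arc();w=eyes.grab_frame("wrist");save("w27",w["color"])
E
```

```text
t 42.45 p [ 0.468  -0.1397  0.0211] xh -150.3 tilt [-0.013 -0.023 -1.   ] q [-16.4  21.3 -20.2  47.   -0.4 -46. ] F [ 0.7 -1.5 -0.1] op 0.043
r 0.2441 tool plate-ang 1.398 est plate 1.466
```

Emit:
drive_tool --increments '[{"dr": [-0.1, 0.05, 0.5], "translation": [0.05, 0.3, 0.12], "gripper": 0}, {"dr": [-0.1, 0, 0.5], "translation": [0.05, 0.3, 0.12], "gripper": 0}, {"dr": [0, 0, 0.5], "translation": [0.03, 0.3, 0.04], "gripper": 0}, {"dr": [0, 0, 0.5], "translation": [0.01, 0.3, 0.03], "gripper": 0}, {"dr": [0, 0, 0.55], "translation": [0.01, 0.3, 0.03], "gripper": 0}, {"dr": [0, 0, 0.55], "translation": [0.01, 0.3, 0.03], "gripper": 0}, {"dr": [0, 0, 0.55], "translation": [0.01, 0.3, 0.03], "gripper": 0}, {"dr": [0, 0, 0.55], "translation": [0.01, 0.3, 0.03], "gripper": 0}]'

```text
t: 43.5
tcp_pos: [0.4327, -0.0318, 0.0099]
tcp_rot: [[-0.997, -0.069, 0.035], [-0.07, 0.998, -0.007], [-0.034, -0.009, -0.999]]
force: [0.1, -1.5, 1.1]
opening: 0.0424
```

```bash
python3 - <<'E'
from h import *
arc()
E
```

```text
t 43.5 p [ 0.4327 -0.0318  0.0099] xh -176.0 tilt [-0.034 -0.009 -0.999] q [ -4.   16.8 -29.5  41.6  -0.3  -8. ] F [ 0.1 -1.5  1.1] op 0.0424
r 0.2455 tool plate-ang 0.931 est plate 0.998
```

Emit:
drive_tool --increments '[{"dr": [-0.05, 0.2, 0.5], "translation": [0.08, 0.3, 0], "gripper": 0}, {"dr": [0, 0.15, 0.5], "translation": [0.06, 0.3, 0], "gripper": 0}, {"dr": [0, 0.05, 0.52], "translation": [0.02, 0.3, 0], "gripper": 0}, {"dr": [0, 0.05, 0.52], "translation": [0.02, 0.3, 0], "gripper": 0}, {"dr": [0, 0.05, 0.55], "translation": [0.02, 0.3, 0], "gripper": 0}, {"dr": [0, 0.05, 0.55], "translation": [0.02, 0.3, 0], "gripper": 0}, {"dr": [0, 0.05, 0.55], "translation": [0.02, 0.3, 0], "gripper": 0}]'

```text
t: 44.38
tcp_pos: [0.4381, 0.0732, 0.017]
tcp_rot: [[-0.948, 0.318, -0.012], [0.319, 0.948, -0.003], [0.011, -0.007, -1.0]]
force: [1.7, -1.2, -0.6]
opening: 0.043
```

```bash
python3 - <<'E'
from h import *
arc();f=eyes.grab_frame("top");save("t28",f["color"],(170,100,350,270),3)
E
```

```text
t 44.38 p [0.4381 0.0732 0.017 ] xh 161.4 tilt [ 0.011 -0.007 -1.   ] q [  9.5  19.  -24.6  47.1  -0.   28.1] F [ 1.7 -1.2 -0.6] op 0.043
r 0.2551 tool plate-ang 0.509 est plate 0.577
```

Emit:
drive_tool --increments '[{"dr": [0, -0.1, 0.55], "translation": [-0.04, 0.3, 0.07], "gripper": 0}, {"dr": [0, 0, 0.55], "translation": [-0.03, 0.3, 0.05], "gripper": 0}, {"dr": [0, 0, 0.55], "translation": [-0.01, 0.3, 0.02], "gripper": 0}, {"dr": [0, 0, 0.55], "translation": [-0.01, 0.3, 0.02], "gripper": 0}, {"dr": [0, 0, 0.55], "translation": [-0.01, 0.3, 0], "gripper": 0}, {"dr": [0, 0, 0.55], "translation": [-0.01, 0.3, 0], "gripper": 0}]'

```text
t: 45.18
tcp_pos: [0.4872, 0.1512, 0.0135]
tcp_rot: [[-0.782, 0.623, 0.004], [0.623, 0.782, -0.009], [-0.008, -0.004, -1.0]]
force: [-0.3, -2.3, -0.8]
opening: 0.0426
```

```bash
python3 - <<'E'
from h import *
arc()
E
```

```text
t 45.17 p [0.4872 0.1512 0.0135] xh 141.5 tilt [-0.008 -0.004 -1.   ] q [ 17.6  24.9 -15.8  49.2  -0.5  56.1] F [-0.3 -2.3 -0.8] op 0.0426
r 0.2525 tool plate-ang 0.144 est plate 0.211
```

Emit:
drive_tool --increments '[{"dr": [0, 0.05, 0.5], "translation": [0, 0.28, 0.02], "gripper": 0}, {"dr": [0, 0, 0.5], "translation": [0, 0.25, 0], "gripper": 0}, {"dr": [0, 0, 0.5], "translation": [0, 0.2, 0], "gripper": 0}, {"dr": [0, 0, 0.3], "translation": [0, 0.15, 0], "gripper": 0}, {"dr": [0, 0, 0], "translation": [0, 0.1, 0], "gripper": 0}]'

```text
t: 45.8
tcp_pos: [0.5224, 0.1861, 0.0152]
tcp_rot: [[-0.652, 0.758, 0.001], [0.758, 0.652, -0.007], [-0.006, -0.003, -1.0]]
force: [-1.1, -0.8, -0.7]
opening: 0.0428
```

```bash
python3 - <<'E'
from h import *
arc()
E
```

```text
t 45.8 p [0.5224 0.1861 0.0152] xh 130.7 tilt [-0.006 -0.003 -1.   ] q [19.8 29.  -8.4 52.6 -0.4 69.1] F [-1.1 -0.8 -0.7] op 0.0428
r 0.2537 tool plate-ang -0.052 est plate 0.015
```

Emit:
drive_tool --increments '[{"dr": [0, 0, 0], "translation": [0, 0.1, 0], "gripper": 0}, {"dr": [0, 0, 0], "translation": [0, 0.08, 0], "gripper": 0}]'

```text
t: 46.05
tcp_pos: [0.5248, 0.1883, 0.0147]
tcp_rot: [[-0.652, 0.758, -0.007], [0.758, 0.652, -0.015], [-0.006, -0.015, -1.0]]
force: [-9.8, -7.8, 10.4]
opening: 0.0431
```

Emit:
drive_tool --increments '[{"dr": [0, 0, 0], "translation": [0, 0.08, 0], "gripper": 0}, {"dr": [0, 0, 0], "translation": [0, 0.06, 0], "gripper": 0}]'

```text
t: 46.3
tcp_pos: [0.5244, 0.1878, 0.0145]
tcp_rot: [[-0.652, 0.758, -0.018], [0.758, 0.652, -0.024], [-0.006, -0.03, -1.0]]
force: [-4.6, -3.0, 4.5]
opening: 0.0428
```

```bash
python3 - <<'E'
from h import *
arc();w=eyes.grab_frame("wrist");save("w29",w["color"])
E
```

```text
t 46.3 p [0.5244 0.1878 0.0145] xh 130.7 tilt [-0.006 -0.03  -1.   ] q [20.3 30.3 -6.3 54.9 -0.9 69.6] F [-4.6 -3.   4.5] op 0.0428
r 0.2539 tool plate-ang -0.062 est plate 0.005
```

Emit:
drive_tool --increments '[{"dr": [-0.3, 0, 0], "translation": [0, -0.2, 0], "gripper": 0}, {"dr": [0, 0, 0], "translation": [0.05, 0, -0.4], "gripper": 0}, {"dr": [0, 0, 0], "translation": [0.1, 0, -0.8], "gripper": 0}, {"dr": [0, 0, 0], "translation": [0.2, -0.3, -0.9], "gripper": 0}, {"dr": [0, 0, 0], "translation": [0.3, -0.6, -0.9], "gripper": 0}, {"dr": [0, 0, 0], "translation": [0.3, -0.6, -0.9], "gripper": -0.3}, {"dr": [0, 0, 0], "translation": [0, -0.6, -0.9], "gripper": -0.3}]'

```text
t: 47.22
tcp_pos: [0.4028, 0.1489, 0.2594]
tcp_rot: [[-0.656, 0.755, 0.005], [0.755, 0.656, -0.003], [-0.005, 0.002, -1.0]]
force: [1.0, 0.3, -0.0]
opening: 0.0557
```

```bash
python3 - <<'E'
from h import *
where()
f=eyes.grab_frame("top");g=eyes.grab_frame("scene");save("t30",f["color"],(190,100,330,260),3.7);save("s30",g["color"],(200,150,340,310),3.7)
E
```

```text
t 47.23 p [0.4028 0.1489 0.2594] xh 131.0 tilt [-0.005  0.002 -1.   ] q [20.5  4.6 -3.6 81.7 -0.3 69.5] F [ 1.   0.3 -0. ] op 0.0557
```

```bash
python3 - <<'E'
from h import *
f=eyes.grab_frame("top");g=eyes.grab_frame("scene")
def T(u):return np.array(u)/3.7+[190,100]
def S(u):return np.array(u)/3.7+[200,150]
h,e=two(f,T((251.5,227.5)),g,S((217.5,163)));print("mid",h,e)
print(two(f,T((203,263)),g,S((283,161))),two(f,T((299,190)),g,S((152,163))))
a=np.radians(PH);q=h[:2]-PIN;print(q@[np.cos(a),np.sin(a)],q@[-np.sin(a),np.cos(a)])
ax,ay=np.cos(a),np.sin(a)
# hinge tube centre
k,e=two(f,T((245,215)),g,S((223,349)));print("hinge",k,e)
def tool(bar,th): # tilt th from vertical toward press +x
    t=np.radians(th); z=np.array([np.sin(t)*ax,np.sin(t)*ay,-np.cos(t)]); x=np.array([-ay,ax,0]); return np.stack([x,np.cross(z,x),z],1)
bar=np.array([h[0],h[1],.326]);R=tool(bar,20);print(R)
print("pre",bar-.06*R[:,2],"grasp",bar+.034*R[:,2])
plan([(bar-.07*R[:,2]+[-.03,0,.02],R,1),(bar-.06*R[:,2],R,1)],step=.045)
E
```

```text
mid [0.58421456 0.06573716 0.32182702] 0.00014911611324275035
(array([0.56028297, 0.09625969, 0.32409512]), np.float64(0.0018445594350412695)) (array([0.60889168, 0.03569718, 0.32224779]), np.float64(0.0012326660691181666))
-0.01841097500666298 0.12180285530199378
hinge [0.61870903 0.08253382 0.18815686] 0.016848296811093833
[[-0.6520984   0.71241324  0.25929721]
 [ 0.75813434  0.61277206  0.22303079]
 [ 0.          0.34202014 -0.93969262]]
pre [0.56865673 0.05235531 0.38238156] grasp [0.59303067 0.07332021 0.29405045]
dr [-0.66, 0.01, 0.01] t [-0.65, 0.14, -0.61]
dr [-0.66, 0.01, 0.01] t [-0.65, 0.18, -0.6]
dr [-0.66, 0.01, 0.01] t [-0.65, 0.22, -0.58]
dr [-0.66, 0.01, 0.01] t [-0.64, 0.26, -0.57]
dr [-0.66, 0.01, 0.01] t [-0.64, 0.3, -0.55]
-- [0.53606376 0.050125   0.41177848]
dr [0.0, 0.0, 0.0] t [-0.39, 0.29, 0.73]
-- [0.56865673 0.05235531 0.38238156]
```

Emit:
drive_tool --increments '[{"dr": [-0.66, 0, 0], "translation": [-0.55, 0.1, -0.7], "gripper": -0.3}, {"dr": [-0.66, 0, 0], "translation": [-0.6, 0.15, -0.7], "gripper": -0.3}, {"dr": [-0.66, 0, 0], "translation": [-0.65, 0.22, -0.65], "gripper": -0.3}, {"dr": [-0.66, 0, 0], "translation": [-0.64, 0.26, -0.6], "gripper": -0.3}, {"dr": [-0.66, 0, 0], "translation": [-0.64, 0.3, -0.55], "gripper": -0.3}, {"dr": [0, 0, 0], "translation": [0, 0, 0], "gripper": -0.3}]'

```text
t: 48.18
tcp_pos: [0.5331, 0.0509, 0.4191]
tcp_rot: [[-0.658, 0.708, 0.254], [0.753, 0.619, 0.225], [0.002, 0.339, -0.941]]
force: [-1.0, -0.2, -0.4]
opening: 0.0556
```

```bash
cat >> h.py <<'E'
BAR=np.array([.5842,.0657,.325]); _a=np.radians(PH); AX=np.array([np.cos(_a),np.sin(_a),0]); AY=np.array([-np.sin(_a),np.cos(_a),0])
HINGE=np.array([BAR[0],BAR[1],0])+.0445*AX+[0,0,.205]
def Rt(th):
    t=np.radians(th); z=np.sin(t)*AX+np.array([0,0,-np.cos(t)]); return np.stack([AY,np.cross(z,AY),z],1)
def barat(l): # lever angle rad
    t=np.radians(20)+l; return HINGE-.13*np.sin(t)*AX+np.array([0,0,.13*np.cos(t)])
E
python3 - <<'E'
from h import *
where();print(barat(0),barat(.95))
R=Rt(20)
plan([(BAR-.03*R[:,2],R,1),(BAR+.034*R[:,2],R,1)],step=.045)
w=eyes.grab_frame("wrist");save("w31",w["color"])
E
```

```text
t 48.17 p [0.5331 0.0509 0.4191] xh 131.2 tilt [ 0.002  0.339 -0.941] q [-2.8  5.2 17.4 87.7 13.7 47.8] F [-1.  -0.2 -0.4] op 0.0556
[0.58422834 0.06572438 0.32716004] [0.5229958  0.01305608 0.23989185]
dr [-0.01, -0.02, 0.03] t [-0.23, 0.13, 0.75]
dr [-0.01, -0.02, 0.03] t [-0.22, 0.13, 0.75]
-- [0.57642108 0.05900908 0.35319078]
dr [0.0, 0.0, 0.0] t [0.0, -0.0, 0.64]
dr [0.0, 0.0, 0.0] t [-0.0, 0.0, 0.64]
-- [0.59301611 0.07328305 0.29305045]
```

Emit:
drive_tool --increments '[{"dr": [0, 0, 0], "translation": [-0.23, 0.13, 0.6], "gripper": -0.3}, {"dr": [0, 0, 0], "translation": [-0.22, 0.13, 0.5], "gripper": -0.3}, {"dr": [0, 0, 0], "translation": [0, 0, 0], "gripper": -0.3}]'

```text
t: 48.6
tcp_pos: [0.5679, 0.0581, 0.3621]
tcp_rot: [[-0.662, 0.711, 0.238], [0.75, 0.622, 0.226], [0.013, 0.328, -0.945]]
force: [-0.3, 0.2, -0.4]
opening: 0.0556
```

```bash
python3 - <<'E'
from h import *
s=where();w=eyes.grab_frame("wrist");save("w32",w["color"])
R=Rt(20)
print("bar in tool",s["tcp_rot"].T@(BAR-s["tcp_pos"]))
plan([(BAR+.034*R[:,2],R,1)],step=.03)
E
```

```text
t 48.6 p [0.5679 0.0581 0.3621] xh 131.4 tilt [ 0.013  0.328 -0.945] q [-1.8  9.  13.5 80.8 13.5 48.5] F [-0.3  0.2 -0.4] op 0.0556
bar in tool [-0.00551878  0.00415701  0.04060952]
dr [-0.04, -0.05, 0.03] t [-0.04, 0.03, 0.51]
dr [-0.04, -0.05, 0.03] t [-0.04, 0.03, 0.51]
dr [-0.04, -0.05, 0.03] t [-0.04, 0.02, 0.51]
-- [0.59301611 0.07328305 0.29305045]
```

Emit:
drive_tool --increments '[{"dr": [-0.04, -0.05, 0.03], "translation": [-0.06, 0.1, 0.4], "gripper": -0.3}, {"dr": [-0.04, -0.05, 0.03], "translation": [-0.04, 0.03, 0.45], "gripper": -0.3}, {"dr": [0, 0, 0], "translation": [-0.02, 0.02, 0.35], "gripper": -0.3}, {"dr": [0, 0, 0], "translation": [0, 0, 0], "gripper": -0.3}]'

```text
t: 49.15
tcp_pos: [0.59, 0.0747, 0.3108]
tcp_rot: [[-0.658, 0.71, 0.253], [0.753, 0.618, 0.224], [0.003, 0.338, -0.941]]
force: [-0.3, -0.1, -0.3]
opening: 0.0551
```

```bash
python3 - <<'E'
from h import *
s=where();w=eyes.grab_frame("wrist");save("w33",w["color"])
R=Rt(20)
print("bar in tool",s["tcp_rot"].T@(BAR-s["tcp_pos"]))
plan([(BAR+.036*R[:,2],R,1)],step=.03)
E
```

```text
t 49.15 p [0.59   0.0747 0.3108] xh 131.1 tilt [ 0.003  0.338 -0.941] q [ 0.2 10.5  7.6 72.  12.9 50.9] F [-0.3 -0.1 -0.3] op 0.0551
bar in tool [-0.00291077 -0.0048366  -0.01683765]
dr [-0.02, -0.04, 0.06] t [-0.05, -0.11, 0.41]
-- [0.5935347  0.07372911 0.29117107]
```

Emit:
drive_tool --increments '[{"dr": [0, -0.04, 0.06], "translation": [-0.05, -0.06, 0.3], "gripper": -0.3}, {"dr": [0, 0, 0], "translation": [0, -0.03, 0.12], "gripper": -0.3}, {"dr": [0, 0, 0], "translation": [0, 0, 0], "gripper": 1}, {"dr": [0, 0, 0], "translation": [0, 0, 0], "gripper": 1}, {"dr": [0, 0, 0], "translation": [0, 0, 0], "gripper": 1}, {"dr": [0, 0, 0], "translation": [0, 0, 0], "gripper": 1}]'

```text
t: 49.95
tcp_pos: [0.5948, 0.0746, 0.2967]
tcp_rot: [[-0.652, 0.711, 0.265], [0.758, 0.613, 0.221], [-0.005, 0.345, -0.939]]
force: [1.2, 0.1, -1.8]
opening: 0.0139
```

```bash
python3 - <<'E'
from h import *
s=where();w=eyes.grab_frame("wrist");save("w34",w["color"])
print("bar in tool",s["tcp_rot"].T@(BAR-s["tcp_pos"]))
E
```

```text
t 49.95 p [0.5948 0.0746 0.2967] xh 130.7 tilt [-0.005  0.345 -0.939] q [ 0.3 10.6  5.5 69.  12.7 51.4] F [ 1.2  0.1 -1.8] op 0.0139
bar in tool [-5.49736963e-06 -3.19169124e-03 -3.13535014e-02]
```

```bash
cat >> h.py <<'E'
def leverplan(l0,l1,n,k=.7,zoff=.0314):
    s=readout.state(); off=s["tcp_pos"]-zoff*s["tcp_rot"][:,2]-barat(l0); print('bar err',off.round(4))
    way=[]
    for l in np.linspace(l0,l1,n+1)[1:]:
        R=Rt(20+k*np.degrees(l)); way.append((barat(l)+off+zoff*R[:,2],R,1))
    plan(way)
def levernow(zoff=.0314):
    s=where(); b=s["tcp_pos"]-zoff*s["tcp_rot"][:,2]; d=b-HINGE; print('lever est',round(np.arctan2(-(d@AX),d[2])-np.radians(20),3),'r',round(np.hypot(d@AX,d[2]),4),'tilt',round(np.degrees(np.arccos(-s["tcp_rot"][2,2])),1))
E
python3 - <<'E'
from h import *
levernow();leverplan(0,1.0,14)
E
```

```text
t 50.0 p [0.5948 0.0746 0.2967] xh 130.7 tilt [-0.005  0.345 -0.939] q [ 0.3 10.6  5.5 69.  12.7 51.4] F [-0.5 -1.3 -0.6] op 0.0138
lever est -0.019 r 0.128 tilt 20.2
bar err [ 0.0022  0.0019 -0.001 ]
dr [-0.45, 0.05, 0.01] t [0.0, -0.16, 0.01]
-- [0.58917725 0.07000833 0.29370929]
dr [-0.48, -0.0, 0.0] t [-0.0, -0.15, 0.01]
-- [0.58394347 0.06550657 0.2902653 ]
dr [-0.48, -0.0, 0.0] t [-0.0, -0.15, 0.01]
-- [0.57892127 0.06118679 0.28630764]
dr [-0.48, 0.0, 0.0] t [0.0, -0.15, 0.02]
-- [0.574139   0.05707339 0.28185836]
dr [-0.48, -0.0, 0.0] t [0.0, -0.15, 0.02]
-- [0.56962374 0.05318965 0.27694219]
dr [-0.48, -0.0, -0.0] t [-0.0, -0.15, 0.03]
-- [0.56540111 0.04955762 0.27158642]
dr [-0.48, 0.0, 0.0] t [0.0, -0.15, 0.03]
-- [0.56149516 0.04619797 0.26582075]
dr [-0.48, -0.0, 0.0] t [0.0, -0.15, 0.03]
-- [0.55792823 0.04312993 0.25967714]
dr [-0.48, 0.0, -0.0] t [-0.0, -0.15, 0.04]
-- [0.55472082 0.04037112 0.25318961]
dr [-0.48, 0.0, 0.0] t [-0.0, -0.15, 0.04]
-- [0.55189151 0.03793753 0.2463941 ]
dr [-0.48, -0.0, 0.0] t [0.0, -0.15, 0.05]
-- [0.54945683 0.03584338 0.23932828]
dr [-0.48, -0.0, 0.0] t [0.0, -0.15, 0.05]
-- [0.54743118 0.03410104 0.2320313 ]
dr [-0.48, 0.0, 0.0] t [-0.0, -0.15, 0.05]
-- [0.54582676 0.03272102 0.22454364]
dr [-0.48, -0.0, 0.0] t [0.0, -0.15, 0.06]
-- [0.54465348 0.03171185 0.21690686]
```

Emit:
drive_tool --increments '[{"dr": [-0.45, 0.05, 0], "translation": [0, -0.18, 0], "gripper": 1}, {"dr": [-0.48, 0, 0], "translation": [0, -0.18, 0.01], "gripper": 1}, {"dr": [-0.48, 0, 0], "translation": [0, -0.18, 0.01], "gripper": 1}, {"dr": [-0.48, 0, 0], "translation": [0, -0.18, 0.02], "gripper": 1}]'

```text
t: 50.5
tcp_pos: [0.5784, 0.0612, 0.2859]
tcp_rot: [[-0.661, 0.627, 0.412], [0.75, 0.555, 0.36], [-0.003, 0.547, -0.837]]
force: [6.1, 5.6, -0.8]
opening: 0.0137
```

```bash
python3 - <<'E'
from h import *
levernow()
E
```

```text
t 50.5 p [0.5784 0.0612 0.2859] xh 131.4 tilt [-0.003  0.547 -0.837] q [ -7.1   3.  -10.5  53.1  24.1  46.5] F [ 6.1  5.6 -0.8] op 0.0137
lever est 0.223 r 0.1275 tilt 33.2
```

Emit:
drive_tool --increments '[{"dr": [-0.4, 0, 0.02], "translation": [0, -0.22, 0.04], "gripper": 1}, {"dr": [-0.4, 0, 0.02], "translation": [0, -0.2, 0.05], "gripper": 1}, {"dr": [-0.4, 0, 0], "translation": [0, -0.2, 0.05], "gripper": 1}, {"dr": [-0.4, 0, 0], "translation": [0, -0.2, 0.05], "gripper": 1}]'

```text
t: 51.0
tcp_pos: [0.5662, 0.0509, 0.2723]
tcp_rot: [[-0.668, 0.518, 0.533], [0.744, 0.476, 0.47], [-0.011, 0.711, -0.704]]
force: [-1.3, 4.6, 7.2]
opening: 0.0139
```

```bash
python3 - <<'E'
from h import *
levernow()
E
```

```text
t 51.0 p [0.5662 0.0509 0.2723] xh 132.0 tilt [-0.011  0.711 -0.704] q [-14.4  -0.9 -23.8  37.4  36.   43.2] F [-1.3  4.6  7.2] op 0.0139
lever est 0.441 r 0.127 tilt 45.3
```

Emit:
drive_tool --increments '[{"dr": [-0.15, 0, 0.03], "translation": [0, -0.25, 0], "gripper": 1}, {"dr": [-0.15, 0, 0.03], "translation": [0, -0.22, 0.02], "gripper": 1}, {"dr": [-0.15, 0, 0], "translation": [0, -0.22, 0.04], "gripper": 1}, {"dr": [-0.15, 0, 0], "translation": [0, -0.22, 0.06], "gripper": 1}]'

```text
t: 51.5
tcp_pos: [0.5529, 0.0402, 0.2493]
tcp_rot: [[-0.677, 0.457, 0.577], [0.736, 0.435, 0.519], [-0.014, 0.776, -0.631]]
force: [-10.5, -1.1, 13.0]
opening: 0.0135
```

```bash
python3 - <<'E'
from h import *
levernow()
E
```

```text
t 51.5 p [0.5529 0.0402 0.2493] xh 132.6 tilt [-0.014  0.776 -0.631] q [-19.3  -0.5 -31.2  28.7  42.9  40. ] F [-10.5  -1.1  13. ] op 0.0135
lever est 0.691 r 0.1266 tilt 50.9
```

Emit:
drive_tool --increments '[{"dr": [-0.15, 0, 0.03], "translation": [0, -0.25, 0.06], "gripper": 1}, {"dr": [-0.15, 0, 0.03], "translation": [0, -0.25, 0.08], "gripper": 1}, {"dr": [-0.15, 0, 0], "translation": [0, -0.22, 0.1], "gripper": 1}, {"dr": [-0.15, 0, 0], "translation": [0, -0.2, 0.1], "gripper": 1}]'

```text
t: 52.0
tcp_pos: [0.546, 0.0347, 0.2237]
tcp_rot: [[-0.682, 0.391, 0.619], [0.732, 0.383, 0.564], [-0.016, 0.837, -0.547]]
force: [-31.1, -16.3, 24.6]
opening: 0.0139
```

```bash
python3 - <<'E'
from h import *
levernow()
E
```

```text
t 52.0 p [0.546  0.0347 0.2237] xh 133.0 tilt [-0.016  0.837 -0.547] q [-23.2   2.1 -38.2  17.4  49.7  38.6] F [-31.1 -16.3  24.6] op 0.0139
lever est 0.931 r 0.1252 tilt 56.8
```

Emit:
drive_tool --increments '[{"dr": [0, 0, 0], "translation": [0, -0.2, 0.03], "gripper": 1}, {"dr": [0, 0, 0], "translation": [0, -0.2, 0.03], "gripper": 1}]'

```text
t: 52.25
tcp_pos: [0.5459, 0.0349, 0.2242]
tcp_rot: [[-0.694, 0.353, 0.627], [0.719, 0.375, 0.585], [-0.029, 0.857, -0.514]]
force: [-0.4, 11.9, 23.1]
opening: 0.0137
```

```bash
python3 - <<'E'
from h import *
levernow()
f=eyes.grab_frame("top");g=eyes.grab_frame("scene");save("t35",f["color"],(190,100,330,260),3.7);save("s35",g["color"],(200,150,340,310),3.7)
E
```

```text
t 52.25 p [0.5459 0.0349 0.2242] xh 134.0 tilt [-0.029  0.857 -0.514] q [-24.3   3.  -39.2  15.   52.3  37.2] F [-0.4 11.9 23.1] op 0.0137
lever est 0.937 r 0.1256 tilt 59.1
```

```bash
python3 - <<'E'
from h import *
f=eyes.grab_frame("top");g=eyes.grab_frame("scene")
for l in (.8,.88,.95): print(l,(proj(g,barat(l))-[200,150])*3.7,(proj(f,barat(l))-[190,100])*3.7)
E
```

```text
0.8 [220.6798988  147.42655536] [327.69701751 334.10749982]
0.88 [221.17850526 153.30452311] [331.48010199 341.05174531]
0.95 [221.62401802 159.30864376] [334.12064418 346.37653582]
```

```bash
python3 - <<'E'
from h import *
leverplan(.94,-.03,13,k=.72)
E
```

```text
bar err [ 0.003   0.0033 -0.0009]
dr [0.56, -0.31, 0.52] t [-0.03, 0.15, -0.04]
-- [0.54819041 0.03543759 0.2317542 ]
dr [0.51, -0.0, 0.0] t [0.0, 0.16, -0.04]
-- [0.55026173 0.03721921 0.23934287]
dr [0.51, 0.0, 0.0] t [-0.0, 0.16, -0.04]
-- [0.55277677 0.03938249 0.24668432]
dr [0.51, -0.0, -0.0] t [0.0, 0.16, -0.03]
-- [0.5557194  0.04191355 0.2537342 ]
dr [0.51, 0.0, 0.0] t [-0.0, 0.16, -0.03]
-- [0.55907094 0.04479632 0.26044991]
dr [0.51, -0.0, -0.0] t [0.0, 0.16, -0.02]
-- [0.56281031 0.04801269 0.26679089]
dr [0.51, -0.0, -0.0] t [-0.0, 0.16, -0.02]
-- [0.56691416 0.05154255 0.27271883]
dr [0.51, 0.0, -0.0] t [-0.0, 0.16, -0.02]
-- [0.57135697 0.05536397 0.27819793]
dr [0.51, 0.0, 0.0] t [0.0, 0.16, -0.01]
-- [0.57611123 0.05945329 0.28319504]
dr [0.51, -0.0, 0.0] t [-0.0, 0.16, -0.01]
-- [0.58114762 0.06378526 0.28767994]
dr [0.51, -0.0, -0.0] t [0.0, 0.16, -0.0]
-- [0.5864351  0.06833322 0.29162542]
dr [0.51, 0.0, 0.0] t [0.0, 0.16, -0.0]
-- [0.59194121 0.07306922 0.29500753]
dr [0.51, -0.0, -0.0] t [-0.0, 0.16, 0.0]
-- [0.59763214 0.07796419 0.29780564]
```

Emit:
drive_tool --increments '[{"dr": [0.3, -0.1, 0.1], "translation": [0, 0.2, -0.05], "gripper": 1}, {"dr": [0.45, -0.1, 0.1], "translation": [0, 0.2, -0.04], "gripper": 1}, {"dr": [0.45, 0, 0.1], "translation": [0, 0.2, -0.04], "gripper": 1}, {"dr": [0.45, 0, 0], "translation": [0, 0.19, -0.03], "gripper": 1}, {"dr": [0.45, 0, 0], "translation": [0, 0.19, -0.03], "gripper": 1}]'

```text
t: 53.08
tcp_pos: [0.558, 0.0434, 0.2593]
tcp_rot: [[-0.654, 0.535, 0.535], [0.756, 0.471, 0.455], [-0.009, 0.702, -0.712]]
force: [7.9, -0.5, -10.6]
opening: 0.0137
```

```bash
python3 - <<'E'
from h import *
levernow()
E
```

```text
t 53.08 p [0.558  0.0434 0.2593] xh 130.9 tilt [-0.009  0.702 -0.712] q [-15.1  -1.2 -25.7  36.3  35.3  43.3] F [  7.9  -0.5 -10.6] op 0.0137
lever est 0.572 r 0.1268 tilt 44.6
```

Emit:
drive_tool --increments '[{"dr": [0.45, 0, 0], "translation": [0, 0.2, -0.03], "gripper": 1}, {"dr": [0.45, 0, 0], "translation": [0, 0.2, -0.02], "gripper": 1}, {"dr": [0.45, 0, 0], "translation": [0, 0.2, -0.02], "gripper": 1}, {"dr": [0.45, 0, 0], "translation": [0, 0.2, -0.02], "gripper": 1}, {"dr": [0.45, 0, 0], "translation": [0, 0.2, -0.01], "gripper": 1}]'

```text
t: 53.7
tcp_pos: [0.5741, 0.0567, 0.2816]
tcp_rot: [[-0.64, 0.676, 0.366], [0.769, 0.564, 0.303], [-0.002, 0.475, -0.88]]
force: [-8.5, -6.9, 1.1]
opening: 0.0133
```

```bash
python3 - <<'E'
from h import *
levernow()
E
```

```text
t 53.7 p [0.5741 0.0567 0.2816] xh 129.8 tilt [-0.002  0.475 -0.88 ] q [-5.2  4.2 -7.4 57.4 19.5 48.7] F [-8.5 -6.9  1.1] op 0.0133
lever est 0.261 r 0.1273 tilt 28.3
```

Emit:
drive_tool --increments '[{"dr": [0.25, 0, 0], "translation": [0, 0.25, 0], "gripper": 1}, {"dr": [0.25, 0, 0], "translation": [0, 0.24, 0], "gripper": 1}, {"dr": [0.25, 0, 0], "translation": [0, 0.24, 0], "gripper": 1}, {"dr": [0.1, 0, 0], "translation": [0, 0.24, 0.02], "gripper": 1}]'

```text
t: 54.2
tcp_pos: [0.5958, 0.0751, 0.2966]
tcp_rot: [[-0.631, 0.724, 0.279], [0.776, 0.589, 0.226], [-0.0, 0.359, -0.933]]
force: [-28.3, -19.7, 13.3]
opening: 0.014
```

```bash
python3 - <<'E'
from h import *
levernow()
E
```

```text
t 54.2 p [0.5958 0.0751 0.2966] xh 129.1 tilt [-0.     0.359 -0.933] q [ 0.2 10.1  4.5 67.7 13.  53. ] F [-28.3 -19.7  13.3] op 0.014
lever est -0.023 r 0.1276 tilt 21.0
```

Emit:
drive_tool --increments '[{"dr": [0, 0, 0], "translation": [0, -0.02, 0], "gripper": 1}, {"dr": [0, 0, 0], "translation": [0, 0, 0], "gripper": 0.2}, {"dr": [0, 0, 0], "translation": [0, 0, 0], "gripper": -0.3}, {"dr": [0, 0, 0], "translation": [0, 0, 0], "gripper": -0.3}, {"dr": [0, 0, 0], "translation": [0, 0, -0.6], "gripper": -0.3}, {"dr": [0, 0, 0], "translation": [0, 0, -0.8], "gripper": -0.3}, {"dr": [0, 0, 0], "translation": [0.3, 0, -0.8], "gripper": 0}]'

```text
t: 55.08
tcp_pos: [0.5539, 0.0611, 0.3974]
tcp_rot: [[-0.632, 0.726, 0.272], [0.775, 0.59, 0.227], [0.004, 0.354, -0.935]]
force: [-0.1, -0.2, 0.3]
opening: 0.043
```

```bash
python3 - <<'E'
from h import *
where()
f=eyes.grab_frame("top");g=eyes.grab_frame("scene");save("t36",f["color"],(190,100,330,260),3.7);save("s36",g["color"],(200,150,340,310),3.7)
for l in (-.02,0,.1): print(l,(proj(g,barat(l))-[200,150])*3.7,(proj(f,barat(l))-[190,100])*3.7)
E
```

```text
t 55.08 p [0.5539 0.0611 0.3974] xh 129.2 tilt [ 0.004  0.354 -0.935] q [-1.5  6.1 14.8 82.8 13.5 51.2] F [-0.1 -0.2  0.3] op 0.043
-0.02 [216.9747184  158.87756299] [248.53545139 222.37847958]
0 [217.01983686 156.91289882] [251.10703317 225.62874618]
0.1 [217.28764552 148.37335444] [263.67132853 241.74459059]
```

```bash
python3 - <<'E'
from h import *
p=platept(0,.252);print(p)
D=Rdown(130.7)
plan([([.45,.06,.38],Rt(10),1),([.45,.15,.25],D,1),([*p,.1],D,1)],step=.045)
E
```

```text
[0.5132712  0.17644985]
dr [0.62, 0.03, -0.08] t [0.43, -0.57, -0.06]
dr [0.62, 0.03, -0.08] t [0.44, -0.57, -0.02]
dr [0.62, 0.03, -0.08] t [0.44, -0.56, 0.02]
-- [0.45 0.06 0.38]
dr [0.42, -0.0, 0.0] t [0.34, 0.18, 0.69]
dr [0.42, -0.0, 0.0] t [0.34, 0.21, 0.68]
dr [0.42, -0.0, 0.0] t [0.34, 0.24, 0.67]
dr [0.42, -0.0, 0.0] t [0.34, 0.26, 0.66]
-- [0.45 0.15 0.25]
dr [0.0, 0.0, 0.0] t [-0.11, 0.33, 0.75]
dr [0.0, 0.0, 0.0] t [-0.11, 0.33, 0.75]
dr [0.0, 0.0, 0.0] t [-0.11, 0.33, 0.75]
dr [0.0, 0.0, 0.0] t [-0.11, 0.33, 0.75]
-- [0.5132712  0.17644985 0.1       ]
```

Emit:
drive_tool --increments '[{"dr": [0.6, 0, 0], "translation": [0.43, -0.57, -0.05], "gripper": 0}, {"dr": [0.6, 0, 0], "translation": [0.44, -0.57, 0], "gripper": 0}, {"dr": [0.6, 0, 0], "translation": [0.44, -0.56, 0.02], "gripper": 0}, {"dr": [0.42, 0, 0], "translation": [0.34, 0.18, 0.69], "gripper": 0}, {"dr": [0.42, 0, 0], "translation": [0.34, 0.21, 0.68], "gripper": 0}, {"dr": [0.42, 0, 0], "translation": [0.34, 0.24, 0.67], "gripper": 0}, {"dr": [0.42, 0, 0], "translation": [0.34, 0.26, 0.6], "gripper": 0}, {"dr": [0, 0, 0], "translation": [-0.1, 0.2, 0.5], "gripper": 0}, {"dr": [0, 0, 0], "translation": [0, 0, 0], "gripper": 0}]'

```text
t: 56.3
tcp_pos: [0.4635, 0.156, 0.2191]
tcp_rot: [[-0.632, 0.775, 0.003], [0.775, 0.632, -0.005], [-0.006, -0.001, -1.0]]
force: [-0.0, 0.4, 0.6]
opening: 0.0428
```

```bash
python3 - <<'E'
from h import *
where()
p=platept(0,.252)
plan([([*p,.09],Rdown(130.7),1)],step=.045)
E
```

```text
t 56.3 p [0.4635 0.156  0.2191] xh 129.2 tilt [-0.006 -0.001 -1.   ] q [18.8 12.3 -0.4 77.3 -0.3 69.6] F [-0.   0.4  0.6] op 0.0428
dr [-0.0, 0.01, -0.06] t [-0.07, 0.26, 0.65]
dr [-0.0, 0.01, -0.06] t [-0.08, 0.26, 0.65]
dr [-0.0, 0.01, -0.06] t [-0.08, 0.26, 0.65]
dr [-0.0, 0.01, -0.06] t [-0.08, 0.26, 0.65]
-- [0.5132712  0.17644985 0.09      ]
```

Emit:
drive_tool --increments '[{"dr": [0, 0, -0.06], "translation": [-0.05, 0.27, 0.6], "gripper": 0}, {"dr": [0, 0, -0.06], "translation": [-0.05, 0.27, 0.6], "gripper": 0}, {"dr": [0, 0, -0.06], "translation": [-0.05, 0.27, 0.6], "gripper": 0}, {"dr": [0, 0, -0.06], "translation": [-0.05, 0.26, 0.5], "gripper": 0}, {"dr": [0, 0, 0], "translation": [0, 0, 0], "gripper": 0}]'

```text
t: 56.92
tcp_pos: [0.5156, 0.1825, 0.1073]
tcp_rot: [[-0.65, 0.76, 0.012], [0.76, 0.65, -0.001], [-0.009, 0.008, -1.0]]
force: [-0.2, 0.1, -0.3]
opening: 0.0427
```

```bash
python3 - <<'E'
from h import *
where()
p=platept(0,.252)
plan([([*p,.01],Rdown(130.7),1)],step=.03)
w=eyes.grab_frame("wrist");save("w37",w["color"])
E
```

```text
t 56.92 p [0.5156 0.1825 0.1073] xh 130.6 tilt [-0.009  0.008 -1.   ] q [19.7 22.3 -3.7 63.4 -0.3 69.1] F [-0.2  0.1 -0.3] op 0.0427
dr [0.02, 0.02, -0.01] t [-0.01, -0.03, 0.49]
dr [0.02, 0.02, -0.01] t [-0.01, -0.03, 0.49]
dr [0.02, 0.02, -0.01] t [-0.01, -0.03, 0.49]
dr [0.02, 0.02, -0.01] t [-0.01, -0.03, 0.49]
-- [0.5132712  0.17644985 0.01      ]
```

Emit:
drive_tool --increments '[{"dr": [0.03, 0, 0], "translation": [0.03, -0.12, 0.48], "gripper": 0}, {"dr": [0.03, 0, 0], "translation": [0, 0, 0.48], "gripper": 0}, {"dr": [0, 0, 0], "translation": [0, 0, 0.48], "gripper": 0}, {"dr": [0, 0, 0], "translation": [0, 0, 0.42], "gripper": 0}, {"dr": [0, 0, 0], "translation": [0, 0, 0], "gripper": 0}]'

```text
t: 57.6
tcp_pos: [0.5172, 0.1801, 0.0256]
tcp_rot: [[-0.648, 0.761, 0.025], [0.762, 0.648, 0.001], [-0.016, 0.02, -1.0]]
force: [-0.4, 0.2, 0.4]
opening: 0.0428
```

```bash
python3 - <<'E'
from h import *
arc()
w=eyes.grab_frame("wrist");save("w38",w["color"])
E
```

```text
t 57.6 p [0.5172 0.1801 0.0256] xh 130.4 tilt [-0.016  0.02  -1.   ] q [ 19.5  26.6 -10.7  51.3  -0.4  69.1] F [-0.4  0.2  0.4] op 0.0428
r 0.2523 tool plate-ang -0.021 est plate 0.046
```

Emit:
drive_tool --increments '[{"dr": [0.15, 0.1, 0], "translation": [-0.03, -0.05, 0.25], "gripper": 0}, {"dr": [0, 0, 0], "translation": [0, 0, 0.15], "gripper": 0}, {"dr": [0, 0, -0.3], "translation": [0, -0.3, 0], "gripper": 0}, {"dr": [0, 0, -0.5], "translation": [-0.02, -0.3, 0], "gripper": 0}, {"dr": [0, 0, -0.55], "translation": [-0.02, -0.3, 0], "gripper": 0}, {"dr": [0, 0, -0.55], "translation": [-0.02, -0.3, 0], "gripper": 0}, {"dr": [0, 0, -0.55], "translation": [-0.02, -0.3, 0], "gripper": 0}]'

```text
t: 58.52
tcp_pos: [0.473, 0.1237, 0.0088]
tcp_rot: [[-0.826, 0.564, 0.018], [0.564, 0.826, 0.007], [-0.011, 0.016, -1.0]]
force: [0.2, 0.8, -0.0]
opening: 0.0425
```

```bash
sed -i "s/'est plate',round(np.radians(a-PH-90)+.017\/.252,3)/'est plate cw',round(np.radians(a-PH-90)+.067,3),'ccw',round(np.radians(a-PH-90)-.067,3),'xh-should',round((a-9e-9)%360,1)/" h.py; python3 - <<'E'
from h import *
arc()
E
```

```text
t 58.52 p [0.473  0.1237 0.0088] xh 145.7 tilt [-0.011  0.016 -1.   ] q [ 14.6  22.6 -20.6  45.7   0.1  48.9] F [ 0.2  0.8 -0. ] op 0.0425
r 0.2469 tool plate-ang 0.266 est plate cw 0.333 ccw 0.199 xh-should 145.9
```

Emit:
drive_tool --increments '[{"dr": [0.05, 0.05, -0.55], "translation": [0.02, -0.3, 0], "gripper": 0}, {"dr": [0.05, 0.05, -0.57], "translation": [0, -0.3, 0], "gripper": 0}, {"dr": [0, 0, -0.57], "translation": [0, -0.3, 0], "gripper": 0}, {"dr": [0, 0, -0.57], "translation": [0, -0.3, 0], "gripper": 0}, {"dr": [0, 0, -0.57], "translation": [0, -0.3, 0], "gripper": 0}, {"dr": [0, 0, -0.57], "translation": [0, -0.3, 0], "gripper": 0}, {"dr": [0, 0, -0.57], "translation": [0, -0.3, 0], "gripper": 0}]'

```text
t: 59.4
tcp_pos: [0.4329, 0.0291, 0.009]
tcp_rot: [[-0.986, 0.166, 0.011], [0.167, 0.986, 0.01], [-0.009, 0.012, -1.0]]
force: [0.9, 0.9, -0.4]
opening: 0.0427
```

```bash
python3 - <<'E'
from h import *
arc()
f=eyes.grab_frame("top");save("t39",f["color"],(170,100,350,270),3)
E
```

```text
t 59.4 p [0.4329 0.0291 0.009 ] xh 170.4 tilt [-0.009  0.012 -1.   ] q [  3.4  17.8 -28.1  43.4   0.5  13. ] F [ 0.9  0.9 -0.4] op 0.0427
r 0.2486 tool plate-ang 0.684 est plate cw 0.751 ccw 0.617 xh-should 169.9
```

The top view shows the pot tops at (347,230) and (330,283) with the off-white plugs now sunk to a flat blue ring, so they look pressed. I'll continue out.

Emit:
drive_tool --increments '[{"dr": [0.05, 0.05, -0.57], "translation": [0, -0.3, 0], "gripper": 0}, {"dr": [0.05, 0.05, -0.57], "translation": [0, -0.3, 0], "gripper": 0}, {"dr": [0, 0, -0.57], "translation": [0, -0.3, 0], "gripper": 0}, {"dr": [0, 0, -0.57], "translation": [0, -0.3, 0], "gripper": 0}, {"dr": [0, 0, -0.57], "translation": [0, -0.3, 0], "gripper": 0}, {"dr": [0, 0, -0.57], "translation": [0, -0.3, 0], "gripper": 0}, {"dr": [0, 0, -0.57], "translation": [0, -0.3, 0], "gripper": 0}]'

```text
t: 60.32
tcp_pos: [0.4351, -0.0752, 0.0089]
tcp_rot: [[-0.966, -0.257, -0.0], [-0.257, 0.966, 0.006], [-0.002, 0.006, -1.0]]
force: [0.0, 2.3, -0.5]
opening: 0.0427
```

```bash
python3 - <<'E'
from h import *
arc()
E
```

```text
t 60.33 p [ 0.4351 -0.0752  0.0089] xh -165.1 tilt [-0.002  0.006 -1.   ] q [-10.1  19.1 -26.2  44.8   0.3 -25. ] F [ 0.   2.3 -0.5] op 0.0427
r 0.2499 tool plate-ang 1.106 est plate cw 1.173 ccw 1.039 xh-should 194.0
```

Emit:
drive_tool --increments '[{"dr": [0, 0, -0.57], "translation": [0, -0.3, 0], "gripper": 0}, {"dr": [0, 0, -0.57], "translation": [0, -0.3, 0], "gripper": 0}, {"dr": [0, 0, -0.57], "translation": [0, -0.3, 0], "gripper": 0}, {"dr": [0, 0, -0.57], "translation": [0, -0.3, 0], "gripper": 0}, {"dr": [0, 0, -0.57], "translation": [0, -0.3, 0], "gripper": 0}, {"dr": [0, 0, -0.57], "translation": [0, -0.3, 0], "gripper": 0}, {"dr": [0, 0, -0.57], "translation": [0, -0.3, 0], "gripper": 0}]'

```text
t: 61.2
tcp_pos: [0.4804, -0.1686, 0.0078]
tcp_rot: [[-0.774, -0.633, -0.003], [-0.633, 0.774, 0.013], [-0.006, 0.012, -1.0]]
force: [-0.7, 1.3, 0.6]
opening: 0.0427
```

```bash
python3 - <<'E'
from h import *
arc()
E
```

```text
t 61.2 p [ 0.4804 -0.1686  0.0078] xh -140.7 tilt [-0.006  0.012 -1.   ] q [-19.7  25.6 -15.8  49.1   0.6 -59. ] F [-0.7  1.3  0.6] op 0.0427
r 0.2502 tool plate-ang 1.523 est plate cw 1.59 ccw 1.456 xh-should 218.0
```

Emit:
drive_tool --increments '[{"dr": [0, 0, -0.57], "translation": [0, -0.3, -0.02], "gripper": 0}, {"dr": [0, 0, -0.57], "translation": [0, -0.3, -0.02], "gripper": 0}, {"dr": [0, 0, -0.57], "translation": [0, -0.3, 0], "gripper": 0}, {"dr": [0, 0, -0.57], "translation": [0, -0.28, 0], "gripper": 0}, {"dr": [0, 0, -0.5], "translation": [0, -0.25, 0], "gripper": 0}, {"dr": [0, 0, -0.3], "translation": [0, -0.2, 0], "gripper": 0}, {"dr": [0, 0, -0.1], "translation": [0, -0.15, 0], "gripper": 0}]'

```text
t: 62.08
tcp_pos: [0.5462, -0.2267, 0.0064]
tcp_rot: [[-0.52, -0.854, -0.011], [-0.854, 0.52, 0.018], [-0.01, 0.018, -1.0]]
force: [-1.5, -0.5, 1.1]
opening: 0.043
```

```bash
python3 - <<'E'
from h import *
arc()
E
```

```text
t 62.08 p [ 0.5462 -0.2267  0.0064] xh -121.3 tilt [-0.01   0.018 -1.   ] q [-22.9  33.7  -1.5  55.7   0.7 -81.6] F [-1.5 -0.5  1.1] op 0.043
r 0.2495 tool plate-ang 1.876 est plate cw 1.943 ccw 1.809 xh-should 238.2
```

Emit:
drive_tool --increments '[{"dr": [0, 0, 0], "translation": [0, -0.2, 0], "gripper": 0}, {"dr": [0, 0, 0], "translation": [0, -0.15, 0], "gripper": 0}, {"dr": [0, 0, 0], "translation": [0, -0.1, 0], "gripper": 0}]'

```text
t: 62.45
tcp_pos: [0.5528, -0.2307, 0.0045]
tcp_rot: [[-0.521, -0.853, -0.037], [-0.854, 0.52, 0.033], [-0.009, 0.049, -0.999]]
force: [-8.8, 5.1, 7.7]
opening: 0.0426
```

```bash
python3 - <<'E'
from h import *
arc()
f=eyes.grab_frame("top");save("t40",f["color"],(270,120,400,260),4)
E
```

```text
t 62.45 p [ 0.5528 -0.2307  0.0045] xh -121.4 tilt [-0.009  0.049 -0.999] q [-23.2  35.9   2.2  59.    0.9 -81.8] F [-8.8  5.1  7.7] op 0.0426
r 0.2496 tool plate-ang 1.908 est plate cw 1.975 ccw 1.841 xh-should 240.0
```

Emit:
drive_tool --increments '[{"dr": [-0.3, 0, 0], "translation": [0, 0.33, -0.05], "gripper": 0}, {"dr": [-0.1, 0, 0], "translation": [0, 0.03, -0.4], "gripper": 0}, {"dr": [0, 0, 0.2], "translation": [0, 0, -0.8], "gripper": -0.3}, {"dr": [0, 0, 0.2], "translation": [0.2, 0.6, -0.4], "gripper": -0.6}, {"dr": [0, 0, 0], "translation": [0, 0.8, 0], "gripper": -0.8}, {"dr": [0, 0, 0], "translation": [0, 0.8, 0], "gripper": -0.8}]'

```text
t: 63.25
tcp_pos: [0.4501, -0.1742, 0.1]
tcp_rot: [[-0.56, -0.826, -0.068], [-0.829, 0.557, 0.055], [-0.007, 0.087, -0.996]]
force: [0.3, 0.5, 0.6]
opening: 0.0766
```

```bash
python3 - <<'E'
from h import *
where()
f=eyes.grab_frame("top");g=eyes.grab_frame("scene");save("t41",f["color"],(270,120,470,280),3.8);save("s41",g["color"],(110,140,260,290),4)
E
```

```text
t 63.25 p [ 0.4501 -0.1742  0.1   ] xh -124.0 tilt [-0.007  0.087 -0.996] q [-22.1  20.2  -8.3  66.3   1.4 -78.2] F [0.3 0.5 0.6] op 0.0766
```

```bash
python3 - <<'E'
from h import *
f=eyes.grab_frame("top");g=eyes.grab_frame("scene")
P=[onz(f,np.array(u)/3.8+[270,120],.022) for u in [(443,148),(683,163),(668,535)]]
for p in P: print(p)
print("centre",(P[0]+P[2])/2,"lens",np.linalg.norm(P[0]-P[1]),np.linalg.norm(P[1]-P[2]), "head",np.degrees(np.arctan2(*(P[1]-P[2])[[1,0]])))
Q=[onz(g,np.array(u)/4+[110,140],.022) for u in [(18,220),(300,40),(440,155),(160,355)]]
for p in Q: print(p)
print("centre",np.mean(Q,0))
# pots in nests now: outline of rim -> centre
for c in [(155,175),(219,215),(279,258)]: print(onz(f,np.array(c)/3.8+[270,120],.05))
p=platept(1.85,.182);plan([([*p,.07],Rdown(236.7),2)])
E
```

```text
[ 0.6638128  -0.29331127  0.022     ]
[ 0.65377502 -0.47485868  0.022     ]
[ 0.37263923 -0.45379983  0.022     ]
centre [ 0.51822601 -0.37355555  0.022     ] lens 0.18182468968399498 0.2819234128618454 head -4.283815170021391
[ 0.65479777 -0.46910177  0.022     ]
[ 0.37626331 -0.45027576  0.022     ]
[ 0.40195826 -0.26550563  0.022     ]
[ 0.67607636 -0.2822501   0.022     ]
centre [ 0.52727393 -0.36678331  0.022     ]
[ 0.63472831 -0.07298733  0.05      ]
[ 0.60482157 -0.12051112  0.05      ]
[ 0.57281063 -0.16477604  0.05      ]
dr [0.28, 0.02, -0.04] t [-0.51, -0.69, 0.14]
dr [0.28, 0.02, -0.04] t [-0.51, -0.69, 0.16]
dr [0.28, 0.02, -0.04] t [-0.51, -0.68, 0.18]
-- [ 0.57767039 -0.16671204  0.07      ]
```

Emit:
drive_tool --increments '[{"dr": [0.3, 0, 0], "translation": [-0.5, -0.69, 0.05], "gripper": -0.8}, {"dr": [0.3, 0, 0], "translation": [-0.51, -0.69, 0.05], "gripper": -0.8}, {"dr": [0.25, 0, 0], "translation": [-0.5, -0.65, 0.1], "gripper": -0.8}, {"dr": [0, 0, 0], "translation": [0, 0, 0], "gripper": -0.8}]'

```text
t: 63.95
tcp_pos: [0.5867, -0.1713, 0.0847]
tcp_rot: [[-0.561, -0.827, 0.015], [-0.828, 0.561, 0.001], [-0.009, -0.012, -1.0]]
force: [-1.2, 0.3, 0.5]
opening: 0.0769
```

```bash
python3 - <<'E'
from h import *
where()
p=platept(1.85,.182);plan([([*p,.006],Rdown(236.7),2)],step=.03)
w=eyes.grab_frame("wrist");save("w42",w["color"])
E
```

```text
t 63.95 p [ 0.5867 -0.1713  0.0847] xh -124.2 tilt [-0.009 -0.012 -1.   ] q [-16.4  30.    5.1  64.3   0.3 -72.3] F [-1.2  0.3  0.5] op 0.0769
dr [-0.04, 0.03, -0.05] t [0.01, 0.07, 0.52]
dr [-0.04, 0.03, -0.05] t [0.01, 0.07, 0.52]
dr [-0.04, 0.03, -0.05] t [0.01, 0.07, 0.52]
-- [ 0.57767039 -0.16671204  0.006     ]
```

Emit:
drive_tool --increments '[{"dr": [-0.08, 0.06, 0], "translation": [0.03, 0.2, 0.4], "gripper": -0.8}, {"dr": [0, 0, 0], "translation": [0, 0, 0.4], "gripper": -0.8}, {"dr": [0, 0, 0], "translation": [0, 0, 0.4], "gripper": -0.8}, {"dr": [0, 0, 0], "translation": [0, 0, 0.2], "gripper": -0.8}, {"dr": [0, 0, 0], "translation": [0, 0, 0], "gripper": -0.8}]'

```text
t: 64.62
tcp_pos: [0.5753, -0.1699, 0.0134]
tcp_rot: [[-0.565, -0.825, 0.001], [-0.825, 0.565, 0.0], [-0.001, -0.001, -1.0]]
force: [-0.0, -0.1, -0.1]
opening: 0.0769
```

```bash
python3 - <<'E'
from h import *
where()
p=platept(1.85,.182);plan([([*p,.006],Rdown(236.7),1)],step=.03)
w=eyes.grab_frame("wrist");save("w43",w["color"])
E
```

```text
t 64.62 p [ 0.5753 -0.1699  0.0134] xh -124.4 tilt [-0.001 -0.001 -1.   ] q [-16.5  33.4  -0.9  55.6   0.  -72. ] F [-0.  -0.1 -0.1] op 0.0769
dr [-0.01, 0.01, -0.19] t [-0.08, -0.0, 0.15]
-- [ 0.57767039 -0.16671204  0.006     ]
```

Emit:
drive_tool --increments '[{"dr": [0, 0, -0.2], "translation": [-0.08, 0, 0.14], "gripper": -0.8}, {"dr": [0, 0, 0], "translation": [0, 0, 0], "gripper": 1}, {"dr": [0, 0, 0], "translation": [0, 0, 0], "gripper": 1}, {"dr": [0, 0, 0], "translation": [0, 0, 0], "gripper": 1}, {"dr": [0, 0, 0], "translation": [0, 0, 0], "gripper": 1}, {"dr": [0, 0, 0], "translation": [0, 0, -0.4], "gripper": 1}, {"dr": [0, 0, 0], "translation": [0, 0, -0.6], "gripper": 1}, {"dr": [0, 0, 0], "translation": [0, 0, -0.6], "gripper": 1}, {"dr": [0, 0, 0], "translation": [0, 0, 0], "gripper": 1}]'

```text
t: 65.8
tcp_pos: [0.5778, -0.1664, 0.0891]
tcp_rot: [[-0.547, -0.837, 0.002], [-0.837, 0.547, -0.0], [-0.001, -0.002, -1.0]]
force: [-0.4, -0.7, -1.4]
opening: 0.0451
```

```bash
python3 - <<'E'
from h import *
where()
w=eyes.grab_frame("wrist");save("w44",w["color"])
plan([([.583,-.3755,.07],Rdown(200),2)],step=.045)
E
```

```text
t 65.8 p [ 0.5778 -0.1664  0.0891] xh -123.1 tilt [-0.001 -0.002 -1.   ] q [-16.1  29.3   4.6  65.2   0.  -72.9] F [-0.4 -0.7 -1.4] op 0.0451
dr [0.0, -0.0, 0.88] t [0.49, -0.34, 0.05]
dr [0.0, -0.0, 0.88] t [0.46, -0.39, 0.05]
dr [0.0, -0.0, 0.88] t [0.42, -0.43, 0.05]
dr [0.0, -0.0, 0.88] t [0.38, -0.46, 0.05]
dr [0.0, -0.0, 0.88] t [0.33, -0.5, 0.05]
dr [0.0, -0.0, 0.88] t [0.29, -0.53, 0.05]
dr [0.0, -0.0, 0.88] t [0.24, -0.55, 0.05]
-- [ 0.583  -0.3755  0.07  ]
```

Emit:
drive_tool --increments '[{"dr": [0, 0, 0.88], "translation": [0.49, -0.34, 0], "gripper": 1}, {"dr": [0, 0, 0.88], "translation": [0.46, -0.39, 0], "gripper": 1}, {"dr": [0, 0, 0.88], "translation": [0.42, -0.43, 0], "gripper": 1}, {"dr": [0, 0, 0.88], "translation": [0.38, -0.46, 0], "gripper": 1}, {"dr": [0, 0, 0.88], "translation": [0.33, -0.5, 0], "gripper": 1}, {"dr": [0, 0, 0.88], "translation": [0.29, -0.53, 0], "gripper": 1}, {"dr": [0, 0, 0.88], "translation": [0.24, -0.5, 0], "gripper": 1}, {"dr": [0, 0, 0], "translation": [0, 0, 0], "gripper": 1}]'

```text
t: 66.85
tcp_pos: [0.5709, -0.3742, 0.0651]
tcp_rot: [[-0.946, -0.322, -0.027], [-0.323, 0.946, 0.015], [0.021, 0.023, -1.0]]
force: [-0.3, 0.7, -2.4]
opening: 0.045
```

```bash
python3 - <<'E'
from h import *
where()
plan([([.58,-.3755,.02],Rdown(197),2)],step=.045)
g=eyes.grab_frame("scene");save("s45",g["color"],(110,120,260,270),4)
E
```

```text
t 66.85 p [ 0.5709 -0.3742  0.0651] xh -161.2 tilt [ 0.021  0.023 -1.   ] q [-33.2  41.   21.7  72.4  -0.2 -52. ] F [-0.3  0.7 -2.4] op 0.045
dr [0.11, -0.1, 0.15] t [-0.09, -0.05, 0.45]
dr [0.11, -0.1, 0.15] t [-0.09, -0.05, 0.45]
-- [ 0.58   -0.3755  0.02  ]
```

Emit:
drive_tool --increments '[{"dr": [0.22, -0.2, 0.2], "translation": [-0.15, -0.05, 0.3], "gripper": 1}, {"dr": [0, 0, 0], "translation": [0, 0, 0.3], "gripper": 1}, {"dr": [0, 0, 0], "translation": [0, 0, 0.2], "gripper": 1}, {"dr": [0, 0, 0], "translation": [0, 0, 0], "gripper": 1}]'

```text
t: 67.4
tcp_pos: [0.5764, -0.3678, 0.0191]
tcp_rot: [[-0.951, -0.309, -0.007], [-0.309, 0.951, 0.006], [0.005, 0.008, -1.0]]
force: [-0.0, -0.1, -1.9]
opening: 0.0449
```

```bash
python3 - <<'E'
from h import *
where()
plan([([.578,-.3755,-.004],Rdown(198),1)],step=.045)
E
```

```text
t 67.4 p [ 0.5764 -0.3678  0.0191] xh -162.0 tilt [ 0.005  0.008 -1.   ] q [-32.6  42.2  16.6  65.    0.1 -50.6] F [-0.  -0.1 -1.9] op 0.0449
dr [0.07, -0.05, -0.0] t [0.01, -0.16, 0.46]
-- [ 0.578  -0.3755 -0.004 ]
```

Emit:
drive_tool --increments '[{"dr": [0.07, -0.05, 0], "translation": [0, -0.16, 0.15], "gripper": 1}, {"dr": [0, 0, 0], "translation": [0, 0, 0.15], "gripper": 1}, {"dr": [0, 0, 0], "translation": [0, 0, 0.12], "gripper": 1}, {"dr": [0, 0, 0], "translation": [0, 0, 0.06], "gripper": 1}, {"dr": [0, 0, 0], "translation": [0, 0, 0], "gripper": 1}]'

```text
t: 68.03
tcp_pos: [0.5802, -0.3768, -0.0036]
tcp_rot: [[-0.951, -0.309, 0.003], [-0.309, 0.951, -0.002], [-0.003, -0.003, -1.0]]
force: [0.5, 0.5, -1.4]
opening: 0.0449
```

Emit:
drive_tool --increments '[{"dr": [0, 0, 0], "translation": [0, 0, 0.05], "gripper": 1}, {"dr": [0, 0, 0], "translation": [0, 0, 0], "gripper": 1}]'

```text
t: 68.28
tcp_pos: [0.5807, -0.3771, -0.0034]
tcp_rot: [[-0.951, -0.309, 0.005], [-0.309, 0.951, -0.003], [-0.004, -0.005, -1.0]]
force: [-0.2, 1.0, -1.8]
opening: 0.0452
```

Emit:
drive_tool --increments '[{"dr": [0, 0, 0], "translation": [0, 0, 0], "gripper": -0.5}, {"dr": [0, 0, 0], "translation": [0, 0, 0], "gripper": -0.5}, {"dr": [0, 0, 0], "translation": [0, 0, 0], "gripper": -0.5}, {"dr": [0, 0, 0], "translation": [0, 0, -0.5], "gripper": -0.5}, {"dr": [0, 0, 0], "translation": [0, 0, -0.7], "gripper": -0.8}, {"dr": [0, 0, -0.5], "translation": [0.1, 0.3, -0.6], "gripper": -0.8}, {"dr": [0, 0, -0.8], "translation": [0.2, 0.6, -0.2], "gripper": -0.8}]'

```text
t: 69.15
tcp_pos: [0.5508, -0.3402, 0.0962]
tcp_rot: [[-0.899, -0.438, 0.004], [-0.438, 0.899, -0.002], [-0.002, -0.004, -1.0]]
force: [0.6, 1.2, 0.4]
opening: 0.0769
```

```bash
python3 - <<'E'
from h import *
where()
g=eyes.grab_frame("scene");save("s46",g["color"],(110,120,260,270),4)
p=platept(1.85,.126);plan([([*p,.08],Rdown(236.7),1)])
E
```

```text
t 69.15 p [ 0.5508 -0.3402  0.0962] xh -154.0 tilt [-0.002 -0.004 -1.   ] q [-31.7  34.   13.7  69.5   0.  -57.7] F [0.6 1.2 0.4] op 0.0769
dr [0.0, 0.0, -0.85] t [-0.5, 0.56, 0.06]
dr [0.0, 0.0, -0.85] t [-0.55, 0.51, 0.06]
dr [0.0, 0.0, -0.85] t [-0.59, 0.46, 0.06]
dr [0.0, 0.0, -0.85] t [-0.63, 0.41, 0.06]
dr [0.0, 0.0, -0.85] t [-0.66, 0.35, 0.06]
dr [0.0, 0.0, -0.85] t [-0.69, 0.29, 0.06]
-- [ 0.60841796 -0.11990834  0.08      ]
```

Emit:
drive_tool --increments '[{"dr": [0, 0, -0.85], "translation": [-0.5, 0.56, 0], "gripper": -0.8}, {"dr": [0, 0, -0.85], "translation": [-0.55, 0.51, 0], "gripper": -0.8}, {"dr": [0, 0, -0.85], "translation": [-0.59, 0.46, 0], "gripper": -0.8}, {"dr": [0, 0, -0.85], "translation": [-0.63, 0.41, 0], "gripper": -0.8}, {"dr": [0, 0, -0.85], "translation": [-0.66, 0.35, 0], "gripper": -0.8}, {"dr": [0, 0, -0.85], "translation": [-0.6, 0.25, 0], "gripper": -0.8}, {"dr": [0, 0, 0], "translation": [0, 0, 0], "gripper": -0.8}, {"dr": [0, 0, 0], "translation": [0, 0, 0], "gripper": -0.8}]'

```text
t: 70.2
tcp_pos: [0.607, -0.1185, 0.0972]
tcp_rot: [[-0.536, -0.844, 0.001], [-0.844, 0.536, 0.0], [-0.001, -0.001, -1.0]]
force: [-0.5, -0.4, 0.2]
opening: 0.0768
```

```bash
python3 - <<'E'
from h import *
where()
p=platept(1.85,.126);plan([([*p,.008],Rdown(236.7),1)],step=.03)
E
```

```text
t 70.2 p [ 0.607  -0.1185  0.0972] xh -122.4 tilt [-0.001 -0.001 -1.   ] q [-11.1  30.9   8.5  67.6   0.  -68.6] F [-0.5 -0.4  0.2] op 0.0768
dr [-0.0, 0.0, 0.05] t [0.0, -0.01, 0.59]
dr [-0.0, 0.0, 0.05] t [0.0, -0.01, 0.59]
dr [-0.0, 0.0, 0.05] t [0.0, -0.01, 0.59]
-- [ 0.60841796 -0.11990834  0.008     ]
```

Emit:
drive_tool --increments '[{"dr": [0, 0, 0.1], "translation": [0, -0.04, 0.5], "gripper": -0.8}, {"dr": [0, 0, 0.05], "translation": [0, 0, 0.5], "gripper": -0.8}, {"dr": [0, 0, 0], "translation": [0, 0, 0.4], "gripper": -0.8}, {"dr": [0, 0, 0], "translation": [0, 0, 0.2], "gripper": -0.8}, {"dr": [0, 0, 0], "translation": [0, 0, 0.1], "gripper": -0.8}, {"dr": [0, 0, 0], "translation": [0, 0, 0], "gripper": -0.8}]'

```text
t: 70.95
tcp_pos: [0.6091, -0.1265, 0.0111]
tcp_rot: [[-0.56, -0.829, 0.004], [-0.829, 0.56, -0.002], [-0.001, -0.004, -1.0]]
force: [-0.0, 0.7, -0.6]
opening: 0.077
```

```bash
python3 - <<'E'
from h import *
where()
p=platept(1.85,.126);plan([([*p,.007],Rdown(236.7),1)],step=.03)
w=eyes.grab_frame("wrist");save("w47",w["color"])
E
```

```text
t 70.95 p [ 0.6091 -0.1265  0.0111] xh -124.0 tilt [-0.001 -0.004 -1.   ] q [-11.7  35.6   2.8  56.9  -0.1 -67.7] F [-0.   0.7 -0.6] op 0.077
dr [-0.04, 0.01, -0.12] t [-0.1, 0.08, 0.08]
-- [ 0.60841796 -0.11990834  0.007     ]
```

Emit:
drive_tool --increments '[{"dr": [0, 0, -0.12], "translation": [-0.1, 0.07, 0.08], "gripper": -0.8}, {"dr": [0, 0, 0], "translation": [0, 0, 0], "gripper": 1}, {"dr": [0, 0, 0], "translation": [0, 0, 0], "gripper": 1}, {"dr": [0, 0, 0], "translation": [0, 0, 0], "gripper": 1}, {"dr": [0, 0, 0], "translation": [0, 0, 0], "gripper": 1}, {"dr": [0, 0, 0], "translation": [0, 0, -0.4], "gripper": 1}, {"dr": [0, 0, 0], "translation": [0, 0, -0.6], "gripper": 1}, {"dr": [0, 0, 0], "translation": [0, 0, -0.6], "gripper": 1}, {"dr": [0, 0, 0], "translation": [0, 0, 0], "gripper": 1}]'

```text
t: 72.12
tcp_pos: [0.6083, -0.1193, 0.0888]
tcp_rot: [[-0.548, -0.837, 0.003], [-0.837, 0.548, -0.002], [-0.0, -0.003, -1.0]]
force: [0.4, -0.0, -1.9]
opening: 0.0451
```

```bash
python3 - <<'E'
from h import *
where()
w=eyes.grab_frame("wrist");save("w48",w["color"])
plan([([.514,-.37,.08],Rdown(198),1)],step=.045)
E
```

```text
t 72.12 p [ 0.6083 -0.1193  0.0888] xh -123.2 tilt [-0.    -0.003 -1.   ] q [-11.1  31.3   7.9  66.4  -0.1 -67.9] F [ 0.4 -0.  -1.9] op 0.0451
dr [-0.0, -0.0, 0.81] t [0.65, -0.15, 0.02]
dr [-0.0, -0.0, 0.81] t [0.64, -0.2, 0.02]
dr [-0.0, -0.0, 0.81] t [0.62, -0.26, 0.02]
dr [-0.0, -0.0, 0.81] t [0.59, -0.31, 0.02]
dr [-0.0, -0.0, 0.81] t [0.57, -0.36, 0.02]
dr [-0.0, -0.0, 0.81] t [0.53, -0.4, 0.02]
dr [-0.0, -0.0, 0.81] t [0.5, -0.45, 0.02]
dr [-0.0, -0.0, 0.81] t [0.46, -0.49, 0.02]
-- [ 0.514 -0.37   0.08 ]
```

Emit:
drive_tool --increments '[{"dr": [0, 0, 0.8], "translation": [0.65, -0.15, 0], "gripper": 1}, {"dr": [0, 0, 0.8], "translation": [0.64, -0.2, 0], "gripper": 1}, {"dr": [0, 0, 0.8], "translation": [0.62, -0.26, 0], "gripper": 1}, {"dr": [0, 0, 0.8], "translation": [0.59, -0.31, 0], "gripper": 1}, {"dr": [0, 0, 0.8], "translation": [0.57, -0.36, 0], "gripper": 1}, {"dr": [0, 0, 0.8], "translation": [0.53, -0.4, 0], "gripper": 1}, {"dr": [0, 0, 0.8], "translation": [0.5, -0.45, 0], "gripper": 1}, {"dr": [0, 0, 0.8], "translation": [0.4, -0.45, 0], "gripper": 1}, {"dr": [0, 0, 0], "translation": [0, 0, 0], "gripper": 1}]'

```text
t: 73.3
tcp_pos: [0.5008, -0.3681, 0.0647]
tcp_rot: [[-0.955, -0.296, -0.029], [-0.297, 0.955, 0.014], [0.024, 0.022, -0.999]]
force: [-0.1, 0.8, -2.4]
opening: 0.0451
```

```bash
python3 - <<'E'
from h import *
where()
g=eyes.grab_frame("scene");save("s49",g["color"],(110,120,260,270),4)
plan([([.512,-.37,.02],Rdown(198),1)],step=.03)
E
```

```text
t 73.3 p [ 0.5008 -0.3681  0.0647] xh -162.7 tilt [ 0.024  0.022 -0.999] q [-36.1  34.2   9.1  66.7  -0.3 -53.4] F [-0.1  0.8 -2.4] op 0.0451
dr [0.11, -0.11, -0.05] t [-0.11, -0.08, 0.44]
dr [0.11, -0.11, -0.05] t [-0.1, -0.07, 0.44]
-- [ 0.512 -0.37   0.02 ]
```

Good: the first pot stands at (172,300) in the pan and the second is held at (243,190) above it.

Emit:
drive_tool --increments '[{"dr": [0.22, -0.22, 0], "translation": [-0.15, -0.12, 0.3], "gripper": 1}, {"dr": [0, 0, 0], "translation": [0, 0, 0.3], "gripper": 1}, {"dr": [0, 0, 0], "translation": [0, 0, 0.25], "gripper": 1}, {"dr": [0, 0, 0], "translation": [0, 0, 0], "gripper": 1}]'

```text
t: 73.85
tcp_pos: [0.5084, -0.3652, 0.0161]
tcp_rot: [[-0.953, -0.303, -0.006], [-0.303, 0.953, 0.005], [0.004, 0.007, -1.0]]
force: [-0.8, 0.1, -1.5]
opening: 0.0446
```

```bash
python3 - <<'E'
from h import *
where()
plan([([.51,-.371,-.005],Rdown(198),1)],step=.045)
E
```

```text
t 73.85 p [ 0.5084 -0.3652  0.0161] xh -162.3 tilt [ 0.004  0.007 -1.   ] q [-35.7  36.2   4.8  59.    0.  -53.4] F [-0.8  0.1 -1.5] op 0.0446
dr [0.07, -0.04, -0.06] t [0.0, -0.12, 0.42]
-- [ 0.51  -0.371 -0.005]
```

Emit:
drive_tool --increments '[{"dr": [0.07, -0.04, 0], "translation": [0, -0.12, 0.15], "gripper": 1}, {"dr": [0, 0, 0], "translation": [0, 0, 0.15], "gripper": 1}, {"dr": [0, 0, 0], "translation": [0, 0, 0.1], "gripper": 1}, {"dr": [0, 0, 0], "translation": [0, 0, 0.05], "gripper": 1}, {"dr": [0, 0, 0], "translation": [0, 0, 0], "gripper": 1}]'

```text
t: 74.47
tcp_pos: [0.5119, -0.372, -0.0025]
tcp_rot: [[-0.953, -0.304, 0.004], [-0.304, 0.953, -0.003], [-0.003, -0.005, -1.0]]
force: [-0.6, -0.7, -2.5]
opening: 0.0451
```

Emit:
drive_tool --increments '[{"dr": [0, 0, 0], "translation": [0, 0, 0.06], "gripper": 1}, {"dr": [0, 0, 0], "translation": [0, 0, 0], "gripper": 1}]'

```text
t: 74.72
tcp_pos: [0.5127, -0.3726, -0.0031]
tcp_rot: [[-0.953, -0.304, 0.007], [-0.304, 0.953, -0.005], [-0.005, -0.007, -1.0]]
force: [0.1, -0.1, -2.3]
opening: 0.0453
```

Seated (z no longer falls). Release and fetch the last pot.

Emit:
drive_tool --increments '[{"dr": [0, 0, 0], "translation": [0, 0, 0], "gripper": -0.5}, {"dr": [0, 0, 0], "translation": [0, 0, 0], "gripper": -0.5}, {"dr": [0, 0, 0], "translation": [0, 0, 0], "gripper": -0.5}, {"dr": [0, 0, 0], "translation": [0, 0, -0.5], "gripper": -0.5}, {"dr": [0, 0, 0], "translation": [0, 0, -0.7], "gripper": -0.8}, {"dr": [0, 0, 0], "translation": [0, 0, -0.7], "gripper": -0.8}]'

```text
t: 75.47
tcp_pos: [0.5096, -0.3705, 0.0885]
tcp_rot: [[-0.953, -0.303, -0.001], [-0.303, 0.953, 0.001], [0.001, 0.001, -1.0]]
force: [-0.9, -0.5, -0.4]
opening: 0.0768
```

```bash
python3 - <<'E'
from h import *
where()
p=platept(1.85,.07);plan([([*p,.095],Rdown(236.7),1)])
E
```

```text
t 75.47 p [ 0.5096 -0.3705  0.0885] xh -162.3 tilt [ 0.001  0.001 -1.   ] q [-36.   32.6  10.1  67.6  -0.  -53.7] F [-0.9 -0.5 -0.4] op 0.0768
dr [0.0, -0.0, -0.81] t [-0.53, 0.61, -0.02]
dr [0.0, -0.0, -0.81] t [-0.58, 0.56, -0.02]
dr [0.0, -0.0, -0.81] t [-0.63, 0.51, -0.02]
dr [0.0, -0.0, -0.81] t [-0.67, 0.46, -0.02]
dr [0.0, -0.0, -0.81] t [-0.71, 0.4, -0.02]
dr [0.0, -0.0, -0.81] t [-0.74, 0.34, -0.02]
dr [0.0, -0.0, -0.81] t [-0.76, 0.27, -0.02]
dr [0.0, -0.0, -0.81] t [-0.78, 0.2, -0.02]
-- [ 0.63916554 -0.07310463  0.095     ]
```

Emit:
drive_tool --increments '[{"dr": [0, 0, -0.81], "translation": [-0.53, 0.61, -0.05], "gripper": -0.8}, {"dr": [0, 0, -0.81], "translation": [-0.58, 0.56, -0.05], "gripper": -0.8}, {"dr": [0, 0, -0.81], "translation": [-0.63, 0.51, -0.03], "gripper": -0.8}, {"dr": [0, 0, -0.81], "translation": [-0.67, 0.46, -0.02], "gripper": -0.8}, {"dr": [0, 0, -0.81], "translation": [-0.71, 0.4, -0.02], "gripper": -0.8}, {"dr": [0, 0, -0.81], "translation": [-0.74, 0.34, -0.02], "gripper": -0.8}, {"dr": [0, 0, -0.81], "translation": [-0.7, 0.27, 0], "gripper": -0.8}, {"dr": [0, 0, -0.7], "translation": [-0.6, 0.2, 0], "gripper": -0.8}, {"dr": [0, 0, 0], "translation": [0, 0, 0], "gripper": -0.8}]'

```text
t: 76.6
tcp_pos: [0.6359, -0.0758, 0.1014]
tcp_rot: [[-0.545, -0.839, 0.008], [-0.839, 0.545, -0.004], [-0.0, -0.009, -1.0]]
force: [-0.3, -0.4, 0.3]
opening: 0.077
```

```bash
python3 - <<'E'
from h import *
where()
p=platept(1.85,.07);plan([([*p,.06],Rdown(236.7),1)])
E
```

```text
t 76.6 p [ 0.6359 -0.0758  0.1014] xh -123.0 tilt [-0.    -0.009 -1.   ] q [ -6.7  32.8  12.5  69.2  -0.2 -63.7] F [-0.3 -0.4  0.3] op 0.077
dr [-0.08, 0.0, 0.05] t [-0.08, -0.02, 0.83]
-- [ 0.63916554 -0.07310463  0.06      ]
```

Emit:
drive_tool --increments '[{"dr": [-0.08, 0, 0.05], "translation": [-0.1, -0.02, 0.5], "gripper": -0.8}, {"dr": [0, 0, 0], "translation": [0, 0, 0.5], "gripper": -0.8}, {"dr": [0, 0, 0], "translation": [0, 0, 0.4], "gripper": -0.8}, {"dr": [0, 0, 0], "translation": [0, 0, 0.3], "gripper": -0.8}, {"dr": [0, 0, 0], "translation": [0, 0, 0], "gripper": -0.8}]'

```text
t: 77.22
tcp_pos: [0.6394, -0.0757, 0.0141]
tcp_rot: [[-0.554, -0.833, 0.001], [-0.833, 0.554, -0.002], [0.001, -0.002, -1.0]]
force: [-0.4, -0.9, 0.7]
opening: 0.0771
```

```bash
python3 - <<'E'
from h import *
where()
p=platept(1.85,.07);plan([([*p,.007],Rdown(236.7),1)],step=.03)
w=eyes.grab_frame("wrist");save("w50",w["color"])
E
```

```text
t 77.22 p [ 0.6394 -0.0757  0.0141] xh -123.6 tilt [ 0.001 -0.002 -1.   ] q [ -6.7  37.7   7.3  59.5  -0.1 -63.1] F [-0.4 -0.9  0.7] op 0.0771
dr [-0.02, -0.01, -0.05] t [-0.04, 0.03, 0.14]
-- [ 0.63916554 -0.07310463  0.007     ]
```

Emit:
drive_tool --increments '[{"dr": [0, 0, -0.05], "translation": [-0.05, 0.03, 0.13], "gripper": -0.8}, {"dr": [0, 0, 0], "translation": [0, 0, 0], "gripper": 1}, {"dr": [0, 0, 0], "translation": [0, 0, 0], "gripper": 1}, {"dr": [0, 0, 0], "translation": [0, 0, 0], "gripper": 1}, {"dr": [0, 0, 0], "translation": [0, 0, 0], "gripper": 1}, {"dr": [0, 0, 0], "translation": [0, 0, -0.4], "gripper": 1}, {"dr": [0, 0, 0], "translation": [0, 0, -0.6], "gripper": 1}, {"dr": [0, 0, 0], "translation": [0, 0, -0.6], "gripper": 1}, {"dr": [0, 0, 0], "translation": [0, 0, 0], "gripper": 1}]'

```text
t: 78.4
tcp_pos: [0.6406, -0.0727, 0.0915]
tcp_rot: [[-0.549, -0.836, 0.004], [-0.836, 0.549, -0.002], [-0.0, -0.005, -1.0]]
force: [0.7, 0.4, -0.9]
opening: 0.0453
```

```bash
python3 - <<'E'
from h import *
where()
w=eyes.grab_frame("wrist");save("w51",w["color"])
f=eyes.grab_frame("top");save("t51",f["color"],(270,120,470,280),3.8)
plan([([.5,-.25,.085],Rdown(205),1),([.446,-.3655,.08],Rdown(198),1)],step=.045)
E
```

```text
t 78.4 p [ 0.6406 -0.0727  0.0915] xh -123.3 tilt [-0.    -0.005 -1.   ] q [ -6.4  33.9  12.8  68.7  -0.1 -63.1] F [ 0.7  0.4 -0.9] op 0.0453
dr [0.0, -0.0, 0.88] t [0.75, 0.06, 0.01]
dr [0.0, -0.0, 0.88] t [0.75, -0.01, 0.01]
dr [0.0, -0.0, 0.88] t [0.75, -0.08, 0.01]
dr [0.0, -0.0, 0.88] t [0.74, -0.15, 0.01]
dr [0.0, -0.0, 0.88] t [0.72, -0.21, 0.01]
dr [0.0, -0.0, 0.88] t [0.7, -0.28, 0.01]
-- [ 0.5   -0.25   0.085]
dr [0.0, 0.0, 0.39] t [0.65, -0.55, 0.03]
dr [0.0, 0.0, 0.39] t [0.63, -0.57, 0.03]
dr [0.0, 0.0, 0.39] t [0.61, -0.6, 0.03]
-- [ 0.446  -0.3655  0.08  ]
```

Emit:
drive_tool --increments '[{"dr": [0, 0, 0.85], "translation": [0.75, 0.06, -0.02], "gripper": 1}, {"dr": [0, 0, 0.85], "translation": [0.75, 0, -0.02], "gripper": 1}, {"dr": [0, 0, 0.85], "translation": [0.75, -0.08, -0.02], "gripper": 1}, {"dr": [0, 0, 0.85], "translation": [0.74, -0.15, -0.02], "gripper": 1}, {"dr": [0, 0, 0.85], "translation": [0.72, -0.21, 0], "gripper": 1}, {"dr": [0, 0, 0.85], "translation": [0.7, -0.28, 0], "gripper": 1}, {"dr": [0, 0, 0.4], "translation": [0.65, -0.55, 0], "gripper": 1}, {"dr": [0, 0, 0.4], "translation": [0.63, -0.57, 0], "gripper": 1}, {"dr": [0, 0, 0.4], "translation": [0.5, -0.6, 0], "gripper": 1}, {"dr": [0, 0, 0], "translation": [0, 0, 0], "gripper": 1}]'

```text
t: 79.75
tcp_pos: [0.4325, -0.3663, 0.0714]
tcp_rot: [[-0.952, -0.305, -0.034], [-0.305, 0.952, 0.013], [0.028, 0.023, -0.999]]
force: [0.1, 0.5, -1.3]
opening: 0.0451
```

```bash
python3 - <<'E'
from h import *
where()
plan([([.444,-.3665,.02],Rdown(200),1)],step=.03)
E
```

```text
t 79.75 p [ 0.4325 -0.3663  0.0714] xh -162.2 tilt [ 0.028  0.023 -0.999] q [-39.9  28.2  -0.1  63.6  -0.7 -57.7] F [ 0.1  0.5 -1.3] op 0.0451
dr [0.11, -0.13, -0.19] t [-0.12, -0.05, 0.51]
dr [0.11, -0.13, -0.19] t [-0.12, -0.05, 0.51]
-- [ 0.444  -0.3665  0.02  ]
```

Emit:
drive_tool --increments '[{"dr": [0.22, -0.25, 0], "translation": [-0.2, -0.1, 0.3], "gripper": 1}, {"dr": [0, 0, 0], "translation": [0, 0, 0.3], "gripper": 1}, {"dr": [0, 0, 0], "translation": [0, 0, 0.25], "gripper": 1}, {"dr": [0, 0, 0], "translation": [0, 0, 0], "gripper": 1}]'

```text
t: 80.25
tcp_pos: [0.4404, -0.3634, 0.0218]
tcp_rot: [[-0.952, -0.307, -0.009], [-0.307, 0.952, 0.007], [0.007, 0.009, -1.0]]
force: [-0.3, -0.5, -1.3]
opening: 0.0451
```

```bash
python3 - <<'E'
from h import *
print(where())
E
```

```text
t 80.25 p [ 0.4404 -0.3634  0.0218] xh -162.1 tilt [ 0.007  0.009 -1.   ] q [-39.5  30.5  -4.5  55.6  -0.  -57.4] F [-0.3 -0.5 -1.3] op 0.0451
{'t': 80.25, 'qpos': array([-3.95109314e+01,  3.05484570e+01, -4.51115999e+00,  5.55837656e+01,
       -3.23579563e-02, -5.74032012e+01]), 'joint_velocities': array([ 0.37800197, -0.38067986,  0.62370949,  0.17312463,  0.00959339,
        0.02002677]), 'joint_efforts': array([-6.95018610e-02, -4.72609770e+01,  2.16755658e+01, -9.51699866e-02,
       -7.80768169e-03,  6.26157225e-05]), 'tcp_pos': array([ 0.44035541, -0.36337936,  0.02177379]), 'tcp_rot': array([[-0.95160545, -0.30718994, -0.00902245],
       [-0.30725313,  0.95160418,  0.00670841],
       [ 0.00652504,  0.00915593, -0.99993679]]), 'force': array([-0.34279223, -0.46561378, -1.33730309]), 'moment': array([-0.00981682,  0.03181957, -0.07140933]), 'opening': 0.04511319823612788}
```

Emit:
drive_tool --increments '[{"dr": [0.07, -0.05, 0], "translation": [0, 0, 0.2], "gripper": 1}, {"dr": [0, 0, 0], "translation": [0, 0, 0.15], "gripper": 1}, {"dr": [0, 0, 0], "translation": [0, 0, 0.1], "gripper": 1}, {"dr": [0, 0, 0], "translation": [0, 0, 0.05], "gripper": 1}, {"dr": [0, 0, 0], "translation": [0, 0, 0], "gripper": 1}]'

```text
t: 80.88
tcp_pos: [0.4416, -0.3637, -0.0012]
tcp_rot: [[-0.951, -0.308, 0.001], [-0.308, 0.951, -0.001], [-0.001, -0.002, -1.0]]
force: [-0.1, -0.4, -0.9]
opening: 0.0447
```

Emit:
drive_tool --increments '[{"dr": [0, 0, 0], "translation": [0, 0, 0.06], "gripper": 1}, {"dr": [0, 0, 0], "translation": [0, 0, 0.04], "gripper": 1}, {"dr": [0, 0, 0], "translation": [0, 0, 0], "gripper": 1}]'

```text
t: 81.25
tcp_pos: [0.4423, -0.3643, -0.0014]
tcp_rot: [[-0.951, -0.308, 0.004], [-0.308, 0.951, -0.003], [-0.003, -0.005, -1.0]]
force: [0.2, 0.4, -1.5]
opening: 0.0448
```

Emit:
drive_tool --increments '[{"dr": [0, 0, 0], "translation": [0, 0, 0.08], "gripper": 1}, {"dr": [0, 0, 0], "translation": [0, 0, 0.08], "gripper": 1}]'

```text
t: 81.5
tcp_pos: [0.4428, -0.3646, -0.002]
tcp_rot: [[-0.951, -0.308, 0.007], [-0.308, 0.951, -0.005], [-0.005, -0.007, -1.0]]
force: [-9.6, 9.0, 33.4]
opening: 0.0449
```

```bash
python3 - <<'E'
from h import *
where()
f=eyes.grab_frame('scene'); import cv2
cv2.imwrite('pics/fin_a.png',cv2.cvtColor(f['color'],cv2.COLOR_RGB2BGR))
E
```

```text
t 81.5 p [ 0.4428 -0.3646 -0.002 ] xh -162.1 tilt [-0.005 -0.007 -1.   ] q [-39.5  31.6  -6.9  51.    0.  -57.4] F [-9.6  9.  33.4] op 0.0449
```

View pics/fin_a.png

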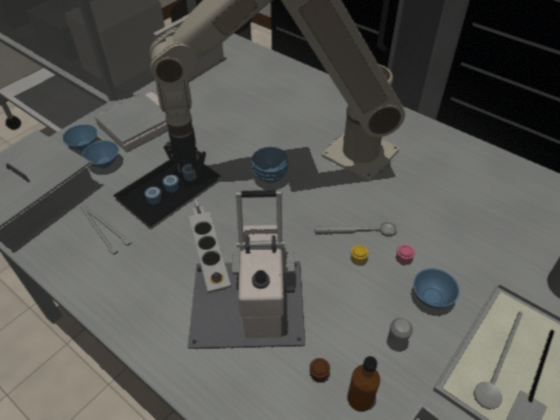

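The scene view shows the third pot at (190,172) in the pan beside the others at (171,183) and (153,195). The lever is up and the plate is out. The 33 N upward force means the pot is on the floor, so I'll ease off and release.

Emit:
drive_tool --increments '[{"dr": [0, 0, 0], "translation": [0, 0, -0.02], "gripper": 1}, {"dr": [0, 0, 0], "translation": [0, 0, 0], "gripper": -0.5}, {"dr": [0, 0, 0], "translation": [0, 0, 0], "gripper": -0.5}, {"dr": [0, 0, 0], "translation": [0, 0, 0], "gripper": -0.5}, {"dr": [0, 0, 0], "translation": [0, 0, -0.3], "gripper": -0.5}, {"dr": [0, 0, 0], "translation": [0, 0, -0.7], "gripper": -0.5}, {"dr": [0, 0, 0], "translation": [0, 0, -0.7], "gripper": -0.5}, {"dr": [0, 0, 0], "translation": [0, 0, -0.8], "gripper": -0.5}, {"dr": [0, 0, 0], "translation": [-0.8, 0.8, -0.8], "gripper": -0.5}, {"dr": [0, 0, 0], "translation": [0, 0, -0.8], "gripper": -0.5}, {"dr": [0, 0, 0], "translation": [0, 0, 0], "gripper": -0.5}]'

```text
t: 82.92
tcp_pos: [0.4658, -0.3183, 0.2098]
tcp_rot: [[-0.952, -0.307, 0.011], [-0.307, 0.952, -0.007], [-0.008, -0.01, -1.0]]
force: [-0.6, -0.2, -0.6]
opening: 0.0639
```

```bash
python3 - <<'E'
from h import *
import cv2
where()
for n in ('scene','top','wrist'):
    f=eyes.grab_frame(n)
    cv2.imwrite(f'pics/fin_b_{n}.png',cv2.cvtColor(f['color'],cv2.COLOR_RGB2BGR))
E
```

```text
t 82.92 p [ 0.4658 -0.3183  0.2098] xh -162.1 tilt [-0.008 -0.01  -1.   ] q [-34.3  20.5   9.5  78.2   0.  -52.2] F [-0.6 -0.2 -0.6] op 0.0639
```

View pics/fin_b_top.png

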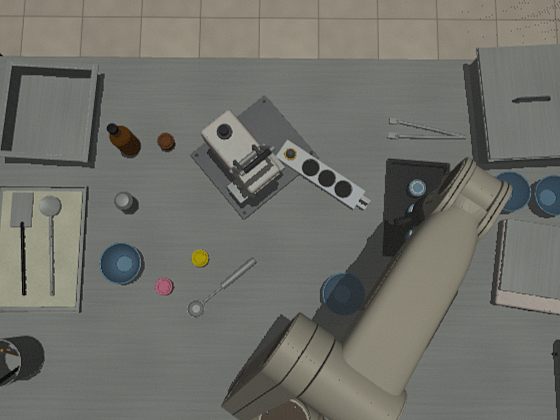

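View pics/fin_b_scene.png

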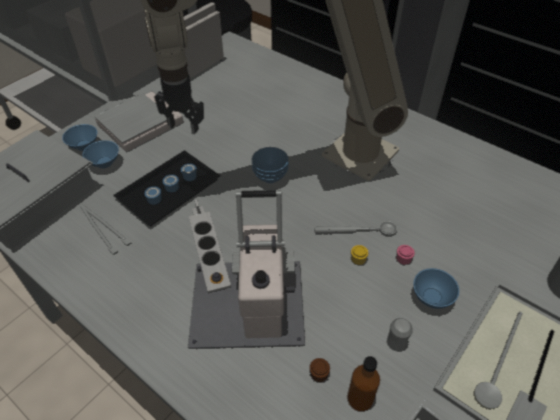

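View pics/fin_b_wrist.png

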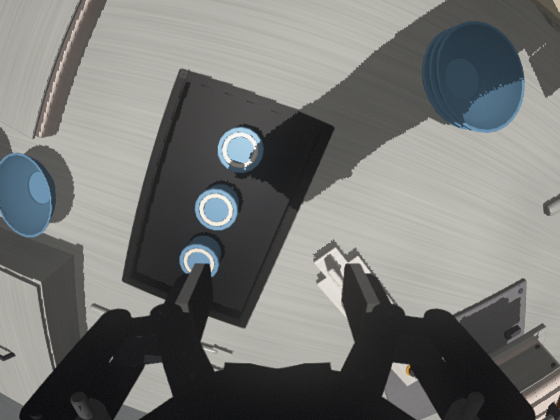

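The wrist view shows three upright pots with flush lids in the pan at (240,150), (216,210) and (199,260). The scene view shows the lever up with its bar at (262,194), the plate out with its tab at (198,210), and the gripper clear of everything.

```bash
python3 - <<'E'
from plant import ticket
print(ticket.hand_in())
E
```

```text
the job is handed in; nothing more can be done
None
```

I lidded all three sauce pots on the press and handed the job in at about 83 s of the 210 s allowed; the hand-in reports no verdict. I stood the pots in the nests, swung the plate home, and pulled the lever down to its stop (about 0.94 rad). Then I put the lever fully up, swung the plate out to its stop (about 1.84 rad), and moved the pots one at a time into the black pan.

**Last checks:**
- **Pots:** the wrist and scene pictures show three upright pots in the pan with flush lids, at about x = 0.44, 0.51 and 0.58 m, y ≈ −0.37 m. The third is about 80 mm from the pan's centre lengthways, against a limit of 110 mm.
- **Press:** the lever is up and the plate is out. I judged both, and the lids, from pictures and stop forces, because the joints cannot be read directly.
- **Clear of contact:** the gripper is well above everything, with under 1 N on the tool. I left the shaker and the coloured look-alikes alone.

**What disagreed:**
- The fingertips stand about 20 mm short of the reported tool point, not 19 mm ahead of it as described, so I set grasp heights from contact.
- Setting down the third pot briefly pressed it onto the pan floor with about 33 N, carried through the pot wall and not the lid. I eased off before releasing, and the pot stayed upright.

I saw no grip slackening and no knocked pot during the run.

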